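Upend the stain bottle and start the mixer

TASK

The wood stain in the tall narrow bottle on the wooden riser has settled: pick the closed bottle up, turn it upside down so that its cap points steeply downward, and keep it so for a good two seconds. Then set it gently upright on the round rubber pad of the mixer, wholly on the pad, let go, and after that slide the mixer's black speed grip along its track until the middle of the grip is level with the small brass pointer beside the track. Leave the squat jar on the riser where it stands.

Things in the scene. Friction and masses are not known exactly. Their poses are not given: they have to be found in the camera images.
- bottle: Tall narrow closed amber-glass bottle with paper label, 170 mm high, about 0.3 kg. Round body 54 mm in diameter from the underside to 105 mm up, then a shoulder and a 22 mm neck with a fixed black cap (26 mm across, top 16 mm). Origin: centre of the underside; z points to the cap. Stands on the riser 160 mm beside the jar, on either side of it.
- jar: Squat closed jar of the same glass, 64 mm in diameter, 85 mm high, black lid; origin at the centre of its underside, z up. To be left alone.
- riser: Fixed wooden riser (low step) on the bench, 130 mm deep (x) by 290 mm wide (y), top board 80 mm above the bench. Origin: centre of its footprint at bench height; z up. A small loose wood offcut, 14 mm high, lies on it between bottle and jar.
- mixer: Fixed grey mixer base, a flat box 190 mm (x) by 300 mm (y), deck 40 mm above the bench. Origin: centre of its footprint at bench height; z up. The round pad is at y = +85 mm of its frame, the grip's track runs along its x at y = -80 mm (track housing 150 by 40 mm, 14 mm above the deck).
- pad (a point): Centre of the top of the round black rubber pad on the mixer, 92 mm in diameter, flat, 44 mm above the bench (4 mm above the deck); axes as the mixer's.
- fader (a joint): Position of the speed grip along its track in m: 0 at the end nearer the robot, 0.10 at the far end, growing along the mixer's +x. It moves with about 1.5 N and stays where it is left. It starts in the nearer part.
- fader_top (a point): Centre of the top face of the speed grip, a black upright block 20 mm along the track, 28 mm across it and 40 mm high; its top is 94.5 mm above the bench.
- pointer: Small fixed brass pointer on the mixer deck on the pad's side of the track: a block 18 mm square and 11 mm high with a nose 4 mm thick pointing squarely at the track from its middle. Origin: underside, 34 mm from the track's centre line; x is along the track (as the mixer's x). The grip must end with its middle at the pointer's place along the track.
Things that resemble listed ones, but are neither listed nor needed, are in the scene too. Leave any green or turquoise look-alike of the bottle alone.

How it is judged:
By the outcome, as a careful person would: the job done as asked, in the order asked, and still so for the second after the job is handed in, with the robot touching nothing.
It also fails if it takes over 69 s, if anything falls off the work surface, if the arm or the gripper's body presses on something with over 40 N, if the wrist force passes 120 N, or if a joint passes its speed limit or range.

ROBOT

A 6-joint arm with a two-finger parallel gripper is mounted at the origin on the work surface. World frame = base frame: x ahead of the robot, y to its left, z up, the work surface at z = 0. Lengths are in m, angles in rad, forces in N, time in s.
With the tool pointing down it reaches from about 0.425 to 0.95 m from the base axis. Payload 3.5 kg.
Tool frame: the origin (TCP) lies midway between the tips of the shut fingers; the grasp point (between the pads) lies 19 mm behind it; z points along the fingers, y is the line along which they close (so a half turn about z gives the same grasp; the last joint's range is limited). The gripper opens to 85 mm and grips with 20 to 120 N. Pads are 22 mm wide; open, the fingers measure 114 mm over their backs; the gripper's body (76 mm by 85 mm) begins 54 mm behind the grasp point. The pads swing forward as they close: fully open they stand 13 mm farther back than shut.
Start: joints at [-1.342, 0.286, 1.577, -0, 1.279, -0.15], TCP at [0.25, -0.627, 0.231] pointing down, gripper open.
Joint ranges: [-2.77, 2.77], [-0.9, 2.22], [0.21, 2.48], [-1.53, 4.67], [0.24, 2.81], [-2.84, 2.84]. Speed limits (rad/s): [2.79, 2.79, 3.14, 3.14, 3.14, 3.14].

INTERFACE

Orientations are given as a unit quaternion [x, y, z, w].
In Python, from plant import ctrl gives the robot as it stands.
- The arm moves only by the tool move_arm, never from a script. Its argument "plan" is a list of rows, each an object of numbers: "x", "y", "z": the shift along the tool's x, y, z in m; "yaw": the turn about the tool's z in rad; "fingers": the closure, from 0 (fully open) to 1 (shut). In form: [{"x": .., "y": .., "z": .., "yaw": .., "fingers": ..}, ...]. A call has 1 to 5 rows; each row is the pose to reach, as a shift and turn from the pose commanded when the call began, along the tool's axes at that moment; what a row does not reach only later rows make up. A row lasts 1/10 s, in which the tool goes at most 50 mm and 8.59 degrees, less where a joint would pass 70% of its speed; a pose out of reach is approached as far as the arm can. A call with a gripper value outside its range is refused whole. The fingers move at their own pace and stop on an object; "force" is the grip in N (left out, the last holds). Time passes only in rows, so rows that repeat a pose let the fingers close. It gives the time, the measured TCP pose, the force, the opening and the grip force at its end, in the units of the state.
- ctrl.get_state(): the state, without advancing time (a new reading comes with each control period).
- ctrl.read_camera(name): name is "side" or "top"; returns the picture (384x512x3 uint8, red, green, blue); there is no depth.
- ctrl.camera_model(name): a dict with "intrinsics" (3x3 intrinsics, pixels), "cam_to_world" (4x4, takes a point from camera to world coordinates). Camera axes: x right, y up, looking along -z (the intrinsics and any distortion apply to the point x, -y, -z); pixel columns grow to the right and rows downward; lengths in m; the calibration is good to about 2 mm. A picture is of the moment at which its call begins. camera_model takes no time and is no camera call.
- ctrl.sign_off(): hands the job in; it is judged then, once.
The state is a dict: "time": time; "qpos": joint angles; "dq": joint speeds; "joint_efforts": joint torques, N m; "eef_pos": TCP position; "tcp_rot": TCP orientation; "contact_force": force on the tool from outside, world axes, zero at the start; "wrist_torque": the same for the moment, N m; "opening": opening from 0.0 (shut) to 1.0 (fully open); "finger_force": force on a finger pad.
Only numpy, scipy, OpenCV 4.12 (cv2) and the standard library are available. Lean on these libraries where they do the work, as an engineer would, in place of code of your own. Each camera call takes 0.05 s, during which the arm holds its last target. There are 200 camera calls.

## Working session

There is one attempt and no reset: what is moved stays moved. The work goes in short steps, Python scripts to look and compute and a tool call to move; the robot and the scene stay as the last step left them, time stands still between calls to the robot, and variables do not carry over. Pictures are saved under pics/ and viewed, at most 10 in all, crops included, and the job is handed in when it is done.

Besides the shell and the picture viewer there is one more tool, called after "Emit:" in YAML: its name, and indented under it one key for each argument. move_arm: Moves the arm, as the interface text tells. Its arguments: {"type":"object","properties":{"plan":{"type":"array"},"force":{"type":"number"}},"required":["plan"]}

```bash
ls; mkdir -p pics
python3 - <<'E'
from plant import ctrl
import cv2
print(ctrl.get_state())
for n in ("side","top"):
    cv2.imwrite(f"pics/{n}0.png",ctrl.read_camera(n)[:,:,::-1]); print(n,ctrl.camera_model(n))
E
```

```text
pics
{'time': 0.0, 'qpos': array([-1.34202333e+00,  2.87204940e-01,  1.57815721e+00, -1.66226312e-05,
        1.27860710e+00, -1.49976783e-01]), 'dq': array([-0.00061259, -0.00107559,  0.00159068, -0.00121345, -0.00067166,
        0.00111095]), 'joint_efforts': array([-6.21749932e-04, -4.05978549e+01, -2.92628020e+01, -1.44205283e-04,
        5.71792916e-03, -4.31963969e-06]), 'eef_pos': array([ 0.2494764 , -0.62650452,  0.22993171]), 'tcp_rot': array([ 9.82120955e-01,  1.88247225e-01, -5.47546650e-05, -1.18706409e-03]), 'contact_force': array([ 0.25750498, -0.23685517, -0.09340833]), 'wrist_torque': array([-0.00205752, -0.00321928, -0.0087866 ]), 'finger_force': 0.0, 'opening': 0.9990741005897092}
side {'intrinsics': array([[419.31309984,   0.        , 251.61087296],
       [  0.        , 419.31309984, 198.77543254],
       [  0.        ,   0.        ,   1.        ]]), 'cam_to_world': array([[-0.99888102,  0.03929802, -0.02631311,  0.41335097],
       [-0.04682764, -0.74388622,  0.66666368,  0.93437883],
       [ 0.0066246 ,  0.66714987,  0.74489406,  0.99678792],
       [ 0.        ,  0.        ,  0.        ,  1.        ]])}
top {'intrinsics': array([[384.65876594,   0.        , 251.77656728],
       [  0.        , 384.65876594, 195.51577269],
       [  0.        ,   0.        ,   1.        ]]), 'cam_to_world': array([[-0.00302649,  0.99479277, -0.10187336,  0.34615781],
       [-0.99966805, -0.00561629, -0.02514451,  0.11177454],
       [-0.02558573,  0.10176345,  0.99447955,  1.14142527],
       [ 0.        ,  0.        ,  0.        ,  1.        ]])}
```

Run:
```python
import cv2,numpy as np
a=cv2.imread("pics/side0.png");b=cv2.imread("pics/top0.png")
cv2.imwrite("pics/both0.png",np.vstack([cv2.resize(a,(400,300)),cv2.resize(b,(400,300))]))
```

```text
(no output)
```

View pics/side0.png

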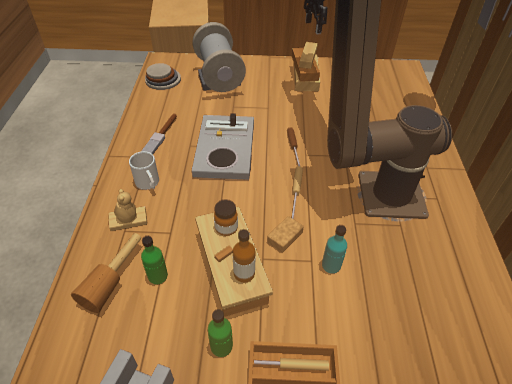

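View pics/top0.png

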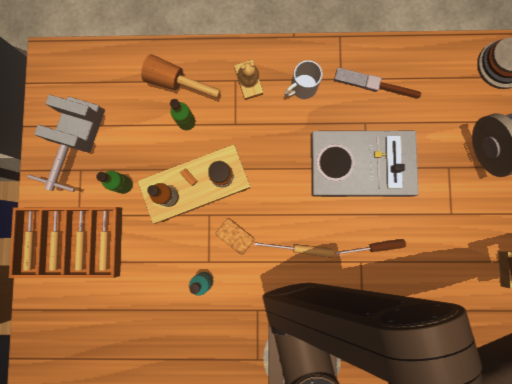

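Run:
```python
import cv2,numpy as np
a=cv2.imread("pics/side0.png");b=cv2.imread("pics/top0.png")
def crop(im,x,y,w,h,s):
    c=cv2.resize(im[y:y+h,x:x+w],None,fx=s,fy=s,interpolation=cv2.INTER_CUBIC)
    for u in range(-(-x//20)*20,x+w,20):
        cv2.line(c,((u-x)*s,0),((u-x)*s,6),(255,255,255),1);cv2.putText(c,str(u),((u-x)*s+2,14),0,.38,(255,255,255),1)
    for v in range(-(-y//20)*20,y+h,20):
        cv2.line(c,(0,(v-y)*s),(6,(v-y)*s),(255,255,255),1);cv2.putText(c,str(v),(8,(v-y)*s+4),0,.38,(255,255,255),1)
    return c
# bottle
p=np.hstack([crop(a,190,190,98,120,4),crop(b,130,140,98,120,4)])
cv2.imwrite("pics/c1.png",p[:600,:800])
p=np.hstack([crop(a,185,108,80,80,5),crop(b,305,122,80,80,5)])
q=np.hstack([crop(a,185,108,80,80,5),crop(b,345,122,80,80,5)])
cv2.imwrite("pics/c2.png",q)
```

```text
(no output)
```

View pics/c1.png

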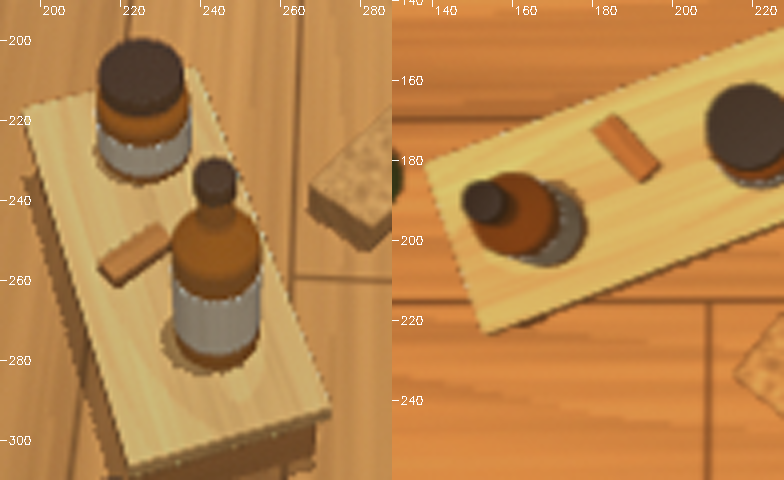

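View pics/c2.png

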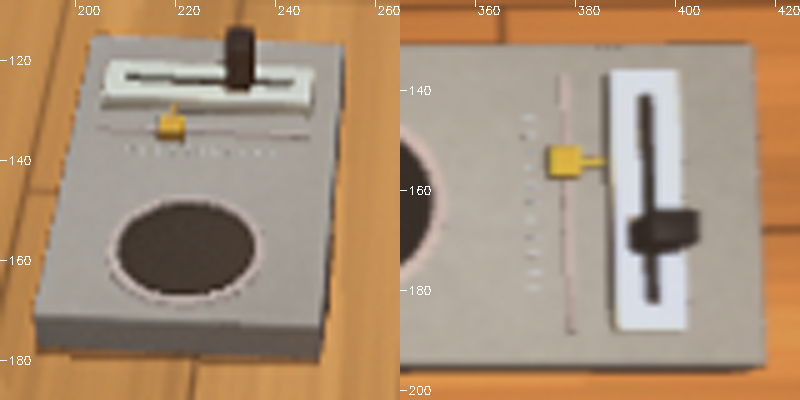

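```bash
cat > h.py <<'E'
from plant import ctrl
import numpy as np
from scipy.optimize import least_squares
from scipy.spatial.transform import Rotation as R
M={n:ctrl.camera_model(n) for n in("side","top")}
def ray(n,u,v):
    K=M[n]["intrinsics"];T=M[n]["cam_to_world"]
    d=np.linalg.inv(K)@[u,v,1];return T[:3,3],T[:3,:3]@(d*[1,-1,-1])
def onz(n,uv,z):
    o,d=ray(n,*uv);return o+d*(z-o[2])/d[2]
def tri(a,b):
    (o,d),(p,e)=ray("side",*a),ray("top",*b)
    s=np.linalg.lstsq(np.c_[d,-e],p-o,rcond=None)[0]
    A,B=o+d*s[0],p+e*s[1];return (A+B)/2,np.linalg.norm(A-B)
def proj(n,X):
    K=M[n]["intrinsics"];T=M[n]["cam_to_world"]
    c=T[:3,:3].T@(np.asarray(X)-T[:3,3]);c=c*[1,-1,-1];p=K@c;return p[:2]/p[2]
E
python3 - <<'E'
from h import *
np.set_printoptions(precision=4,suppress=True)
for k,a,b in [("cap",(241.5,230.5),(153,190.5)),("jarlid",(225.5,206.5),(217.8,166.5)),("pad",(222.1,157.8),(335.3,162.3)),("pointer",(219,131.5),(377.8,154.4)),("fader",(233,114.3),(401,168))]:
    print(k,*tri(a,b))
print("riser top corners side",[onz("side",p,.08) for p in((197,217),(222,306),(272,293),(238.5,207))])
print("riser top corners top",[onz("top",p,.08) for p in((138,181),(154,223))])
print("deck corners side",[onz("side",p,.04) for p in((188.5,115.5),(238,117),(234,172),(177,171))])
print("deck corners top",[onz("top",p,.04) for p in((417,131),(418,195),(312,131),(312,195))])
for z in (.25,):print("cap top",onz("side",(241.5,230.5),z),onz("top",(153,190.5),z))
for z in (.0945,):print("fad top",onz("side",(233,114.3),z),onz("top",(401,168),z))
print("padz",onz("side",(222.1,157.8),.044),onz("top",(335.3,162.3),.044))
print("ptr",onz("side",(219,131.5),.051),onz("top",(377.8,154.4),.051))
E
```

```text
cap [0.454  0.3654 0.2532] 0.007408462357573942
jarlid [0.5151 0.2236 0.1698] 0.011730950214663563
pad [ 0.5546 -0.1023  0.0388] 0.0005288849722822511
pointer [ 0.5748 -0.2204  0.0542] 0.0029024490160473246
fader [ 0.5282 -0.27    0.0933] 0.0027309248428957966
riser top corners side [array([0.5964, 0.191 , 0.08  ]), array([0.5002, 0.4608, 0.08  ]), array([0.3815, 0.4201, 0.08  ]), array([0.482 , 0.1477, 0.08  ])]
riser top corners top [array([0.4976, 0.4579, 0.08  ]), array([0.3798, 0.41  , 0.08  ])]
deck corners side [array([ 0.7011, -0.3249,  0.04  ]), array([ 0.5167, -0.3261,  0.04  ]), array([ 0.5097, -0.0355,  0.04  ]), array([ 0.6951, -0.0302,  0.04  ])]
deck corners top [array([ 0.6442, -0.3397,  0.04  ]), array([ 0.4578, -0.3339,  0.04  ]), array([ 0.6472, -0.0367,  0.04  ]), array([ 0.4595, -0.0332,  0.04  ])]
cap top [0.4579 0.3625 0.25  ] [0.4506 0.3664 0.25  ]
fad top [ 0.5294 -0.2688  0.0945] [ 0.5266 -0.2694  0.0945]
padz [ 0.5541 -0.0967  0.044 ] [ 0.5533 -0.1012  0.044 ]
ptr [ 0.5768 -0.2248  0.051 ] [ 0.5739 -0.2213  0.051 ]
```

Emit:
move_arm:
  plan:
    - {"x": 0, "y": 0, "z": -0.05, "yaw": 0, "fingers": 0}
    - {"x": 0, "y": 0, "z": -0.1, "yaw": 0, "fingers": 0}
    - {"x": 0, "y": 0, "z": -0.15, "yaw": 0, "fingers": 0}

```text
time: 0.4
eef_pos: [0.2495, -0.6266, 0.3818]
tcp_rot: [0.982, 0.188, -0.0, -0.001]
contact_force: [-0.0, -0.3, -0.6]
opening: 1.002
finger_force: 0.0
```

Emit:
move_arm:
  plan:
    - {"z": -0.05}
    - {"z": -0.1}
    - {"z": -0.15}
    - {"z": -0.2}
    - {"z": -0.25}

```text
validation failed for argument at $.pl...
```

Emit:
move_arm:
  plan:
    - {"z": -0.05}
    - {"z": -0.1}
    - {"z": -0.15}
    - {"z": -0.2}
    - {"z": -0.25}

```text
validation failed for argument at $.pl...
```

Run:
```python
from h import *
s=ctrl.get_state();print(s["time"],s["qpos"],s["eef_pos"],R.from_quat(s["tcp_rot"]).as_matrix()[:,2])
```

```text
0.4 [-1.34198023e+00  2.18678814e-01  1.38894547e+00 -7.75474679e-06
  1.53640522e+00 -1.49980619e-01] [ 0.24952629 -0.62658306  0.38178539] [-5.60286826e-04  2.37158161e-03 -9.99997031e-01]
```

Emit:
move_arm:
  plan:
    - {"x": 0, "y": 0, "z": -0.05, "yaw": 0, "fingers": 0}
    - {"x": 0, "y": 0, "z": -0.1, "yaw": 0, "fingers": 0}
    - {"x": 0, "y": 0, "z": -0.15, "yaw": 0, "fingers": 0}
    - {"x": 0, "y": 0, "z": -0.2, "yaw": 0, "fingers": 0}
    - {"x": 0, "y": 0, "z": -0.25, "yaw": 0, "fingers": 0}

```text
time: 0.9
eef_pos: [0.2496, -0.6266, 0.633]
tcp_rot: [0.982, 0.188, -0.0, -0.0]
contact_force: [0.3, -0.1, -0.2]
opening: 0.996
finger_force: 0.0
```

Emit:
move_arm:
  plan:
    - {"x": 0, "y": 0, "z": -0.05, "yaw": 0, "fingers": 0}
    - {"x": 0, "y": 0, "z": -0.1, "yaw": 0, "fingers": 0}
    - {"x": 0, "y": 0, "z": -0.15, "yaw": 0, "fingers": 0}
    - {"x": 0, "y": 0, "z": -0.2, "yaw": 0, "fingers": 0}
    - {"x": 0, "y": 0, "z": -0.25, "yaw": 0, "fingers": 0}

```text
time: 1.4
eef_pos: [0.2332, -0.5869, 0.7864]
tcp_rot: [0.982, 0.188, 0.002, 0.008]
contact_force: [-0.4, 0.4, 1.4]
opening: 1.0
finger_force: 0.0
```

Run:
```python
from h import *
s=ctrl.get_state();print(s["time"],s["qpos"],s["eef_pos"],R.from_quat(s["tcp_rot"]).as_matrix()[:,2])
```

```text
1.4 [-1.35423337  0.52157654  0.21250552  0.00441008  2.39226802 -0.15876036] [ 0.23321372 -0.58693605  0.78637673] [ 0.00620778 -0.0142357  -0.9998794 ]
```

Emit:
move_arm:
  plan:
    - {"x": 0, "y": 0, "z": 0.0, "yaw": 0, "fingers": 0}

```text
time: 1.5
eef_pos: [0.2324, -0.5817, 0.7926]
tcp_rot: [0.982, 0.188, 0.002, 0.013]
contact_force: [0.1, 0.6, 1.5]
opening: 1.0
finger_force: 0.0
```

Emit:
move_arm:
  plan:
    - {"x": 0, "y": 0, "z": 0.03, "yaw": 0, "fingers": 0}

```text
time: 1.6
eef_pos: [0.2332, -0.5859, 0.7688]
tcp_rot: [0.982, 0.188, 0.002, 0.018]
contact_force: [-0.2, -0.6, 0.8]
opening: 0.998
finger_force: 0.0
```

Run:
```python
from h import *
s=ctrl.get_state();print(s["time"],s["qpos"],s["eef_pos"],R.from_quat(s["tcp_rot"]).as_matrix()[:,2])
```

```text
1.6 [-1.35395726  0.41166831  0.41721551  0.00397564  2.27596163 -0.1590404 ] [ 0.23317394 -0.5859282   0.76881059] [ 0.01085984 -0.03522328 -0.99932046]
```

Emit:
move_arm:
  plan:
    - {"x": 0, "y": 0.035, "z": -0.035, "yaw": 0, "fingers": 0}
    - {"x": 0, "y": 0.07, "z": -0.07, "yaw": 0, "fingers": 0}
    - {"x": 0, "y": 0.105, "z": -0.105, "yaw": 0, "fingers": 0}
    - {"x": 0, "y": 0.14, "z": -0.14, "yaw": 0, "fingers": 0}
    - {"x": 0, "y": 0.175, "z": -0.175, "yaw": 0, "fingers": 0}

```text
time: 2.1
eef_pos: [0.2425, -0.6083, 0.7739]
tcp_rot: [0.982, 0.188, 0.004, 0.022]
contact_force: [-0.8, -0.2, 1.3]
opening: 0.998
finger_force: 0.0
```

```bash
cat > st.py <<'E'
from h import *
s=ctrl.get_state();q=s["qpos"];T=R.from_quat(s["tcp_rot"]).as_matrix()
np.set_printoptions(precision=4,suppress=True)
a=np.arctan2(s["eef_pos"][1],s["eef_pos"][0]);o=np.array([np.cos(a),np.sin(a),0]);t=np.array([-np.sin(a),np.cos(a),0])
print("t",round(s["time"],2),"q",q,"p",s["eef_pos"],"r",np.hypot(*s["eef_pos"][:2]))
print("in (out,left,up): x",T[:,0]@o,T[:,0]@t,T[2,0]," y",T[:,1]@o,T[:,1]@t,T[2,1]," z",T[:,2]@o,T[:,2]@t,T[2,2])
print("elev deg",np.degrees(np.arcsin(T[2,2])),"op",s["opening"],"ff",s["finger_force"],"F",s["contact_force"])
E
python3 st.py
```

```text
t 2.1 q [-1.3485  0.5434  0.2099  0.0088  2.3438 -0.1506] p [ 0.2425 -0.6083  0.7739] r 0.6548860794140228
in (out,left,up): x 0.0002932147929997055 0.9999996930170433 -0.0007266298262468204  y 0.9989925588576228 -0.0002603116878684822 0.04487537838195953  z 0.044875175455746666 -0.0007390559142476291 -0.998992328511171
elev deg -87.42762908084767 op 0.9978623978530966 ff 0.0 F [-0.8484 -0.198   1.349 ]
```

```bash
cat >> h.py <<'E'
def fk(q,L):
    L1,L2,L3,h,r0,d=L
    A=R.from_euler("ZY",[q[0],q[1]]);B=A*R.from_euler("Y",q[2]);C=B*R.from_euler("ZYZ",[q[3],q[4],q[5]+np.pi/2])
    p=A.apply([0,0,L1])+B.apply([d,0,L2])+C.apply([0,0,L3])+[r0*np.cos(q[0]),r0*np.sin(q[0]),h]
    return p,C
D=[([-1.34202,.287205,1.578157,0,1.278607,-.149977],[.24948,-.62650,.22993]),
([-1.34198,.218679,1.388945,0,1.536405,-.14998],[.249526,-.626583,.381785]),
([-1.354233,.521577,.212506,.00441,2.392268,-.15876],[.233214,-.586936,.786377]),
([-1.353957,.411668,.417216,.003976,2.275962,-.15904],[.233174,-.585928,.768811]),
([-1.3485,.5434,.2099,.0088,2.3438,-.1506],[.2425,-.6083,.7739])]
E
python3 - <<'E'
from h import *
np.set_printoptions(precision=4,suppress=True)
f=lambda L:np.r_[np.concatenate([fk(q,L)[0]-p for q,p in D]),1e-3*(L[2]-.2)]
s=least_squares(f,[.4,.4,.2,.3,0,0]);print(s.x,np.abs(s.fun).max())
L=s.x
# tool-down configs at candidate r,z
lo=np.array([-2.77,-.9,.21,-1.53,.24,-2.84]);hi=np.array([2.77,2.22,2.48,4.67,2.81,2.84])
for r in(.43,.5,.58):
  for z in(.25,.4,.5,.6):
    g=lambda q:[*(fk([0,q[0],q[1],0,q[2],0],L)[0]-[r,0,z])[[0,2]],q.sum()-np.pi]
    o=least_squares(g,[.2,1.8,.8],bounds=(lo[[1,2,4]],hi[[1,2,4]]));print(r,z,o.x,o.x[0]+o.x[1],o.cost)
E
```

```text
[ 0.3827  0.5833  2.3259  2.3191 -0.002  -0.039 ] 0.10048674289207188
0.43 0.25 [-0.3868  2.1922  1.3362] 1.8053837140356221 1.71129123759294e-21
0.43 0.4 [-0.4028  1.9466  1.5977] 1.5438465811617799 1.8078873488741294e-21
0.43 0.5 [-0.3564  1.7378  1.7602] 1.3814009693924743 4.526384553180562e-24
0.43 0.6 [-0.2698  1.4882  1.9232] 1.2184301252729604 1.0203130029616478e-27
0.5 0.25 [-0.1846  2.0279  1.2983] 1.843286809240722 9.86548452818991e-18
0.5 0.4 [-0.215   1.7963  1.5603] 1.5812726888549826 1.6069191199504267e-17
0.5 0.5 [-0.1784  1.5915  1.7285] 1.4130512668511324 2.272889003211934e-19
0.5 0.6 [-0.0973  1.3382  1.9007] 1.2408480345041986 1.7093099207132994e-19
0.58 0.25 [0.029  1.8254 1.2872] 1.8543852399938707 1.0098425725973598e-17
0.58 0.4 [-0.0055  1.6018  1.5452] 1.5963595752276296 6.845694185779917e-20
0.58 0.5 [0.0281 1.3953 1.7182] 1.4234350378051046 5.6629459276103855e-21
0.58 0.6 [0.1127 1.127  1.9019] 1.2397018192995723 4.1541088144702276e-20
```

```bash
python3 - <<'E'
import re
s=open("h.py").read()
s=s.replace("L1,L2,L3,h,r0,d=L","L1,L2,L3,h,e,d=L").replace("+[r0*np.cos(q[0]),r0*np.sin(q[0]),h]","+[-e*np.sin(q[0]),e*np.cos(q[0]),h]")
s+='''
LO=np.array([-2.77,-.9,.21,-1.53,.24,-2.84]);HI=np.array([2.77,2.22,2.48,4.67,2.81,2.84])
'''
open("h.py","w").write(s)
E
python3 - <<'E'
from h import *
np.set_printoptions(precision=4,suppress=True)
f=lambda L:np.r_[np.concatenate([fk(q,L)[0]-p for q,p in D]),1e-3*(L[2]-.2)]
s=least_squares(f,[.4,.4,.2,.3,0.1,0]);print(s.x,np.abs(s.fun).max());L=s.x
for r in(.43,.5,.58):
  for z in(.25,.4,.5,.6):
    g=lambda q:[*(fk([0,q[0],q[1],0,q[2],0],L)[0]-[r,0,z])[[0,2]],q.sum()-np.pi]
    o=least_squares(g,[.2,1.8,.8],bounds=(LO[[1,2,4]],HI[[1,2,4]]));print(r,z,o.x,o.x[0]+o.x[1],o.cost)
E
```

```text
[0.443  0.5725 0.2491 0.2401 0.1009 0.0206] 4.913184108319818e-05
0.43 0.25 [-0.2687  2.1014  1.3089] 1.8326452974525687 5.367416532471564e-28
0.43 0.4 [-0.3281  1.881   1.5887] 1.5529276390686826 1.840878260289687e-20
0.43 0.5 [-0.3123  1.6939  1.76  ] 1.3815955153283195 1.4500951507921114e-17
0.43 0.6 [-0.2592  1.473   1.9279] 1.2137171705342849 3.015312958130432e-28
0.5 0.25 [-0.0977  1.9556  1.2837] 1.8579284890380425 4.857475094580212e-24
0.5 0.4 [-0.1636  1.7475  1.5577] 1.583868897270946 1.4103523106194682e-20
0.5 0.5 [-0.155   1.565   1.7316] 1.4100184265282047 1.7704619214266774e-18
0.5 0.6 [-0.1074  1.3436  1.9054] 1.2361736868925906 5.9026085824854666e-27
0.58 0.25 [0.0836 1.7754 1.2826] 1.8589725546754146 3.885960019183803e-27
0.58 0.4 [0.0184 1.5757 1.5475] 1.5940824520296224 5.329060842481952e-21
0.58 0.5 [0.0248 1.3943 1.7225] 1.4191195159881493 2.0889788668240317e-17
0.58 0.6 [0.0725 1.1662 1.9029] 1.2387127998149503 4.311028697214435e-23
```

```bash
cat >> h.py <<'E'
L=np.array([0.443,0.5725,0.2491,0.2401,0.1009,0.0206])
VM=.07*np.array([2.79,2.79,3.14,3.14,3.14,3.14])
def sim(q,plan,w,reach=1):
    """plan rows (x,y,z,yaw); w = rotation weight in m/rad"""
    p0,C0=fk(q,L);q=np.array(q,float)
    for x,y,z,yaw in plan:
        tp=p0+C0.apply([x,y,z]);tr=C0*R.from_euler("z",yaw)
        p,C=fk(q,L);dp=tp-p;dr=(tr*C.inv()).as_rotvec()
        f=max(1,np.linalg.norm(dp)/.05,np.linalg.norm(dr)/.15);tp=p+dp/f;tr=R.from_rotvec(dr/f)*C
        g=lambda s:np.r_[fk(s,L)[0]-tp,w*(tr*fk(s,L)[1].inv()).as_rotvec()]
        l,h=np.maximum(LO,q-VM),np.minimum(HI,q+VM)
        q=least_squares(g,np.clip(q,l+1e-6,h-1e-6),bounds=(l-1e-5,h+1e-5)).x
    return q
E
python3 - <<'E'
from h import *
np.set_printoptions(precision=4,suppress=True)
q0=[-1.34198,.218679,1.388945,0,1.536405,-.14998]
for w in(.1,.2,.3,.5,1,2):
    q=np.array(q0);o=[]
    for pl in([(0,0,-.05*i,0) for i in range(1,6)],)*2+([(0,0,0,0)],[(0,0,.03,0)],[(0,.035*i,-.035*i,0) for i in range(1,6)]):
        q=sim(q,pl,w);o.append(np.sum(q[[1,2,4]])-np.pi)
    print(w,o,q,fk(q,L)[0])
# yaw trick
for w in(.2,.5,1):
  for r,z in((.5,.06),(.5,.25)):
    g=lambda s:np.r_[fk(s,L)[0]-[r,-.1,z],(R.from_matrix([[0,-1,0],[-1,0,0],[0,0,-1]])*fk(s,L)[1].inv()).as_rotvec()]
    q=least_squares(g,[-.3,.1,1.9,0,1.2,0],bounds=(LO,HI)).x
    q[5]=2.8
    for k in range(8):
        q=sim(q,[(0,0,0,.15*i) for i in range(1,6)],w)
        C=fk(q,L)[1].as_matrix();print(w,r,z,k,q,"elev",np.degrees(np.arcsin(C[2,2])),fk(q,L)[0])
E
```

```text
0.1 [np.float64(0.0024309038895529156), np.float64(-0.3653053970160576), np.float64(-0.36530798242811047), np.float64(-0.365177758433723), np.float64(-0.9512439548535401)] [-1.3831  0.406   0.21    0.1567  1.5744 -0.1096] [ 0.2722 -0.6841  0.9596]
0.2 [np.float64(0.0024359239214017947), np.float64(-0.20986212000681848), np.float64(-0.2098637531560108), np.float64(-0.20870726160438213), np.float64(-0.62164766835477)] [-1.3718  0.4453  0.21    0.1104  1.8647 -0.1137] [ 0.263  -0.661   0.8797]
0.3 [np.float64(0.002436267742134124), np.float64(-0.11110128159938482), np.float64(-0.11110222092936706), np.float64(-0.10790561077512972), np.float64(-0.33871882010771337)] [-1.3606  0.4907  0.21    0.0659  2.1022 -0.1255] [ 0.2535 -0.6372  0.8205]
0.5 [np.float64(0.002436333219448805), np.float64(-0.042054501132307465), np.float64(-0.042054883558214406), np.float64(-0.04007941960349326), np.float64(-0.12829690895287227)] [-1.3522  0.5303  0.21    0.0276  2.273  -0.141 ] [ 0.2462 -0.6186  0.784 ]
1 [np.float64(0.0024363442865791285), np.float64(-0.009025379409635548), np.float64(-0.0090254794168
[... 5196 characters left out ...]
0.2154 -0.2988  0.2228]
1 0.5 0.25 2 [-1.8579 -0.7026  2.4551  0.1309  1.4865  2.84  ] elev -80.70743989872689 [ 0.0573 -0.2768  0.2087]
1 0.5 0.25 3 [-2.4515 -0.888   2.48    0.0832  1.7127  2.84  ] elev -79.51527523859427 [-0.0676 -0.2132  0.2419]
1 0.5 0.25 4 [-2.77   -0.9     2.48   -0.003   1.7545  2.84  ] elev -78.9437554834542 [-0.129  -0.1578  0.2451]
1 0.5 0.25 5 [-2.77   -0.9     2.3749 -0.1121  1.8731  2.84  ] elev -76.61036366274126 [-0.1348 -0.1323  0.3075]
1 0.5 0.25 6 [-2.77   -0.9     2.0922 -0.3243  2.1632  2.84  ] elev -69.56319630396354 [-0.1137 -0.0819  0.4745]
1 0.5 0.25 7 [-2.77   -0.9     1.7323 -0.6784  2.4857  2.84  ] elev -62.20621423667762 [-0.0202 -0.0138  0.6653]
```

```bash
cat > k.py <<'E'
# light kinematics + model of the row solver, for planning only
import numpy as np, math
L1,L2,L3,H,E,DD=0.443,0.5725,0.2491,0.2401,0.1009,0.0206
LO=np.array([-2.77,-.9,.21,-1.53,.24,-2.84]);HI=np.array([2.77,2.22,2.48,4.67,2.81,2.84])
VM=.07*np.array([2.79,2.79,3.14,3.14,3.14,3.14])
def Rz(a):c,s=math.cos(a),math.sin(a);return np.array([[c,-s,0],[s,c,0],[0,0,1.]])
def Ry(a):c,s=math.cos(a),math.sin(a);return np.array([[c,0,s],[0,1.,0],[-s,0,c]])
def fkj(q):
    A0=Rz(q[0]);A=A0@Ry(q[1]);B=A@Ry(q[2]);B4=B@Rz(q[3]);B5=B4@Ry(q[4]);C=B5@Rz(q[5]+math.pi/2)
    sh=A0@[0,E,0]+[0,0,H];el=sh+L1*A[:,2];wr=el+B@[DD,0,L2];p=wr+L3*C[:,2]
    ax=[(np.array([0,0,1.]),np.zeros(3)),(A0[:,1],sh),(A0[:,1],el),(B[:,2],wr),(B4[:,1],wr),(C[:,2],wr)]
    J=np.array([np.r_[np.cross(a,p-o),a] for a,o in ax]).T
    return p,C,J
def rv(M):
    c=max(-1,min(1,(np.trace(M)-1)/2));a=math.acos(c);v=np.array([M[2,1]-M[1,2],M[0,2]-M[2,0],M[1,0]-M[0,1]])
    return v*(.5 if a<1e-6 else a/(2*math.sin(a)))
def rot(v):
    import cv2
    return cv2.Rodrigues(np.asarray(v,float))[0]
from scipy.optimize import lsq_linear
def solve(q,tp,tr,w,l,h,it=4):
    W=np.r_[1,1,1,w,w,w]
    for _ in range(it):
        p,C,J=fkj(q);e=np.r_[tp-p,rv(tr@C.T)]
        A=np.vstack([W[:,None]*J,1e-3*np.eye(6)]);b=np.r_[W*e,np.zeros(6)]
        # bounded LSQ by active set
        free=np.ones(6,bool);d=np.zeros(6)
        for _ in range(6):
            d[free]=np.linalg.lstsq(A[:,free],b-A[:,~free]@d[~free],rcond=None)[0]
            nb=free&((q+d<l-1e-9)|(q+d>h+1e-9))
            if not nb.any():break
            d[nb]=np.clip(q+d,l,h)[nb]-q[nb];free&=~nb
        q=np.clip(q+d,l,h)
        if abs(d).max()<1e-4:break
    return q
def sim(q,plan,w):
    q=np.array(q,float);p0,C0,_=fkj(q)
    for x,y,z,yaw in plan:
        tp=p0+C0@[x,y,z];tr=C0@Rz(yaw);p,C,_=fkj(q);dp=tp-p;dr=rv(tr@C.T)
        f=max(1,np.linalg.norm(dp)/.05,np.linalg.norm(dr)/.15)
        q=solve(q,p+dp/f,rot(dr/f)@C,w,np.maximum(LO,q-VM),np.minimum(HI,q+VM))
    return q
E
cat > s1.py <<'E'
from k import *
import itertools,sys
np.set_printoptions(precision=3,suppress=True,linewidth=150)
q0=[-1.34198,.218679,1.388945,0,1.536405,-.14998]
for w in(.6,.7,.8,.9,1):
    q=np.array(q0)
    for pl in([(0,0,-.05*i,0) for i in range(1,6)],)*2+([(0,0,0,0)],[(0,0,.03,0)],[(0,.035*i,-.035*i,0) for i in range(1,6)]):q=sim(q,pl,w)
    print(w,q,fkj(q)[0])
W=.8
dirs=[np.array(d,float)/max(1,np.linalg.norm(d))*.05 for d in itertools.product((-1,0,1),repeat=3)]
rng=np.random.default_rng(0)
def elev(q):C=fkj(q)[1];return math.degrees(math.asin(C[2,2])),math.degrees(math.atan2(C[1,2],C[0,2]))
res=[]
for trial in range(14):
    # tool-down starts
    q1=rng.choice([-2.76,2.76,-1.3,0.]);r=rng.uniform(.45,.92);z=rng.uniform(.2,.6);q6=rng.choice([-2.83,2.83])
    q=np.array([q1,.2,1.6,0,1.3,q6]);tr=Rz(q1)@Ry(math.pi)@Rz(q6+math.pi/2)
    q=solve(q,Rz(q1)@[r,E,z],tr,1,LO,HI,60)
    beam=[(q,[])]
    for k in range(10):
        c=[]
        for q,h in beam:
            for s in(-.15,.15):
                for d in dirs:
                    n=sim(q,[(*(d*i),s*i) for i in range(1,4)],W);p,C,J=fkj(n)
                    if p[2]<.15 or p[2]-.1*C[2,2]<.2:continue
                    c.append((elev(n)[0]+5*min(n[3],2),n,h+[(d,s)]))
        c.sort(key=lambda t:-t[0]);
        beam=[(n,h) for _,n,h in c[:2]]
    q,h=beam[0];print(trial,q1,r.round(2),z.round(2),q6,"->",q,"elev,az",elev(q),fkj(q)[0],flush=True)
E
timeout 560 python3 s1.py
```

```text
0.6 [-1.319  0.921  0.21  -0.014  2.81  -0.136] [ 0.271 -0.654  0.559]
0.7 [-1.318  0.911  0.21  -0.021  2.81  -0.14 ] [ 0.27  -0.651  0.566]
0.8 [-1.318  0.902  0.21  -0.033  2.81  -0.149] [ 0.269 -0.648  0.573]
0.9 [-1.319  0.894  0.21  -0.058  2.81  -0.171] [ 0.266 -0.646  0.578]
1 [-1.324  0.888  0.21  -0.108  2.81  -0.219] [ 0.258 -0.646  0.583]Traceback (most recent call last):
  File "s1.py", line 27, in <module>
    c.append((elev(n)[0]+5*min(n[3],2),n,h+[(d,s)]))
              ~~~~^^^
  File "s1.py", line 12, in elev
    def elev(q):C=fkj(q)[1];return math.degrees(math.asin(C[2,2])),math.degrees(math.atan2(C[1,2],C[0,2]))
                                                ~~~~~~~~~^^^^^^^^
ValueError: math domain error
```

```bash
nproc
python3 - <<'E'
s=open("k.py").read()
a=s.index("from scipy.optimize");b=s.index("def sim(")
s=s[:a]+'''from scipy.optimize import least_squares
def solve(q,tp,tr,w,l,h,it=8):
    W=np.r_[1,1,1,w,w,w]
    def f(s):p,C,_=fkj(s);return W*np.r_[p-tp,rv(C@tr.T)]
    l,h=l-1e-6,h+1e-6
    return least_squares(f,np.clip(q,l+1e-7,h-1e-7),jac=lambda s:W[:,None]*fkj(s)[2],bounds=(l,h),max_nfev=it,ftol=1e-4,xtol=1e-4).x
'''+s[b:]
open("k.py","w").write(s)
s=open("s1.py").read()
s=s.replace("math.asin(C[2,2])","math.asin(max(-1,min(1,C[2,2])))")
a=s.index("res=[]")
s=s[:a]+'''
def run(trial):
    rng=np.random.default_rng(trial)
'''+s[a+7:].split("\n",1)[1].replace("print(trial","return (trial").replace(",flush=True","")+'''
from multiprocessing import Pool
with Pool() as P:
    for o in P.imap_unordered(run,range(24)):print(*o,flush=True)
'''
s=s.replace("range(1,4)]","(1,2)]")
open("s1.py","w").write(s)
E
time timeout 570 python3 s1.py
```

```text
4
0.6 [-1.351  0.538  0.21   0.02   2.305 -0.145] [ 0.245 -0.615  0.778]
0.7 [-1.35   0.543  0.21   0.015  2.324 -0.147] [ 0.244 -0.613  0.774]
0.8 [-1.349  0.547  0.21   0.011  2.336 -0.149] [ 0.243 -0.612  0.772]
0.9 [-1.349  0.549  0.21   0.009  2.345 -0.15 ] [ 0.243 -0.611  0.77 ]
1 [-1.348  0.551  0.21   0.007  2.351 -0.151] [ 0.243 -0.61   0.769]multiprocessing.pool.RemoteTraceback: 
"""
Traceback (most recent call last):
  File "s1.py", line 31, in run
    q,h=beam[0];return (trial,q1,r.round(2),z.round(2),q6,"->",q,"elev,az",elev(q),fkj(q)[0])
                                 ^^^^^^^
AttributeError: 'float' object has no attribute 'round'
"""

The above exception was the direct cause of the following exception:

Traceback (most recent call last):
  File "s1.py", line 35, in <module>
    for o in P.imap_unordered(run,range(24)):print(*o,flush=True)
             ~~~~~~~~~~~~~~~~^^^^^^^^^^^^^^^
AttributeError: 'float' object has no attribute 'round'

real	0m31.148s
user	1m54.498s
sys	0m0.231s
```

```bash
sed -i 's/r.round(2),z.round(2)/round(r,2),round(z,2)/; s/"elev,az",elev(q)/"elev,az",np.round(elev(q),1)/; s/range(24)/range(36)/' s1.py; time timeout 570 python3 s1.py | grep -v "^0.\|^1 \["
```

```text
3 0.0 0.56 0.52 -2.83 -> [ 1.026  0.3    1.783 -0.618  1.274 -2.84 ] elev,az [-55.4 -44.1] [0.337 0.484 0.16 ]
2 0.0 0.59 0.53 -2.83 -> [ 1.009  0.359  1.727 -0.627  1.261 -2.84 ] elev,az [-55.2 -43.7] [0.36 0.5  0.15]
1 2.76 0.9 0.26 2.83 -> [1.869 0.239 1.899 0.709 1.287 2.84 ] elev,az [ -49.9 -149. ] [-0.403  0.439  0.155]
5 -1.3 0.83 0.41 2.83 -> [-2.235  0.277  1.822  0.673  1.29   2.84 ] elev,az [-52.1 -25. ] [-0.155 -0.603  0.163]
4 -1.3 0.69 0.59 2.83 -> [-1.68   0.483  0.21  -0.985  2.434  2.84 ] elev,az [-54.5 152.6] [-0.092 -0.529  0.857]
7 0.0 0.87 0.51 2.83 -> [-0.363  0.512  0.21  -0.91   2.422  2.84 ] elev,az [ -56.3 -131.2] [ 0.516 -0.226  0.835]
6 2.76 0.61 0.35 2.83 -> [1.744 0.204 1.929 0.641 1.321 2.84 ] elev,az [ -52.1 -150.6] [-0.33   0.462  0.155]
9 2.76 0.58 0.44 2.83 -> [1.691 0.174 1.95  0.595 1.301 2.84 ] elev,az [ -55.  -153.5] [-0.295  0.473  0.154]
10 0.0 0.55 0.53 2.83 -> [-1.075  0.248  1.824  0.534  1.283  2.84 ] elev,az [-59.3  45.2] [ 0.464 -0.391  0.162]
8 -1.3 0.91 0.33 -2.83 -> [-0.492  0.479  1.571 -0.718  1.254 -2.84 ] elev,az [ -51.1 -123.1] [
[... 2231 characters left out ...]
-1.839  0.251  1.887 -0.718  1.302 -2.84 ] elev,az [-49. 150.] [-0.198 -0.506  0.156]
31 -1.3 0.48 0.47 2.83 -> [-2.454  0.206  1.873  0.53   1.325  2.84 ] elev,az [-58.2 -29. ] [-0.27  -0.51   0.166]
33 0.0 0.72 0.56 -2.83 -> [-0.243  0.274  0.21   1.783  2.771 -2.84 ] elev,az [-52.1 130.8] [0.317 0.116 0.967]
32 0.0 0.72 0.35 -2.83 -> [ 0.896  0.462  1.597 -0.717  1.29  -2.84 ] elev,az [-50.3 -47.3] [0.463 0.488 0.158]
34 -2.76 0.86 0.3 -2.83 -> [-1.946  0.401  1.679 -0.74   1.265 -2.84 ] elev,az [-49.6 151.4] [-0.291 -0.576  0.161]
35 -2.76 0.67 0.57 -2.83 -> [-2.77   0.135  1.085 -0.276  1.91  -2.475] elev,az [-75.1 111.2] [-0.55  -0.254  0.616]
real	3m9.206s
user	11m44.288s
sys	0m0.311s
```

Emit:
move_arm:
  plan:
    - {"x": 0, "y": 0, "z": 0.02, "yaw": 0.14, "fingers": 0}
    - {"x": 0, "y": 0, "z": 0.04, "yaw": 0.28, "fingers": 0}
    - {"x": 0, "y": 0, "z": 0.06, "yaw": 0.43, "fingers": 0}
    - {"x": 0, "y": 0, "z": 0.08, "yaw": 0.58, "fingers": 0}
    - {"x": 0, "y": 0, "z": 0.1, "yaw": 0.73, "fingers": 0}

```text
time: 2.6
eef_pos: [0.244, -0.6125, 0.6828]
tcp_rot: [0.984, -0.178, 0.015, 0.028]
contact_force: [-0.2, 0.5, 1.0]
opening: 1.002
finger_force: 0.0
```

Emit:
move_arm:
  plan:
    - {"x": 0, "y": 0, "z": 0.02, "yaw": 0.15, "fingers": 0}
    - {"x": 0, "y": 0, "z": 0.04, "yaw": 0.3, "fingers": 0}
    - {"x": 0, "y": 0, "z": 0.06, "yaw": 0.45, "fingers": 0}
    - {"x": 0, "y": 0, "z": 0.08, "yaw": 0.6, "fingers": 0}
    - {"x": 0, "y": 0, "z": 0.1, "yaw": 0.75, "fingers": 0}

```text
time: 3.1
eef_pos: [0.2461, -0.6188, 0.5836]
tcp_rot: [0.85, -0.526, 0.024, 0.02]
contact_force: [-0.0, -1.1, 0.9]
opening: 0.999
finger_force: 0.0
```

Emit:
move_arm:
  plan:
    - {"x": 0, "y": 0, "z": 0.02, "yaw": 0.15, "fingers": 0}
    - {"x": 0, "y": 0, "z": 0.04, "yaw": 0.3, "fingers": 0}
    - {"x": 0, "y": 0, "z": 0.06, "yaw": 0.45, "fingers": 0}
    - {"x": 0, "y": 0, "z": 0.08, "yaw": 0.6, "fingers": 0}
    - {"x": 0, "y": 0, "z": 0.1, "yaw": 0.75, "fingers": 0}

```text
time: 3.6
eef_pos: [0.2481, -0.6248, 0.484]
tcp_rot: [-0.599, 0.8, -0.03, -0.01]
contact_force: [0.3, -0.1, -0.1]
opening: 0.999
finger_force: 0.0
```

Emit:
move_arm:
  plan:
    - {"x": 0, "y": 0, "z": 0.02, "yaw": 0.15, "fingers": 0}
    - {"x": 0, "y": 0, "z": 0.04, "yaw": 0.3, "fingers": 0}
    - {"x": 0, "y": 0, "z": 0.06, "yaw": 0.45, "fingers": 0}
    - {"x": 0, "y": 0, "z": 0.08, "yaw": 0.6, "fingers": 0}
    - {"x": 0, "y": 0, "z": 0.1, "yaw": 0.75, "fingers": 0}

```text
time: 4.1
eef_pos: [0.25, -0.6307, 0.3841]
tcp_rot: [-0.264, 0.964, -0.031, 0.002]
contact_force: [-0.2, 0.5, 0.1]
opening: 0.997
finger_force: 0.0
```

```bash
python3 st.py
cat > s2.py <<'E'
# beam search of pushes from the present joints
from k import *
import itertools,sys
from multiprocessing import Pool
from plant import ctrl
np.set_printoptions(precision=3,suppress=True,linewidth=150)
W=.8
dirs=[np.array(d,float)/max(1,np.linalg.norm(d))*.05 for d in itertools.product((-1,0,1),repeat=3)]
def elev(q):C=fkj(q)[1];return math.degrees(math.asin(max(-1,min(1,C[2,2])))),math.degrees(math.atan2(C[1,2],C[0,2]))
def ex(a):
    q,h,d,s=a
    n=sim(q,[(*(d*i),s*i) for i in range(1,6)],W);p,C,J=fkj(n)
    if p[2]<.17 or np.hypot(*p[:2])<.3 :return None
    return (elev(n)[0]+6*min(n[3],2.5),n,h+[(d.round(3),s)])
if __name__=="__main__":
    q0=ctrl.get_state()["qpos"];N=int(sys.argv[1])
    with Pool() as P:
        beam=[(q0,[])]
        for k in range(N):
            c=[r for r in P.imap_unordered(ex,[(q,h,d,s) for q,h in beam for d in dirs for s in(.15,-.15)]) if r]
            c.sort(key=lambda t:-t[0]);beam=[]
            for _,n,h in c:
                if all(abs(n-b[0]).max()>.05 for b in beam):beam.append((n,h))
                if len(beam)==8:break
            q,h=beam[0];print(k,q,np.round(elev(q),1),fkj(q)[0],flush=True)
    for b in beam[:2]:
        q=q0
        for d,s in b[1]:
            q=sim(q,[(*(d*i),s*i) for i in range(1,6)],W);print(d,s,q,np.round(elev(q),1),fkj(q)[0])
        print()
E
timeout 500 python3 s2.py 7
```

```text
t 4.1 q [-1.3449  0.1903  1.4185  0.0061  1.4701  2.8327] p [ 0.25   -0.6307  0.3841] r 0.6784739890686642
in (out,left,up): x 0.15585006098572948 -0.9876923749166732 0.013211018969269635  y -0.985781956004744 -0.15637118536814879 -0.06149786664609748  z 0.06280679665613867 -0.003438737853055849 -0.9980197800523658
elev deg -86.39366523616829 op 0.997491281535211 ff 0.0 F [-0.1953  0.4663  0.1278]
0 [-1.645  0.205  1.778  0.172  1.094  2.84 ] [-80.3 -28.9] [ 0.092 -0.633  0.18 ]
1 [-1.848  0.169  1.764  0.341  1.169  2.84 ] [-71.8 -26.7] [ 0.002 -0.642  0.218]
2 [-1.786  0.188  1.833  0.515  1.096  2.84 ] [-63.6 -21.9] [ 0.075 -0.639  0.184]
3 [-1.981  0.342  1.678  0.665  1.167  2.84 ] [-55.3 -27.5] [-0.043 -0.707  0.185]
4 [-2.188  0.199  1.901  0.793  1.221  2.84 ] [-47.9 -32.2] [-0.107 -0.613  0.183]
5 [-2.496  0.217  1.888  0.822  1.359  2.84 ] [-42.8 -40.5] [-0.262 -0.547  0.194]
6 [-2.77   0.12   2.068  0.772  1.49   2.84 ] [-39.  -42.1] [-0.293 -0.408  0.175]
[ 0.    -0.035  0.035] 0.15 [-1.581  0.37   1.436  0.15   1.266  2.84 ] [-80.8 -27.4] [ 0.129 -0.732  0.254]
[-0.035 -
[... 709 characters left out ...]
  2.84 ] [-80.8 -27.4] [ 0.129 -0.732  0.254]
[-0.035 -0.035  0.   ] 0.15 [-1.718  0.41   1.475  0.325  1.192  2.84 ] [-72.1 -23.6] [ 0.065 -0.752  0.213]
[-0.029 -0.029 -0.029] 0.15 [-1.899  0.357  1.536  0.485  1.224  2.84 ] [-63.7 -26.5] [-0.028 -0.736  0.231]
[-0.029 -0.029 -0.029] 0.15 [-2.087  0.326  1.609  0.628  1.258  2.84 ] [-56.  -30.9] [-0.123 -0.704  0.23 ]
[-0.029 -0.029 -0.029] 0.15 [-2.278  0.329  1.68   0.746  1.294  2.84 ] [-49.1 -35.9] [-0.215 -0.658  0.21 ]
[-0.035  0.    -0.035] 0.15 [-2.5    0.215  1.887  0.818  1.363  2.84 ] [-43.  -40.5] [-0.264 -0.545  0.195]
[-0.029  0.029  0.029] -0.15 [-2.087  0.029  2.035  0.931  1.11   2.368] [-43.  -40.5] [-0.024 -0.61   0.224]
```

Run:
```python
from h import *
import cv2
np.set_printoptions(precision=3,suppress=True)
for p in((295,91),(319,89),(294,50),(320,80)):print(p,onz("side",p,0),onz("side",p,.06))
print(onz("top",(505,270),.05),proj("top",[.25,-.627,.23]),proj("side",[.25,-.627,.23]))
ims=[ctrl.read_camera("side"),ctrl.read_camera("top")]
cv2.imwrite("pics/b.png",np.hstack([cv2.resize(i[:,:,::-1],(400,300)) for i in ims]))
```

```text
(295, 91) [ 0.297 -0.567  0.   ] [ 0.304 -0.477  0.06 ]
(319, 89) [ 0.196 -0.587  0.   ] [ 0.209 -0.496  0.06 ]
(294, 50) [ 0.294 -0.903  0.   ] [ 0.301 -0.792  0.06 ]
(320, 80) [ 0.188 -0.656  0.   ] [ 0.202 -0.56   0.06 ]
[ 0.248 -0.557  0.05 ] [585.668 276.239] [311.909  30.949]
```

View pics/b.png

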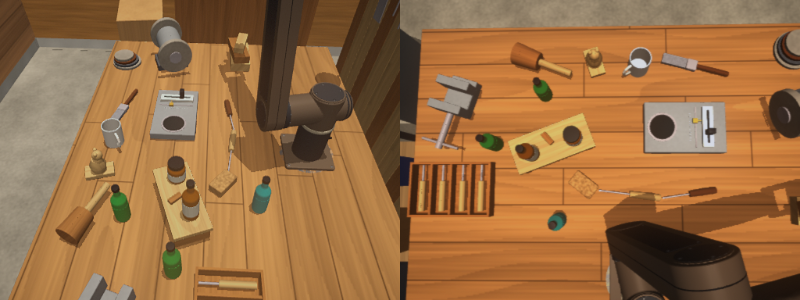

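Emit:
move_arm:
  plan:
    - {"x": 0, "y": -0.035, "z": 0.03, "yaw": 0.15, "fingers": 0}
    - {"x": 0, "y": -0.07, "z": 0.06, "yaw": 0.3, "fingers": 0}
    - {"x": 0, "y": -0.105, "z": 0.09, "yaw": 0.45, "fingers": 0}
    - {"x": 0, "y": -0.14, "z": 0.12, "yaw": 0.6, "fingers": 0}
    - {"x": 0, "y": -0.175, "z": 0.15, "yaw": 0.75, "fingers": 0}

```text
time: 4.7
eef_pos: [0.1889, -0.7458, 0.2546]
tcp_rot: [-0.157, 0.983, -0.049, 0.084]
contact_force: [0.1, -0.6, -0.0]
opening: 0.997
finger_force: 0.0
```

```bash
python3 st.py
python3 - <<'E'
import re
s=open("s2.py").read()
s=s.replace("p[2]<.17 or np.hypot(*p[:2])<.3 ","p[2]<.2 or np.hypot(*p[:2])<.3 or p[0]<-.3 or fkj(n)[0][1]<-.85")
s=s.replace("elev(n)[0]+6*min(n[3],2.5)","elev(n)[0]+4*min(n[3],2.5)").replace("len(beam)==8","len(beam)==int(sys.argv[2])")
open("s2.py","w").write(s)
E
time timeout 560 python3 s2.py 7 14
```

```text
t 4.7 q [-1.512   0.4216  1.3697  0.1848  1.2727  2.8361] p [ 0.1889 -0.7458  0.2546] r 0.7693314559733958
in (out,left,up): x 0.07711395548927752 -0.9857955593178743 -0.14919970877303185  y -0.9906402118431015 -0.058852757082485524 -0.12315974855140596  z 0.11262951899148516 0.15730056647370896 -0.9811070906067275
elev deg -78.84490716142182 op 0.9972812200526382 ff 0.0 F [ 0.1397 -0.6236 -0.0222]
0 [-1.635  0.265  1.68   0.375  1.132  2.84 ] [-69.9 -18.5] [ 0.141 -0.674  0.205]
1 [-1.834  0.241  1.712  0.537  1.185  2.84 ] [-61.5 -21.4] [ 0.044 -0.677  0.219]
2 [-1.995  0.356  1.6    0.673  1.238  2.84 ] [-53.8 -26.8] [-0.056 -0.725  0.22 ]
3 [-2.207  0.202  1.835  0.785  1.295  2.84 ] [-46.9 -31.2] [-0.124 -0.623  0.216]
4 [-2.559  0.019  2.053  0.746  1.504  2.84 ] [-42.5 -33.2] [-0.209 -0.46   0.222]
5 [-2.086  0.152  1.902  0.907  1.208  2.391] [-42.5 -33.2] [-0.037 -0.642  0.226]
6 [-2.037  0.255  1.786  1.02   1.183  2.84 ] [-37.1 -35.1] [-0.023 -0.707  0.241]
[-0.035 -0.035  0.   ] 0.15 [-1.64   0.452  1.427  0.361  1.191  2.84 ] [-70.1 -19.3] [ 0.13  -0.766  0.211]
[-0.029 
[... 752 characters left out ...]
211]
[-0.029 -0.029 -0.029] 0.15 [-1.815  0.39   1.511  0.525  1.212  2.84 ] [-61.7 -22.4] [ 0.038 -0.752  0.226]
[-0.035  0.    -0.035] 0.15 [-2.021  0.196  1.764  0.665  1.255  2.84 ] [-54.1 -26.2] [-0.043 -0.656  0.237]
[-0.035  0.    -0.035] 0.15 [-2.27   0.075  1.942  0.747  1.357  2.84 ] [-47.6 -30. ] [-0.125 -0.563  0.232]
[-0.035  0.    -0.035] 0.15 [-2.56   0.022  2.056  0.747  1.498  2.84 ] [-42.4 -33.3] [-0.209 -0.46   0.219]
[-0.035  0.     0.035] -0.15 [-2.091  0.155  1.905  0.909  1.206  2.387] [-42.4 -33.3] [-0.039 -0.64   0.223]
[-0.05  0.    0.  ] 0.15 [-2.007  0.03   2.053  1.04   1.147  2.84 ] [-37.2 -34.5] [ 0.043 -0.61   0.234]

real	1m15.076s
user	4m50.470s
sys	0m1.081s
```

Emit:
move_arm:
  plan:
    - {"x": -0.035, "y": -0.035, "z": 0, "yaw": 0.15, "fingers": 0}
    - {"x": -0.07, "y": -0.07, "z": 0, "yaw": 0.3, "fingers": 0}
    - {"x": -0.105, "y": -0.105, "z": 0, "yaw": 0.45, "fingers": 0}
    - {"x": -0.14, "y": -0.14, "z": 0, "yaw": 0.6, "fingers": 0}
    - {"x": -0.175, "y": -0.175, "z": 0, "yaw": 0.75, "fingers": 0}

```text
time: 5.2
eef_pos: [0.1666, -0.7757, 0.2144]
tcp_rot: [-0.059, 0.978, -0.081, 0.185]
contact_force: [-0.2, -0.8, 0.4]
opening: 0.999
finger_force: 0.0
```

Emit:
move_arm:
  plan:
    - {"x": -0.03, "y": -0.03, "z": -0.03, "yaw": 0.15, "fingers": 0}
    - {"x": -0.06, "y": -0.06, "z": -0.06, "yaw": 0.3, "fingers": 0}
    - {"x": -0.09, "y": -0.09, "z": -0.09, "yaw": 0.45, "fingers": 0}
    - {"x": -0.12, "y": -0.12, "z": -0.12, "yaw": 0.6, "fingers": 0}
    - {"x": -0.15, "y": -0.15, "z": -0.15, "yaw": 0.75, "fingers": 0}

```text
time: 5.7
eef_pos: [0.0985, -0.7734, 0.2376]
tcp_rot: [0.059, 0.952, -0.106, 0.282]
contact_force: [-1.1, -1.3, 0.6]
opening: 1.003
finger_force: 0.0
```

Emit:
move_arm:
  plan:
    - {"x": -0.035, "y": 0, "z": -0.035, "yaw": 0.15, "fingers": 0}
    - {"x": -0.07, "y": 0, "z": -0.07, "yaw": 0.3, "fingers": 0}
    - {"x": -0.105, "y": 0, "z": -0.105, "yaw": 0.45, "fingers": 0}
    - {"x": -0.14, "y": 0, "z": -0.14, "yaw": 0.6, "fingers": 0}
    - {"x": -0.175, "y": 0, "z": -0.175, "yaw": 0.75, "fingers": 0}

```text
time: 6.2
eef_pos: [0.0375, -0.6905, 0.2509]
tcp_rot: [0.189, 0.901, -0.114, 0.373]
contact_force: [-0.5, -0.0, -1.0]
opening: 1.005
finger_force: 0.0
```

```bash
python3 st.py; sed -i 's/^W=.8/W=.7/; s/for s in(.15,-.15)/for s in(.15,0,-.15)/' s2.py
time timeout 570 python3 s2.py 8 20
```

```text
t 6.2 q [-1.9302  0.2081  1.777   0.873   1.1862  2.8361] p [ 0.0375 -0.6905  0.2509] r 0.6914814341599834
in (out,left,up): x -0.2900682586772959 -0.6363241479273384 -0.7148090542742642  y -0.8781235808779437 0.47392270807556525 -0.06554573576076617  z 0.38047257721683303 0.6086779489474456 -0.6962411740561685
elev deg -44.12620543761029 op 1.0046152424897246 ff 0.0 F [-0.5409 -0.0185 -0.9874]
0 [-2.11   0.264  1.814  1.024  1.252  2.84 ] [-35.7 -33.3] [-0.056 -0.683  0.226]
1 [-2.307  0.208  1.993  1.118  1.347  2.84 ] [-28.4 -37.5] [-0.115 -0.603  0.201]
2 [-1.743  0.232  2.006  1.569  0.978  2.84 ] [-20.3 -37.7] [ 0.192 -0.691  0.214]
3 [-1.697  0.238  1.882  1.63   0.949  2.84 ] [-15.2 -40. ] [ 0.211 -0.745  0.289]
4 [-1.588  0.28   1.937  2.025  0.881  2.84 ] [ -6.5 -46.7] [ 0.261 -0.749  0.276]
5 [-1.456  0.311  1.938  2.46   0.809  2.84 ] [  0.2 -56.3] [ 0.304 -0.76   0.288]
6 [-1.584  0.355  2.116  2.608  1.064  2.84 ] [  5.1 -64.3] [ 0.202 -0.719  0.216]
7 [-1.638  0.366  2.001  2.67   1.014  2.84 ] [  8.7 -70.9] [ 0.144 -0.783  0.268]
[-0.05  0.    0.  ] 0 [-1.826  0.176  
[... 994 characters left out ...]
5] [ 0.087 -0.755  0.247]
[-0.05  0.    0.  ] 0.15 [-1.823  0.326  1.894  1.513  1.024  2.84 ] [-20.7 -38.8] [ 0.133 -0.738  0.21 ]
[-0.05  0.    0.  ] 0 [-1.777  0.31   1.792  1.576  0.998  2.84 ] [-15.7 -41. ] [ 0.153 -0.783  0.287]
[-0.05  0.    0.  ] 0.15 [-1.684  0.327  1.886  1.945  0.935  2.84 ] [ -6.9 -47.5] [ 0.201 -0.778  0.27 ]
[-0.05  0.    0.  ] 0.15 [-1.567  0.354  1.92   2.351  0.885  2.84 ] [  0.3 -56.4] [ 0.241 -0.784  0.271]
[-0.05  0.    0.  ] 0 [-1.626  0.319  1.83   2.346  0.841  2.84 ] [  4.2 -60.9] [ 0.188 -0.829  0.349]
[-0.05  0.    0.  ] 0.15 [-1.491  0.287  1.808  2.796  0.706  2.84 ] [  8.5 -72.5] [ 0.223 -0.836  0.398]

real	2m40.957s
user	10m32.912s
sys	0m1.975s
```

Emit:
move_arm:
  plan:
    - {"x": -0.05, "y": 0, "z": 0, "yaw": 0, "fingers": 0}
    - {"x": -0.1, "y": 0, "z": 0, "yaw": 0, "fingers": 0}
    - {"x": -0.15, "y": 0, "z": 0, "yaw": 0, "fingers": 0}

```text
time: 6.5
eef_pos: [0.0871, -0.7022, 0.285]
tcp_rot: [0.161, 0.896, -0.134, 0.391]
contact_force: [-0.0, -0.8, -0.2]
opening: 0.997
finger_force: 0.0
```

Emit:
move_arm:
  plan:
    - {"x": -0.035, "y": -0.035, "z": 0, "yaw": 0.15, "fingers": 0}
    - {"x": -0.07, "y": -0.07, "z": 0, "yaw": 0.3, "fingers": 0}
    - {"x": -0.105, "y": -0.105, "z": 0, "yaw": 0.45, "fingers": 0}
    - {"x": -0.14, "y": -0.14, "z": 0, "yaw": 0.6, "fingers": 0}
    - {"x": -0.175, "y": -0.175, "z": 0, "yaw": 0.75, "fingers": 0}

```text
time: 7.0
eef_pos: [0.0656, -0.7457, 0.208]
tcp_rot: [0.298, 0.815, -0.125, 0.481]
contact_force: [0.2, -0.4, -0.4]
opening: 1.0
finger_force: 0.0
```

Emit:
move_arm:
  plan:
    - {"x": -0.05, "y": 0, "z": 0, "yaw": 0.15, "fingers": 0}
    - {"x": -0.1, "y": 0, "z": 0, "yaw": 0.3, "fingers": 0}
    - {"x": -0.15, "y": 0, "z": 0, "yaw": 0.45, "fingers": 0}

```text
time: 7.3
eef_pos: [0.0947, -0.737, 0.1818]
tcp_rot: [0.381, 0.743, -0.114, 0.539]
contact_force: [-0.7, 0.2, 0.5]
opening: 1.001
finger_force: 0.0
```

```bash
python3 st.py; sed -i 's/^W=.7/W=.6/' s2.py
time timeout 570 python3 s2.py 4 20
```

```text
t 7.3 q [-1.8798  0.3611  1.8868  1.4582  1.0381  2.8375] p [ 0.0947 -0.737   0.1818] r 0.7430856907616931
in (out,left,up): x -0.45574844646724183 -0.0723331796017305 -0.8871647336720501  y -0.5908287385132212 0.7700449421286171 0.24073260861173448  z 0.665743760984338 0.6338759328376795 -0.3936833073418151
elev deg -23.183880584555663 op 1.0007562390520273 ff 0.0 F [-0.6897  0.2226  0.4729]
0 [-1.824  0.338  1.772  1.532  1.014  2.84 ] [-17.4 -41.8] [ 0.118 -0.791  0.272]
1 [-1.731  0.333  1.858  1.923  0.936  2.84 ] [ -6.8 -49.6] [ 0.165 -0.795  0.279]
2 [-1.616  0.334  1.879  2.353  0.856  2.84 ] [  1.9 -60.2] [ 0.198 -0.811  0.307]
3 [-1.718  0.348  2.038  2.516  1.07   2.84 ] [  7.9 -67.2] [ 0.118 -0.765  0.26 ]
[-0.05  0.    0.  ] 0 [-1.824  0.338  1.772  1.532  1.014  2.84 ] [-17.4 -41.8] [ 0.118 -0.791  0.272]
[-0.035  0.    -0.035] 0.15 [-1.918  0.24   2.011  1.788  1.107  2.84 ] [ -7.6 -48.2] [ 0.077 -0.724  0.261]
[-0.05  0.    0.  ] 0.15 [-1.825  0.307  2.035  2.144  1.089  2.84 ] [  1.2 -56.4] [ 0.102 -0.746  0.254]
[-0.05  0.    0.  ] 0.15 [-1.716  0.349  2.037  2.518  1.069  2.84 ] [  7.9 -67.2] [ 0.119 -0.765  0.26 ]

[-0.05  0.    0.  ] 0 [-1.824  0.338  1.772  1.532  1.014  2.84 ] [-17.4 -41.8] [ 0.118 -0.791  0.272]
[-0.05  0.    0.  ] 0.15 [-1.731  0.333  1.858  1.923  0.936  2.84 ] [ -6.8 -49.6] [ 0.165 -0.795  0.279]
[-0.035  0.    -0.035] 0.15 [-1.765  0.243  2.096  2.234  1.036  2.84 ] [  1.6 -58.4] [ 0.132 -0.726  0.264]
[-0.035  0.    -0.035] 0.15 [-1.781  0.245  2.294  2.497  1.213  2.84 ] [  7.8 -67.4] [ 0.107 -0.655  0.22 ]

real	1m8.372s
user	4m26.225s
sys	0m1.111s
```

Emit:
move_arm:
  plan:
    - {"x": -0.05, "y": 0, "z": 0, "yaw": 0, "fingers": 0}
    - {"x": -0.1, "y": 0, "z": 0, "yaw": 0, "fingers": 0}
    - {"x": -0.15, "y": 0, "z": 0, "yaw": 0, "fingers": 0}
    - {"x": -0.2, "y": 0, "z": 0, "yaw": 0, "fingers": 0}
    - {"x": -0.25, "y": 0, "z": 0, "yaw": 0, "fingers": 0}

```text
time: 7.8
eef_pos: [0.116, -0.7755, 0.235]
tcp_rot: [0.357, 0.736, -0.148, 0.556]
contact_force: [-0.2, 0.8, -0.8]
opening: 1.001
finger_force: 0.0
```

Emit:
move_arm:
  plan:
    - {"x": -0.035, "y": 0, "z": -0.035, "yaw": 0.15, "fingers": 0}
    - {"x": -0.07, "y": 0, "z": -0.07, "yaw": 0.3, "fingers": 0}
    - {"x": -0.105, "y": 0, "z": -0.105, "yaw": 0.45, "fingers": 0}
    - {"x": -0.14, "y": 0, "z": -0.14, "yaw": 0.6, "fingers": 0}
    - {"x": -0.175, "y": 0, "z": -0.175, "yaw": 0.75, "fingers": 0}

```text
time: 8.3
eef_pos: [0.0802, -0.7005, 0.1904]
tcp_rot: [0.478, 0.604, -0.105, 0.628]
contact_force: [-0.2, -0.6, 0.1]
opening: 0.997
finger_force: 0.0
```

```bash
python3 st.py
```

```text
t 8.3 q [-1.9246  0.304   2.0683  1.7913  1.1023  2.8383] p [ 0.0802 -0.7005  0.1904] r 0.7050908613142978
in (out,left,up): x -0.41577202682480163 0.2964493377208267 -0.8597973085994628  y -0.4360918080381883 0.7646289665942935 0.4745171002260371  z 0.7980962076541779 0.5722414993775149 -0.1886322075314641
elev deg -10.872972150586666 op 0.9965225180628506 ff 0.0 F [-0.2085 -0.6214  0.1159]
```

Emit:
move_arm:
  plan:
    - {"x": -0.05, "y": 0, "z": 0, "yaw": 0.15, "fingers": 0}
    - {"x": -0.1, "y": 0, "z": 0, "yaw": 0.3, "fingers": 0}
    - {"x": -0.15, "y": 0, "z": 0, "yaw": 0.45, "fingers": 0}
    - {"x": -0.2, "y": 0, "z": 0, "yaw": 0.6, "fingers": 0}
    - {"x": -0.25, "y": 0, "z": 0, "yaw": 0.75, "fingers": 0}

```text
time: 8.8
eef_pos: [0.1093, -0.7066, 0.1384]
tcp_rot: [0.567, 0.46, -0.067, 0.68]
contact_force: [0.5, 0.8, 0.2]
opening: 1.004
finger_force: 0.0
```

Emit:
move_arm:
  plan:
    - {"x": 0, "y": 0, "z": 0, "yaw": 0, "fingers": 0}

```text
time: 8.9
eef_pos: [0.1113, -0.7047, 0.1362]
tcp_rot: [0.567, 0.461, -0.065, 0.679]
contact_force: [0.1, 0.2, 0.7]
opening: 0.998
finger_force: 0.0
```

```bash
python3 st.py
```

```text
t 8.9 q [-1.8278  0.4382  2.1162  2.1739  1.1321  2.8383] p [ 0.1113 -0.7047  0.1362] r 0.7134362070806088
in (out,left,up): x -0.3412370185668483 0.6269165263655334 -0.700380586630856  y -0.24820029306375654 0.6585650868627855 0.7104144148935024  z 0.9066167391365957 0.4162543637431149 -0.06912592120283667
elev deg -3.963784577665841 op 0.9984530541913594 ff 0.0 F [0.0943 0.2189 0.665 ]
```

Run:
```python
from h import onz
import numpy as np
np.set_printoptions(precision=3,suppress=True)
for n,a in(("green1",(154,280)),("green2",(221,353)),("teal",(333,269))):print(n,"side base",onz("side",a,0.0),"base+.02",onz("side",a,.02))
for n,a in(("green1 cap",(176,104)),("green2 cap",(103,176)),("teal cap",(196,289))):print(n,onz("top",a,.13),onz("top",a,.16))
for n,a in(("green2cap",(218,315)),("green1cap",(148,241)),("tealcap",(340,231))):print(n,onz("side",a,.13),onz("side",a,.16))
from k import *
from plant import ctrl
q0=ctrl.get_state()["qpos"];p0,C0,_=fkj(q0)
def go(q,p1,C1,n=25):
    p,C,_=fkj(q);dr=rv(C1@C.T)
    for i in range(1,n+1):
        q=solve(q,p+(p1-p)*i/n,rot(dr*i/n)@C,.7,LO,HI,30)
    e=fkj(q);return q,np.abs(e[0]-p1).max(),np.abs(rv(e[1]@C1.T)).max()
B=np.array([.454,.365,.08]);PD=np.array([.554,-.1,.044]);d=C0[:,2]
for h in(.075,.135):
  for f in(-.79,-.79-math.pi):
    # unwrapped yaw in place, then up, then over
    q=q0
    for i in range(1,21):q=solve(q,p0+[0,0,.015*i],C0@Rz(f*i/20),.7,LO,HI,30)
    print("yawed",q)
    C=fkj(q)[1];g=B+[0,0,h]+.019*d
    for nm,t in(("pre",g-.12*d+[0,0,.1]),("grasp",g),("lift",g+[0,0,.2]),("padhigh",PD+[0,0,h+.19]+.019*d),("pad",PD+[0,0,h]+.019*d),("fad",np.array([.5,-.22,.13]))):
        q,a,b=go(q,t,C);print(h,round(f,2),nm,q,a.round(4),b.round(4))
```

```text
green1 side base [0.699 0.352 0.   ] base+.02 [0.694 0.364 0.02 ]
green2 side base [0.499 0.542 0.   ] base+.02 [0.497 0.55  0.02 ]
teal side base [0.21  0.292 0.   ] base+.02 [0.214 0.305 0.02 ]
green1 cap [0.702 0.343 0.13 ] [0.691 0.336 0.16 ]
green2 cap [0.505 0.537 0.13 ] [0.5   0.524 0.16 ]
teal cap [0.207 0.283 0.13 ] [0.211 0.277 0.16 ]
green2cap [0.502 0.509 0.13 ] [0.499 0.524 0.16 ]
green1cap [0.7   0.316 0.13 ] [0.69  0.338 0.16 ]
tealcap [0.209 0.259 0.13 ] [0.216 0.282 0.16 ]
yawed [-1.828 -0.085  2.029  1.805  0.873  2.711]
0.075 -0.79 pre [-0.621 -0.758  2.48   1.893  0.24   2.84 ] 0.6123 0.5877
0.075 -0.79 grasp [0.7   0.576 1.907 4.67  1.585 0.918] 0.088 0.1372
0.075 -0.79 lift [0.756 0.282 1.838 4.67  1.681 0.545] 0.0602 0.1318
0.075 -0.79 padhigh [-0.023 -0.052  2.261  4.377  1.047  0.71 ] 0.0 0.0
0.075 -0.79 pad [-0.023  0.397  2.251  4.19   1.232  1.148] 0.0 0.0
0.075 -0.79 fad [-0.318  0.254  2.425  3.884  1.146  1.266] 0.0 0.0
yawed [-1.828 -0.085  2.029  1.805  0.873 -0.431]
0.075 -3.93 pre [ 1.054  1.231  0.21  -1.53   2.155  2.84 ] 0.2402 0.2055
0.075 -3.93
[... 636 characters left out ...]
.79 padhigh [-0.023 -0.153  2.225  4.457  1.007  0.556] 0.0 0.0
0.135 -0.79 pad [-0.023  0.24   2.274  4.236  1.169  1.023] 0.0 0.0
0.135 -0.79 fad [-0.318  0.254  2.425  3.884  1.146  1.266] 0.0 0.0
yawed [-1.828 -0.085  2.029  1.805  0.873 -0.431]
0.135 -3.93 pre [ 1.052  1.18   0.21  -1.53   2.15   2.84 ] 0.2307 0.1813
0.135 -3.93 grasp [ 0.904  1.266  0.21  -1.53   2.038  2.84 ] 0.2698 0.2112
0.135 -3.93 lift [ 0.877  0.422  1.067 -1.493  1.918  2.84 ] 0.2314 0.2308
0.135 -3.93 padhigh [-0.334 -0.746  2.358 -1.246  0.571  2.84 ] 0.1216 0.1229
0.135 -3.93 pad [-0.437 -0.748  2.48  -1.211  0.436  2.84 ] 0.2022 0.1706
0.135 -3.93 fad [-0.66  -0.672  2.48  -1.219  0.241  2.84 ] 0.2257 0.1866
```

```bash
cat > s3.py <<'E'
from k import *
from plant import ctrl
np.set_printoptions(precision=3,suppress=True,linewidth=150)
def elev(q):C=fkj(q)[1];return np.degrees([math.asin(C[2,2]),math.atan2(C[1,2],C[0,2]),math.atan2(C[2,1],-C[2,0])]).round(1)
def to(q,t,yaw=0,W=.65,n=12):
    """5-row calls in straight steps toward world point t (TCP), printing tool-frame totals"""
    for k in range(n):
        p,C,_=fkj(q);v=C.T@(t-p);m=np.linalg.norm(v)
        if m<.002 and abs(yaw)<.01:break
        N=5;st=v*min(1,.25/m)/N;ys=np.clip(yaw,-.74,.74)/N
        q=sim(q,[(*(st*i),ys*i) for i in range(1,N+1)],W);yaw-=ys*N
        print("  call",(st*N).round(3),round(ys*N,2),"->",q,fkj(q)[0],"el,az,roll",elev(q))
    return q
if __name__=="__main__":
    q=ctrl.get_state()["qpos"];B=np.array([.454,.365,.08])
    q=to(q,np.array([.4,-.55,.42]),-.79);
    q=to(q,np.array([.58,-.2,.42]))
    q=to(q,np.array([.55,.15,.42]))
    q=to(q,np.array([.40,.42,.36]))
    d=fkj(q)[1][:,2];q=to(q,B+[0,0,.08]-.08*d)
E
python3 s3.py
```

```text
call [0.018 0.249 0.007] -0.74 -> [-1.476 -0.048  2.275  2.366  0.74   2.213] [ 0.278 -0.615  0.3  ] el,az,roll [ -4.  -56.4   3. ]
  call [-0.113  0.144  0.005] -0.05 -> [-1.154 -0.235  2.19   2.636  0.356  2.041] [ 0.4  -0.55  0.42] el,az,roll [ -4.  -56.4   0.1]
  call [ 0.009  0.218 -0.121] 0.0 -> [-0.737 -0.358  2.309  3.735  0.386  1.029] [ 0.486 -0.375  0.41 ] el,az,roll [ -3.1 -54.4   0.3]
  call [-0.004  0.179 -0.088] 0.0 -> [-0.229 -0.222  2.187  4.365  0.776  0.522] [ 0.58 -0.2   0.42] el,az,roll [ -3.1 -54.4   0.3]
  call [ 0.012  0.128 -0.215] 0.0 -> [ 0.336 -0.097  2.079  4.646  1.288  0.417] [0.559 0.049 0.42 ] el,az,roll [ -3.1 -54.4   0.3]
  call [ 0.005  0.052 -0.087] 0.0 -> [0.502 0.025 1.986 4.67  1.439 0.447] [0.556 0.139 0.416] el,az,roll [ -1.  -53.4   0.3]
  call [-0.004  0.002 -0.013] 0.0 -> [0.521 0.026 1.982 4.67  1.457 0.445] [0.551 0.148 0.419] el,az,roll [ -0.6 -53.2   0.3]
  call [-0.001  0.    -0.003] 0.0 -> [0.525 0.027 1.981 4.67  1.46  0.444] [0.55  0.149 0.42 ] el,az,roll [ -0.5 -53.2   0.3]
  call [ 0.05   0.033 -0.243] 0.0 -> [0.791 0.196 1.905 4
[... 754 characters left out ...]
 4.67  1.886 0.872] [0.435 0.41  0.172] el,az,roll [ 15.7 -42.8  -1.2]
  call [ 0.02  -0.017 -0.04 ] 0.0 -> [1.01  0.765 1.776 4.67  1.904 0.91 ] [0.42  0.416 0.149] el,az,roll [ 17.  -41.3  -1.7]
  call [ 0.002 -0.01  -0.02 ] 0.0 -> [1.026 0.771 1.784 4.67  1.915 0.918] [0.41  0.418 0.145] el,az,roll [ 17.6 -40.5  -1.9]
  call [ 0.001 -0.005 -0.01 ] 0.0 -> [1.034 0.774 1.788 4.67  1.92  0.923] [0.405 0.42  0.144] el,az,roll [ 18.  -40.1  -2. ]
  call [ 0.    -0.003 -0.005] 0.0 -> [1.037 0.775 1.79  4.67  1.923 0.925] [0.402 0.42  0.143] el,az,roll [ 18.1 -39.9  -2.1]
  call [ 0.    -0.001 -0.003] 0.0 -> [1.039 0.776 1.791 4.67  1.924 0.926] [0.401 0.42  0.142] el,az,roll [ 18.2 -39.8  -2.1]
```

Emit:
move_arm:
  plan:
    - {"x": -0.025, "y": 0.025, "z": 0, "yaw": -0.14, "fingers": 0}
    - {"x": -0.05, "y": 0.05, "z": 0, "yaw": -0.29, "fingers": 0}
    - {"x": -0.075, "y": 0.075, "z": 0, "yaw": -0.44, "fingers": 0}
    - {"x": -0.1, "y": 0.1, "z": 0, "yaw": -0.59, "fingers": 0}
    - {"x": -0.12, "y": 0.12, "z": 0, "yaw": -0.74, "fingers": 0}

```text
time: 9.4
eef_pos: [0.1144, -0.7167, 0.3127]
tcp_rot: [0.357, 0.635, -0.313, 0.609]
contact_force: [-0.6, -0.5, -0.1]
opening: 1.003
finger_force: 0.0
```

```bash
cat > s4.py <<'E'
from s3 import *
q=ctrl.get_state()["qpos"];print(q,fkj(q)[0],elev(q))
q=to(q,np.array([.42,-.53,.42]),-.05);q=to(q,np.array([.58,-.2,.42]))
E
python3 s4.py
cat > s5.py <<'E'
# search pushes to bring elevation to 0 and azimuth to the left
from s3 import *
import itertools,sys
from multiprocessing import Pool
dirs=[np.array(d,float)/max(1,np.linalg.norm(d))*.05 for d in itertools.product((-1,0,1),repeat=3)]
def ex(a):
    q,h,d,s=a;n=sim(q,[(*(d*i),s*i) for i in range(1,6)],.65);p=fkj(n)[0]
    if p[2]<.33 or p[0]<.1 or n[0]>1.2 or np.linalg.norm(p[:2])<.3:return None
    e,az,_=elev(n);return (abs(e)*1.0+abs(az+32),n,h+[(d,s)])
if __name__=="__main__":
    q0=ctrl.get_state()["qpos"]
    if len(sys.argv)>2:
        for t in([.42,-.53,.42],[.58,-.2,.42]):q0=to(q0,np.array(t))
    with Pool() as P:
        beam=[(q0,[])]
        for k in range(int(sys.argv[1])):
            c=[r for r in P.imap_unordered(ex,[(q,h,d,s) for q,h in beam for d in dirs for s in(.15,0,-.15)]) if r]
            c.sort(key=lambda t:t[0]);beam=[]
            for _,n,h in c:
                if all(abs(n-b[0]).max()>.05 for b in beam):beam.append((n,h))
                if len(beam)==24:break
            q=beam[0][0];print(k,c[0][0],q,elev(q),fkj(q)[0],flush=True)
    q=q0
    for d,s in beam[0][1]:
        q=sim(q,[(*(d*i),s*i) for i in range(1,6)],.65);print(d.round(3),s,q,elev(q),fkj(q)[0])
E
time timeout 450 python3 s5.py 6 x
```

```text
[-1.815  0.108  2.089  2.01   0.948  2.434] [ 0.114 -0.716  0.312] [ -3.6 -56.5   2.2]
  call [-0.063  0.242  0.004] -0.05 -> [-1.369 -0.205  2.238  2.336  0.542  2.263] [ 0.319 -0.592  0.384] el,az,roll [ -3.6 -56.5  -0.6]
  call [-0.037  0.118  0.002] 0.0 -> [-1.088 -0.24   2.198  2.832  0.339  1.846] [ 0.42 -0.53  0.42] el,az,roll [ -3.6 -56.5  -0.6]
  call [ 0.006  0.215 -0.127] 0.0 -> [-0.639 -0.328  2.289  3.931  0.466  0.844] [ 0.506 -0.349  0.411] el,az,roll [ -2.7 -55.2  -0.6]
  call [-0.007  0.146 -0.081] 0.0 -> [-0.223 -0.212  2.182  4.367  0.799  0.51 ] [ 0.58 -0.2   0.42] el,az,roll [ -2.7 -55.2  -0.6]
  call [-0.063  0.242  0.004] 0.0 -> [-1.369 -0.205  2.238  2.336  0.542  2.313] [ 0.319 -0.592  0.384] el,az,roll [ -3.6 -56.5   2.2]
  call [-0.031  0.12   0.002] 0.0 -> [-1.088 -0.24   2.198  2.832  0.339  1.896] [ 0.42 -0.53  0.42] el,az,roll [ -3.6 -56.5   2.2]
  call [ 0.016  0.215 -0.127] 0.0 -> [-0.639 -0.328  2.289  3.931  0.466  0.894] [ 0.506 -0.349  0.411] el,az,roll [ -2.7 -55.2   2.3]
  call [ 0.     0.146 -0.081] 0.0 -> [-0.223 -0.212  2.182  4.367  0.799  0
[... 628 characters left out ...]
.464]
[ 0.    0.   -0.05] 0.15 [ 0.333 -0.444  2.33   4.67   1.295  1.105] [ -2.6 -55.2  45.3] [0.438 0.005 0.431]
[ 0.035  0.    -0.035] -0.15 [0.626 0.023 2.188 4.67  1.557 0.797] [  1.5 -52.1   8.9] [0.464 0.153 0.331]
[-0.029  0.029  0.029] 0.15 [0.392 0.076 1.795 4.605 1.322 1.222] [  1.5 -52.1  51.9] [0.645 0.116 0.499]
[ 0.    -0.035  0.035] 0.15 [0.013 0.093 2.027 4.317 1.044 2.307] [  1.2 -52.2  94.1] [ 0.67  -0.089  0.37 ]
[ 0.    0.   -0.05] 0.15 [ 0.487 -0.082  2.132  4.636  1.417  2.84 ] [ -0.2 -52.2 134.9] [0.514 0.109 0.398]
[-0.035  0.    -0.035] 0.15 [ 0.588 -0.679  2.433  4.67   1.427  2.84 ] [  0.9 -47.8 152. ] [0.345 0.055 0.464]
real	2m21.756s
user	9m17.115s
sys	0m1.777s
```

```bash
cat > s6.py <<'E'
from s3 import *
B=np.array([.454,.365,.08])
def ori(el,az,roll=0):
    el,az=np.radians([el,az]);z=np.array([math.cos(el)*math.cos(az),math.cos(el)*math.sin(az),math.sin(el)])
    x=-np.array([0,0,1.])+z*z[2];x/=np.linalg.norm(x);return np.c_[x,np.cross(z,x),z]
for h in(.075,.13):
  print("h",h)
  for el in(-20,-15,-10,-5,0,5):
    o=[]
    for az in(-56,-52,-48,-44,-40,-36,-30):
        C=ori(el,az);m=[]
        for lift in(0,.2):
            best=9
            for q5 in(.8,1.5):
                q=solve(np.array([.8,.5,1.9,4.5,q5,.9]),B+[0,0,h+lift]+.019*C[:,2],C,.7,LO,HI,80)
                p,K,_=fkj(q);e=np.linalg.norm(np.r_[p-(B+[0,0,h+lift]+.019*C[:,2]),rv(K@C.T)]);best=min(best,e)
            m.append(best)
        o.append("%.3f/%.3f"%tuple(m))
    print(el,o)
E
python3 s6.py
```

```text
h 0.075
-20 ['0.295/0.368', '0.262/0.338', '0.230/0.309', '0.197/0.280', '0.165/0.252', '0.133/0.224', '0.086/0.185']
-15 ['0.271/0.324', '0.237/0.294', '0.203/0.263', '0.169/0.234', '0.136/0.205', '0.102/0.176', '0.053/0.136']
-10 ['0.243/0.273', '0.208/0.243', '0.174/0.213', '0.139/0.183', '0.105/0.154', '0.071/0.125', '0.020/0.084']
-5 ['0.213/0.217', '0.177/0.188', '0.142/0.159', '0.108/0.129', '0.073/0.100', '0.038/0.071', '0.000/0.029']
0 ['0.179/0.157', '0.144/0.130', '0.109/0.102', '0.075/0.073', '0.040/0.044', '0.005/0.015', '0.000/0.000']
5 ['0.142/0.098', '0.109/0.072', '0.075/0.044', '0.041/0.016', '0.007/0.000', '0.000/0.000', '0.000/0.000']
h 0.13
-20 ['0.313/0.391', '0.281/0.362', '0.249/0.333', '0.218/0.306', '0.186/0.279', '0.155/0.253', '0.110/0.216']
-15 ['0.284/0.339', '0.251/0.310', '0.218/0.281', '0.185/0.254', '0.153/0.226', '0.120/0.200', '0.073/0.163']
-10 ['0.252/0.278', '0.218/0.251', '0.184/0.224', '0.150/0.196', '0.117/0.169', '0.084/0.143', '0.035/0.105']
-5 ['0.215/0.212', '0.181/0.187', '0.147/0.161', '0.113/0.135', '0.079/0.108', '0.046/0.082', '0.000/0.044']
0 ['0.175/0.145', '0.142/0.121', '0.108/0.096', '0.075/0.071', '0.041/0.045', '0.007/0.019', '0.000/0.000']
5 ['0.133/0.079', '0.101/0.056', '0.068/0.032', '0.036/0.007', '0.003/0.000', '0.000/0.000', '0.000/0.000']
```

```bash
cat > s7.py <<'E'
from s3 import *
import itertools,sys,time
from multiprocessing import Pool
dirs=[np.array(d,float)/max(1,np.linalg.norm(d))*.05 for d in itertools.product((-1,0,1),repeat=3)]
def ex(a):
    q,h,d,s=a;n=sim(q,[(*(d*i),s*i) for i in range(1,6)],.65);p=fkj(n)[0]
    if p[2]<.3 or p[0]<-.1 or n[0]>1.3 or np.linalg.norm(p[:2])<.25:return None
    e,az,_=elev(n);return (abs(e-3)+abs(az+36),e,az,n,h+[(d,s)])
def start(t,q6):
    q=ctrl.get_state()["qpos"];C=fkj(q)[1]
    for a in([.42,-.53,.42],[.58,-.2,.42],t):
        p=fkj(q)[0]
        for i in range(1,9):q=solve(q,p+(np.array(a)-p)*i/8,C,.65,LO,HI,20)
    q[5]=q6;return q
if __name__=="__main__":
    T0=time.time()
    with Pool() as P:
      for t,q6 in(([.5,.1,.45],-2.8),([.55,-.25,.45],-2.8),([.5,.1,.45],2.8)):
        q0=start(t,q6);print("start",q0,elev(q0),fkj(q0)[0]);beam=[(q0,[])]
        for k in range(5):
            c=[r for r in P.imap_unordered(ex,[(q,h,d,s) for q,h in beam for d in dirs for s in(.15,0,-.15)],chunksize=8) if r]
            c.sort(key=lambda t:t[0]);cnt={};beam=[]
            for r in c:
                b=(int(r[1]//5),int(r[2]//4))
                if cnt.get(b,0)<2:cnt[b]=cnt.get(b,0)+1;beam.append((r[3],r[4]))
                if len(beam)==16:break
            q=beam[0][0];print(k,c[0][:3],q,fkj(q)[0],round(time.time()-T0),flush=True)
        q=q0
        for d,s in beam[0][1]:
            q=sim(q,[(*(d*i),s*i) for i in range(1,6)],.65);print("  ",d.round(3),s,q,elev(q),fkj(q)[0])
E
timeout 575 python3 s7.py
```

```text
start [ 0.453 -0.153  2.102  4.67   1.426 -2.8  ] [ -0.8 -55.5 177.8] [0.508 0.086 0.444]
0 (np.float64(16.3), np.float64(3.2), np.float64(-52.1)) [ 0.661  0.092  2.203  4.67   1.608 -2.458] [0.451 0.163 0.301] 2
1 (np.float64(12.5), np.float64(7.5), np.float64(-44.0)) [-0.511  0.271  2.021  3.473  0.884 -2.84 ] [ 0.694 -0.345  0.306] 14
2 (np.float64(0.2999999999999998), np.float64(3.3), np.float64(-36.0)) [-0.757  0.013  1.89   2.814  0.41  -2.84 ] [ 0.663 -0.444  0.491] 35
3 (np.float64(0.10000000000000009), np.float64(2.9), np.float64(-36.0)) [-0.799  0.401  1.392  2.575  0.321 -1.83 ] [ 0.781 -0.597  0.514] 57
4 (np.float64(0.0), np.float64(3.0), np.float64(-36.0)) [-1.019  0.392  1.1    1.516  0.39  -0.731] [ 0.676 -0.725  0.687] 79
   [0.   0.   0.05] -0.15 [-0.055  0.044  2.181  4.158  1.08  -2.84 ] [  4.7 -51.9 149.9] [ 0.619 -0.12   0.339]
   [0.    0.035 0.035] -0.15 [-0.675 -0.125  2.233  3.345  0.658 -2.84 ] [  6.3 -45.8 117.3] [ 0.568 -0.365  0.396]
   [ 0.    -0.035  0.035] -0.15 [-0.854  0.239  1.957  2.782  0.705 -2.84 ] [  2.7 -35.7  90.7] [ 0.644 -0.499  0.331]
   
[... 2240 characters left out ...]
64(1.2000000000000028), np.float64(3.0), np.float64(-37.2)) [ 0.505 -0.9    2.438  4.67   1.154  2.84 ] [0.347 0.047 0.527] 209
   [-0.035  0.    -0.035] 0.15 [ 0.584 -0.692  2.38   4.67   1.483  2.84 ] [  1.8 -51.2 155.8] [0.337 0.046 0.501]
   [-0.029 -0.029 -0.029] -0.15 [ 0.781 -0.213  2.412  4.67   1.675  2.7  ] [  5.5 -48.6 119. ] [0.347 0.137 0.344]
   [ 0.    -0.035 -0.035] 0.15 [ 0.887 -0.3    2.345  4.67   1.694  2.84 ] [  5.4 -44.4 136. ] [0.332 0.176 0.407]
   [-0.029 -0.029  0.029] 0.15 [ 0.53  -0.758  2.48   4.67   1.259  2.84 ] [ -0.4 -41.6 153.7] [0.358 0.052 0.454]
   [ 0.   -0.05  0.  ] 0.15 [ 0.505 -0.9    2.438  4.67   1.154  2.84 ] [  3.  -37.2 163.5] [0.347 0.047 0.527]
```

Run:
```python
from s3 import *
q=ctrl.get_state()["qpos"]
q=to(q,np.array([.42,-.53,.42]),-1.48);q=to(q,np.array([.55,-.25,.45]),-1.88)
```

```text
call [-0.063  0.242  0.004] -0.74 -> [-1.369 -0.205  2.238  2.335  0.542  1.574] [ 0.319 -0.592  0.384] el,az,roll [ -3.6 -56.5 -40.2]
  call [-0.104  0.068  0.002] -0.74 -> [-1.109 -0.251  2.199  2.733  0.337  0.512] [ 0.414 -0.532  0.422] el,az,roll [ -3.8 -56.  -82.4]
  call [-0.006  0.003  0.002] 0.0 -> [-1.094 -0.242  2.197  2.782  0.337  0.466] [ 0.42 -0.53  0.42] el,az,roll [ -3.8 -56.  -82.4]
  call [-0.213  0.013 -0.13 ] -0.74 -> [-0.846 -0.445  2.321  3.349  0.249 -0.633] [ 0.462 -0.389  0.433] el,az,roll [  -3.5  -51.4 -114.9]
  call [-0.135 -0.078 -0.054] -0.74 -> [-0.567 -0.37   2.305  3.853  0.434 -1.732] [ 0.529 -0.299  0.423] el,az,roll [  -1.5  -48.4 -151.7]
  call [ 0.    -0.054 -0.023] -0.4 -> [-0.426 -0.373  2.257  4.15   0.502 -2.412] [ 0.55 -0.25  0.45] el,az,roll [  -1.5  -48.4 -174.6]
```

Emit:
move_arm:
  plan:
    - {"x": -0.012, "y": 0.048, "z": 0, "yaw": -0.14, "fingers": 0}
    - {"x": -0.024, "y": 0.096, "z": 0, "yaw": -0.29, "fingers": 0}
    - {"x": -0.036, "y": 0.144, "z": 0, "yaw": -0.44, "fingers": 0}
    - {"x": -0.05, "y": 0.192, "z": 0, "yaw": -0.59, "fingers": 0}
    - {"x": -0.063, "y": 0.24, "z": 0, "yaw": -0.74, "fingers": 0}

```text
time: 9.9
eef_pos: [0.3156, -0.5886, 0.3854]
tcp_rot: [0.105, 0.721, -0.511, 0.455]
contact_force: [1.1, -1.5, 1.0]
opening: 0.999
finger_force: 0.0
```

Emit:
move_arm:
  plan:
    - {"x": -0.02, "y": 0.014, "z": 0, "yaw": -0.14, "fingers": 0}
    - {"x": -0.04, "y": 0.028, "z": 0, "yaw": -0.29, "fingers": 0}
    - {"x": -0.06, "y": 0.042, "z": 0, "yaw": -0.44, "fingers": 0}
    - {"x": -0.08, "y": 0.056, "z": 0, "yaw": -0.59, "fingers": 0}
    - {"x": -0.105, "y": 0.07, "z": 0, "yaw": -0.74, "fingers": 0}

```text
time: 10.4
eef_pos: [0.4105, -0.5291, 0.418]
tcp_rot: [-0.139, 0.715, -0.633, 0.261]
contact_force: [-0.0, 0.1, -0.4]
opening: 1.003
finger_force: 0.0
```

Emit:
move_arm:
  plan:
    - {"x": -0.042, "y": 0, "z": -0.026, "yaw": -0.14, "fingers": 0}
    - {"x": -0.085, "y": 0, "z": -0.052, "yaw": -0.29, "fingers": 0}
    - {"x": -0.127, "y": 0, "z": -0.078, "yaw": -0.44, "fingers": 0}
    - {"x": -0.17, "y": 0, "z": -0.104, "yaw": -0.59, "fingers": 0}
    - {"x": -0.213, "y": 0.01, "z": -0.13, "yaw": -0.74, "fingers": 0}

```text
time: 10.9
eef_pos: [0.4588, -0.4304, 0.4454]
tcp_rot: [-0.253, 0.677, -0.675, 0.151]
contact_force: [-0.5, -0.6, -0.8]
opening: 1.001
finger_force: 0.0
```

Run:
```python
from s3 import *
s=ctrl.get_state();q=s["qpos"];print(s["time"],q,s["eef_pos"],elev(q))
q=to(q,np.array([.55,-.25,.45]),-1.5)
print("now pushes");
for d,s in(((0,0,-.05),-.15),((.035,0,.035),-.15),((.035,0,-.035),-.15)):
    q=sim(q,[(*(np.array(d)*i),s*i) for i in range(1,6)],.65);print(q,elev(q),fkj(q)[0])
```

```text
10.9 [-0.862 -0.368  2.255  3.597  0.302 -0.569] [ 0.459 -0.43   0.445] [ -2.5 -56.9 -97.9]
  call [-0.173 -0.024 -0.101] -0.74 -> [-0.457 -0.297  2.255  4.135  0.623 -1.668] [ 0.538 -0.288  0.426] el,az,roll [  -0.6  -55.4 -134.6]
  call [-0.006 -0.039 -0.025] -0.74 -> [-0.357 -0.309  2.218  4.285  0.681 -2.552] [ 0.55 -0.25  0.45] el,az,roll [  -0.6  -55.4 -177. ]
  call [ 0. -0. -0.] -0.02 -> [-0.357 -0.309  2.218  4.285  0.681 -2.572] [ 0.55 -0.25  0.45] el,az,roll [  -0.6  -55.4 -178.2]
now pushes
[-0.131 -0.349  2.48   4.152  0.996 -2.84 ] [  5.1 -53.1 153.4] [ 0.482 -0.14   0.357]
[-0.545 -0.226  2.294  3.518  0.693 -2.84 ] [  8.9 -45.  126.4] [ 0.563 -0.292  0.419]
[-0.682 -0.706  2.48   2.998  0.346 -2.84 ] [  8.  -36.3  99.2] [ 0.471 -0.237  0.476]
```

Emit:
move_arm:
  plan:
    - {"x": -0.035, "y": -0.005, "z": -0.02, "yaw": -0.14, "fingers": 0}
    - {"x": -0.07, "y": -0.01, "z": -0.04, "yaw": -0.29, "fingers": 0}
    - {"x": -0.105, "y": -0.015, "z": -0.06, "yaw": -0.44, "fingers": 0}
    - {"x": -0.14, "y": -0.02, "z": -0.08, "yaw": -0.59, "fingers": 0}
    - {"x": -0.173, "y": -0.024, "z": -0.1, "yaw": -0.74, "fingers": 0}

```text
time: 11.4
eef_pos: [0.5332, -0.2882, 0.4509]
tcp_rot: [0.407, -0.593, 0.694, 0.016]
contact_force: [1.3, 0.5, 0.2]
opening: 0.998
finger_force: 0.0
```

Emit:
move_arm:
  plan:
    - {"x": 0, "y": -0.008, "z": -0.005, "yaw": -0.15, "fingers": 0}
    - {"x": 0, "y": -0.016, "z": -0.01, "yaw": -0.3, "fingers": 0}
    - {"x": 0, "y": -0.024, "z": -0.015, "yaw": -0.45, "fingers": 0}
    - {"x": 0, "y": -0.032, "z": -0.02, "yaw": -0.6, "fingers": 0}
    - {"x": 0, "y": -0.04, "z": -0.025, "yaw": -0.75, "fingers": 0}

```text
time: 11.9
eef_pos: [0.5397, -0.2559, 0.4844]
tcp_rot: [0.597, -0.402, 0.64, 0.269]
contact_force: [0.2, -0.3, -0.4]
opening: 1.002
finger_force: 0.0
```

```bash
cat > s8.py <<'E'
from s7 import *
if __name__=="__main__":
    s=ctrl.get_state();q0=s["qpos"];print(s["time"],q0,elev(q0),s["eef_pos"])
    with Pool() as P:
        beam=[(q0,[])]
        for k in range(int(sys.argv[1])):
            c=[r for r in P.imap_unordered(ex,[(q,h,d,s) for q,h in beam for d in dirs for s in(0,-.15)],chunksize=8) if r]
            c.sort(key=lambda t:t[0]);cnt={};beam=[]
            for r in c:
                b=(int(r[1]//5),int(r[2]//4))
                if cnt.get(b,0)<2:cnt[b]=cnt.get(b,0)+1;beam.append((r[3],r[4]))
                if len(beam)==24:break
            print(k,c[0][:3],flush=True)
    for b in beam[:2]:
        q=q0
        for d,s in b[1]:q=sim(q,[(*(d*i),s*i) for i in range(1,6)],.65);print("  ",d.round(3),s,q,elev(q),fkj(q)[0])
        print()
E
timeout 400 python3 s8.py 4
```

```text
11.9 [-0.369 -0.361  2.182  4.434  0.65  -2.575] [  -2.   -56.7 -168.8] [ 0.54  -0.256  0.484]
0 (np.float64(16.999999999999996), np.float64(2.8), np.float64(-52.8))
1 (np.float64(8.500000000000004), np.float64(3.3), np.float64(-44.2))
2 (np.float64(1.1999999999999984), np.float64(3.3), np.float64(-35.1))
3 (np.float64(0.29999999999999716), np.float64(3.0), np.float64(-36.3))
   [0.   0.   0.05] -0.15 [-0.643  0.113  1.808  3.933  0.463 -2.84 ] [ -0.7 -55.3 149.2] [ 0.667 -0.472  0.462]
   [ 0.029 -0.029 -0.029] -0.15 [-0.624  0.018  1.969  3.47   0.494 -2.84 ] [  3.1 -44.6 124.5] [ 0.661 -0.399  0.447]
   [ 0.035  0.    -0.035] -0.15 [-0.672 -0.359  2.15   2.941  0.257 -2.84 ] [  1.8 -35.6  96.1] [ 0.577 -0.314  0.518]
   [-0.035  0.    -0.035] 0 [-1.195 -0.773  2.457  1.842  0.583 -1.755] [  3.  -36.3  96. ] [ 0.389 -0.349  0.485]

   [0.   0.   0.05] -0.15 [-0.643  0.113  1.808  3.933  0.463 -2.84 ] [ -0.7 -55.3 149.2] [ 0.667 -0.472  0.462]
   [ 0.029 -0.029 -0.029] -0.15 [-0.624  0.018  1.969  3.47   0.494 -2.84 ] [  3.1 -44.6 124.5] [ 0.661 -0.399  0.447]
   [ 0.035  0.    -0.035] -0.15 [-0.672 -0.359  2.15   2.941  0.257 -2.84 ] [  1.8 -35.6  96.1] [ 0.577 -0.314  0.518]
   [-0.035  0.    -0.035] -0.15 [-1.195 -0.775  2.458  1.842  0.585 -2.382] [  3.1 -36.3  60. ] [ 0.388 -0.349  0.486]
```

Emit:
move_arm:
  plan:
    - {"x": 0, "y": 0, "z": 0.04, "yaw": -0.15, "fingers": 0}
    - {"x": 0, "y": 0, "z": 0.08, "yaw": -0.3, "fingers": 0}
    - {"x": 0, "y": 0, "z": 0.12, "yaw": -0.45, "fingers": 0}
    - {"x": 0, "y": 0, "z": 0.16, "yaw": -0.6, "fingers": 0}
    - {"x": 0, "y": 0, "z": 0.2, "yaw": -0.75, "fingers": 0}

```text
time: 12.4
eef_pos: [0.6427, -0.4352, 0.4615]
tcp_rot: [0.693, -0.151, 0.518, 0.478]
contact_force: [0.8, 0.7, 0.7]
opening: 0.997
finger_force: 0.0
```

Emit:
move_arm:
  plan:
    - {"x": 0.03, "y": -0.03, "z": -0.03, "yaw": -0.15, "fingers": 0}
    - {"x": 0.06, "y": -0.06, "z": -0.06, "yaw": -0.3, "fingers": 0}
    - {"x": 0.09, "y": -0.09, "z": -0.09, "yaw": -0.45, "fingers": 0}
    - {"x": 0.12, "y": -0.12, "z": -0.12, "yaw": -0.6, "fingers": 0}
    - {"x": 0.15, "y": -0.15, "z": -0.15, "yaw": -0.75, "fingers": 0}

```text
time: 12.9
eef_pos: [0.6217, -0.3844, 0.4431]
tcp_rot: [0.685, 0.102, 0.444, 0.568]
contact_force: [0.0, -0.3, 0.2]
opening: 1.001
finger_force: 0.0
```

```bash
timeout 400 python3 s8.py 2
```

```text
12.9 [-0.657 -0.083  2.067  3.374  0.463 -2.838] [  2.3 -43.6 119.6] [ 0.622 -0.384  0.443]
0 (np.float64(1.3999999999999986), np.float64(4.0), np.float64(-36.4))
1 (np.float64(0.3000000000000016), np.float64(3.2), np.float64(-36.1))
   [ 0.029  0.029 -0.029] -0.15 [-0.749 -0.468  2.17   2.763  0.24  -2.84 ] [  5.3 -37.9  85.7] [ 0.532 -0.327  0.564]
   [0. 0. 0.] -0.15 [-0.843 -0.539  2.163  2.041  0.24  -2.84 ] [  3.2 -36.1  44.2] [ 0.505 -0.335  0.583]

   [ 0.035  0.    -0.035] -0.15 [-0.689 -0.472  2.248  2.84   0.24  -2.84 ] [  1.4 -35.4  90.4] [ 0.541 -0.292  0.504]
   [-0.035  0.    -0.035] -0.15 [-1.222 -0.856  2.48   1.741  0.599 -2.33 ] [  2.9 -36.2  56.3] [ 0.376 -0.334  0.492]
```

Emit:
move_arm:
  plan:
    - {"x": 0.035, "y": 0, "z": -0.035, "yaw": -0.15, "fingers": 0}
    - {"x": 0.07, "y": 0, "z": -0.07, "yaw": -0.3, "fingers": 0}
    - {"x": 0.105, "y": 0, "z": -0.105, "yaw": -0.45, "fingers": 0}
    - {"x": 0.14, "y": 0, "z": -0.14, "yaw": -0.6, "fingers": 0}
    - {"x": 0.175, "y": 0, "z": -0.175, "yaw": -0.75, "fingers": 0}

```text
time: 13.4
eef_pos: [0.5269, -0.3022, 0.5156]
tcp_rot: [0.599, 0.35, 0.288, 0.66]
contact_force: [0.6, 0.6, 0.5]
opening: 1.0
finger_force: 0.0
```

```bash
cat > s9.py <<'E'
from s3 import *
B=np.array([.454,.365,.08]);PD=np.array([.554,-.1,.044])
if __name__=="__main__":
    s=ctrl.get_state();q=s["qpos"];print(s["time"],q,elev(q),s["eef_pos"])
    r=math.pi-math.radians(elev(q)[2])
    q=to(q,np.array([.56,-.1,.5]),r);q=to(q,np.array([.5,.15,.45]));d=fkj(q)[1][:,2]
    q=to(q,B+[0,0,.18]-.10*d);d=fkj(q)[1][:,2];q=to(q,B+[0,0,.075]-.08*d);
    d=fkj(q)[1][:,2];q=to(q,B+[0,0,.075]+.019*d);q=to(q,B+[0,0,.30]+.019*d);print("flip")
    q=to(q,fkj(q)[0],math.pi);q=to(q,fkj(q)[0],-math.pi);print("pad");q=to(q,PD+[0,0,.25]+.019*d);q=to(q,PD+[0,0,.075]+.019*d)
E
python3 s9.py
```

```text
13.4 [-0.729 -0.502  2.253  2.715  0.239 -2.838] [  2.2 -36.1  83.3] [ 0.527 -0.302  0.516]
  call [ 0.183  0.01  -0.093] 0.74 -> [-0.502 -0.604  2.36   3.345  0.247 -2.84 ] [ 0.53  -0.19   0.493] el,az,roll [  3.3 -31.6 118.7]
  call [ 0.085 -0.037 -0.021] 0.74 -> [-0.206 -0.523  2.301  4.077  0.433 -2.809] [ 0.56 -0.1   0.5 ] el,az,roll [  3.3 -31.6 161.1]
  call [ 0. -0. -0.] 0.21 -> [-0.206 -0.523  2.301  4.077  0.433 -2.602] [ 0.56 -0.1   0.5 ] el,az,roll [  3.3 -31.6 173. ]
  call [-0.016 -0.177 -0.176] 0.0 -> [ 0.489 -0.335  2.265  4.45   1.101 -2.826] [0.503 0.139 0.452] el,az,roll [  3.3 -31.6 173. ]
  call [-0.001 -0.008 -0.008] 0.0 -> [ 0.518 -0.316  2.255  4.46   1.129 -2.823] [0.5  0.15 0.45] el,az,roll [  3.3 -31.6 173. ]
  call [-0.113 -0.126 -0.184] 0.0 -> [ 0.973  0.154  2.105  4.639  1.572 -2.574] [0.408 0.338 0.313] el,az,roll [  3.3 -31.6 173. ]
  call [-0.048 -0.054 -0.078] 0.0 -> [ 1.074  0.367  1.987  4.67   1.65  -2.486] [0.389 0.408 0.257] el,az,roll [  4.9 -30.  172.9]
  call [-0.001  0.001 -0.022] 0.0 -> [ 1.096  0.373  1.988  4.67   1.667 -2.48 ] [0.377 0.
[... 1764 characters left out ...]
 0.356 0.382] el,az,roll [   6.   -28.9 -176.8]
  call [ 0. -0. -0.] -0.18 -> [ 0.893  0.129  2.006  4.53   1.482 -2.686] [0.471 0.356 0.382] el,az,roll [  6.  -28.9 172.8]
pad
  call [-0.084  0.176  0.156] 0.0 -> [ 0.391 -0.155  2.384  4.175  1.129 -2.449] [0.522 0.115 0.338] el,az,roll [  6.  -28.9 172.8]
  call [-0.078  0.165  0.146] 0.0 -> [-0.259 -0.141  2.47   3.457  0.892 -1.925] [ 0.571 -0.109  0.296] el,az,roll [  6.  -28.9 172.8]
  call [-0.173 -0.022 -0.018] 0.0 -> [-0.259  0.417  2.406  3.391  1.367 -1.774] [ 0.571 -0.109  0.121] el,az,roll [  6.  -28.9 172.8]s3.py:10: RuntimeWarning: divide by zero encountered in scalar divide
  N=5;st=v*min(1,.25/m)/N;ys=np.clip(yaw,-.74,.74)/N
```

Emit:
move_arm:
  plan:
    - {"x": 0.036, "y": 0, "z": -0.018, "yaw": 0.15, "fingers": 0}
    - {"x": 0.073, "y": 0, "z": -0.036, "yaw": 0.3, "fingers": 0}
    - {"x": 0.11, "y": 0, "z": -0.054, "yaw": 0.45, "fingers": 0}
    - {"x": 0.147, "y": 0, "z": -0.074, "yaw": 0.6, "fingers": 0}
    - {"x": 0.183, "y": 0.01, "z": -0.093, "yaw": 0.75, "fingers": 0}

```text
time: 13.9
eef_pos: [0.5333, -0.1922, 0.4835]
tcp_rot: [0.68, 0.118, 0.53, 0.493]
contact_force: [0.7, -0.2, -0.2]
opening: 0.999
finger_force: 0.0
```

```bash
sed -i 's/B+\[0,0,.18\]-.10\*d/B+[0,0,.2]-.06*d/; s/B+\[0,0,.075\]-.08\*d/B+[0,0,.075]-.06*d/; s/if m<.002/m=max(m,1e-9)\n        if m<.002/' s9.py s3.py; python3 s9.py | head -12
```

```text
13.9 [-0.483 -0.577  2.359  3.496  0.277 -2.838] [  2.8 -33.1 127.2] [ 0.533 -0.192  0.483]
  call [ 0.084 -0.041 -0.027] 0.74 -> [-0.188 -0.513  2.291  4.152  0.465 -2.73 ] [ 0.56 -0.1   0.5 ] el,az,roll [  2.8 -33.1 169.6]
  call [-0.  0.  0.] 0.18 -> [-0.188 -0.513  2.291  4.152  0.465 -2.549] [ 0.56 -0.1   0.5 ] el,az,roll [   2.8  -33.1 -180. ]
  call [-0.039 -0.169 -0.18 ] 0.0 -> [ 0.497 -0.32   2.249  4.475  1.129 -2.716] [0.503 0.139 0.452] el,az,roll [   2.8  -33.1 -180. ]
  call [-0.002 -0.008 -0.009] 0.0 -> [ 0.526 -0.3    2.239  4.484  1.157 -2.713] [0.5  0.15 0.45] el,az,roll [   2.8  -33.1 -180. ]
  call [-0.128 -0.122 -0.177] 0.0 -> [ 0.957  0.189  2.056  4.652  1.573 -2.466] [0.424 0.345 0.314] el,az,roll [   2.8  -33.1 -180. ]
  call [-0.034 -0.033 -0.047] 0.0 -> [ 1.019  0.325  1.979  4.67   1.623 -2.41 ] [0.414 0.392 0.278] el,az,roll [  3.8 -32.2 180. ]
  call [-0.     0.    -0.012] 0.0 -> [ 1.033  0.329  1.979  4.67   1.633 -2.407] [0.408 0.395 0.278] el,az,roll [  4.2 -31.8 180. ]
  call [-0.     0.    -0.005] 0.0 -> [ 1.038  0.33   1.98   4.67   1.637 -2.406] [0.405 0.397 0.277] el,az,roll [  4.3 -31.7 180. ]
  call [-0.126  0.001 -0.011] 0.0 -> [ 1.03   0.571  1.964  4.67   1.64  -2.181] [0.408 0.394 0.151] el,az,roll [  4.7 -31.3 179.9]
  call [ 0.     0.    -0.006] 0.0 -> [ 1.035  0.572  1.965  4.67   1.644 -2.179] [0.406 0.395 0.151] el,az,roll [  4.8 -31.1 179.9]
  call [ 0.     0.    -0.003] 0.0 -> [ 1.038  0.573  1.965  4.67   1.645 -2.178] [0.404 0.396 0.151] el,az,roll [  4.9 -31.  179.9]
```

Emit:
move_arm:
  plan:
    - {"x": 0.017, "y": -0.008, "z": -0.005, "yaw": 0.15, "fingers": 0}
    - {"x": 0.034, "y": -0.016, "z": -0.01, "yaw": 0.3, "fingers": 0}
    - {"x": 0.05, "y": -0.025, "z": -0.016, "yaw": 0.45, "fingers": 0}
    - {"x": 0.067, "y": -0.033, "z": -0.022, "yaw": 0.6, "fingers": 0}
    - {"x": 0.084, "y": -0.041, "z": -0.027, "yaw": 0.75, "fingers": 0}

```text
time: 14.4
eef_pos: [0.5606, -0.1001, 0.4999]
tcp_rot: [0.676, -0.14, 0.674, 0.264]
contact_force: [0.1, -1.6, 0.4]
opening: 0.998
finger_force: 0.0
```

Emit:
move_arm:
  plan:
    - {"x": 0, "y": 0, "z": 0, "yaw": 0.08, "fingers": 0}
    - {"x": 0, "y": 0, "z": 0, "yaw": 0.17, "fingers": 0}

```text
time: 14.6
eef_pos: [0.5608, -0.1, 0.4998]
tcp_rot: [0.662, -0.195, 0.694, 0.206]
contact_force: [0.1, 1.0, 0.0]
opening: 1.0
finger_force: 0.0
```

Emit:
move_arm:
  plan:
    - {"x": -0.008, "y": -0.034, "z": -0.036, "yaw": 0, "fingers": 0}
    - {"x": -0.016, "y": -0.068, "z": -0.072, "yaw": 0, "fingers": 0}
    - {"x": -0.024, "y": -0.102, "z": -0.108, "yaw": 0, "fingers": 0}
    - {"x": -0.032, "y": -0.136, "z": -0.144, "yaw": 0, "fingers": 0}
    - {"x": -0.04, "y": -0.17, "z": -0.18, "yaw": 0, "fingers": 0}

```text
time: 15.1
eef_pos: [0.5034, 0.1394, 0.4508]
tcp_rot: [0.662, -0.195, 0.693, 0.207]
contact_force: [1.7, 0.4, -0.6]
opening: 1.001
finger_force: 0.0
```

```bash
cat > c.py <<'E'
# shift (tool axes) from the present TCP to bottle grasp poses
import sys
from s3 import *
s=ctrl.get_state();q=s["qpos"];p,C,_=fkj(q);d=C[:,2];up=np.array([0,0,1.])
print("t",round(s["time"],2),"q",q,"p",s["eef_pos"],"fk-p",p-s["eef_pos"],"el,az,roll",elev(q),"op",s["opening"],"ff",s["finger_force"],"F",s["contact_force"])
G=np.array([float(a) for a in sys.argv[1:4]])
for b in map(float,sys.argv[4:]):print("back",b,(C.T@(G+(.019-b)*d-p)).round(3))
print("yaw to roll180",round(math.remainder(math.pi-math.radians(elev(q)[2]),2*math.pi),3))
E
python3 c.py .454 .365 .28 .079; python3 s9.py | sed -n 4,14p
```

```text
t 15.1 q [ 0.498 -0.315  2.249  4.475  1.13  -2.717] p [0.503 0.139 0.451] fk-p [-0.  0. -0.] el,az,roll [  2.7 -33.1 179.8] op 1.0012226991372237 ff 0.0 F [ 1.741  0.371 -0.559]
back 0.079 [-0.162 -0.163 -0.232]
yaw to roll180 0.003
  call [-0.002 -0.007 -0.008] 0.0 -> [ 0.526 -0.301  2.239  4.485  1.156 -2.714] [0.5  0.15 0.45] el,az,roll [  2.7 -33.1 180. ]
  call [-0.128 -0.122 -0.177] 0.0 -> [ 0.957  0.189  2.056  4.652  1.572 -2.467] [0.424 0.345 0.314] el,az,roll [  2.7 -33.1 180. ]
  call [-0.034 -0.033 -0.047] 0.0 -> [ 1.019  0.325  1.979  4.67   1.622 -2.411] [0.414 0.392 0.278] el,az,roll [  3.8 -32.2 179.9]
  call [-0.     0.    -0.012] 0.0 -> [ 1.032  0.328  1.98   4.67   1.632 -2.408] [0.408 0.395 0.278] el,az,roll [  4.2 -31.8 179.9]
  call [-0.     0.    -0.005] 0.0 -> [ 1.038  0.329  1.98   4.67   1.636 -2.407] [0.405 0.397 0.277] el,az,roll [  4.3 -31.7 179.9]
  call [-0.126  0.001 -0.011] 0.0 -> [ 1.03   0.571  1.964  4.67   1.64  -2.181] [0.408 0.394 0.151] el,az,roll [  4.6 -31.2 179.9]
  call [ 0.     0.    -0.006] 0.0 -> [ 1.035  0.572  1.965  4.67   1.643 -2.18 ] [0.406 0.395 0.151] el,az,roll [  4.8 -31.  179.9]
  call [ 0.     0.    -0.003] 0.0 -> [ 1.038  0.572  1.965  4.67   1.644 -2.179] [0.404 0.396 0.151] el,az,roll [  4.9 -30.9 179.8]
  call [-0.001  0.001  0.078] 0.0 -> [ 0.896  0.546  1.993  4.553  1.564 -2.17 ] [0.47  0.355 0.157] el,az,roll [  4.9 -30.9 179.8]
  call [0.224 0.001 0.019] 0.0 -> [ 0.896  0.139  1.985  4.569  1.501 -2.58 ] [0.47  0.355 0.382] el,az,roll [  4.9 -30.9 179.8]
flip
```

Emit:
move_arm:
  plan:
    - {"x": -0.022, "y": -0.025, "z": -0.036, "yaw": 0, "fingers": 0}
    - {"x": -0.044, "y": -0.05, "z": -0.072, "yaw": 0, "fingers": 0}
    - {"x": -0.066, "y": -0.076, "z": -0.108, "yaw": 0, "fingers": 0}
    - {"x": -0.088, "y": -0.102, "z": -0.144, "yaw": 0, "fingers": 0}
    - {"x": -0.11, "y": -0.127, "z": -0.18, "yaw": 0, "fingers": 0}

```text
time: 15.6
eef_pos: [0.4264, 0.3411, 0.3308]
tcp_rot: [0.662, -0.195, 0.693, 0.207]
contact_force: [0.9, 0.5, 0.7]
opening: 0.997
finger_force: 0.0
```

```bash
python3 c.py .454 .365 .29 .079
```

```text
t 15.6 q [ 0.949  0.154  2.058  4.648  1.562 -2.503] p [0.426 0.341 0.331] fk-p [-0.  0. -0.] el,az,roll [  2.7 -33.  179.8] op 0.9968650922342202 ff 0.0 F [0.934 0.504 0.676]
back 0.079 [-0.041 -0.035 -0.052]
yaw to roll180 0.003
```

Emit:
move_arm:
  plan:
    - {"x": -0.01, "y": -0.018, "z": -0.026, "yaw": 0, "fingers": 0}
    - {"x": -0.025, "y": -0.035, "z": -0.052, "yaw": 0, "fingers": 0}
    - {"x": -0.03, "y": -0.035, "z": -0.06, "yaw": 0, "fingers": 0}

```text
time: 15.9
eef_pos: [0.4091, 0.3959, 0.2983]
tcp_rot: [0.656, -0.184, 0.703, 0.203]
contact_force: [0.6, -0.4, -0.4]
opening: 1.001
finger_force: 0.0
```

```bash
python3 c.py .454 .365 .158 .079 .07 0
python3 - <<'E'
from plant import ctrl
import cv2,numpy as np
a=ctrl.read_camera("side")[:,:,::-1];b=ctrl.read_camera("top")[:,:,::-1]
f=lambda i,x,y,w,h:cv2.resize(i[y:y+h,x:x+w],(400,400),interpolation=cv2.INTER_CUBIC)
cv2.imwrite("pics/d.png",np.hstack([f(a,180,160,170,170),f(b,90,120,170,170)]))
E
```

```text
t 15.9 q [ 1.031  0.293  1.976  4.667  1.627 -2.453] p [0.409 0.396 0.298] fk-p [-0.  0. -0.] el,az,roll [  4.1 -31.7 179.5] op 1.0012368535901972 ff 0.0 F [ 0.565 -0.354 -0.412]
back 0.079 [-0.144  0.002 -0.015]
back 0.07 [-0.144  0.002 -0.006]
back 0.0 [-0.144  0.002  0.064]
yaw to roll180 0.009
```

View pics/d.png

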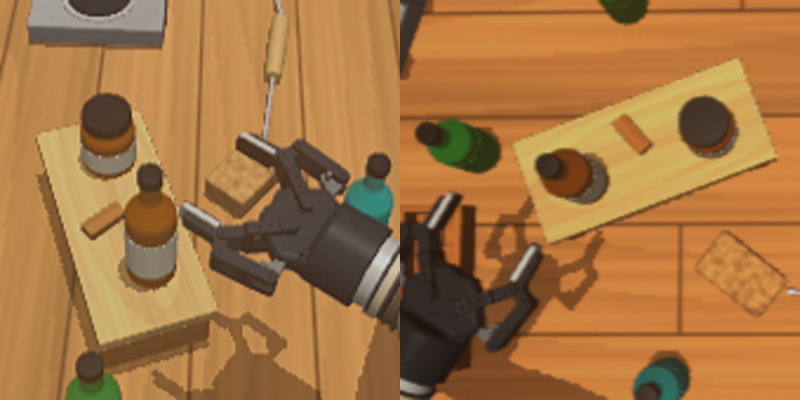

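Emit:
move_arm:
  plan:
    - {"x": -0.036, "y": 0, "z": -0.005, "yaw": 0, "fingers": 0}
    - {"x": -0.072, "y": 0, "z": -0.005, "yaw": 0, "fingers": 0}
    - {"x": -0.108, "y": 0, "z": -0.005, "yaw": 0, "fingers": 0}
    - {"x": -0.144, "y": 0.002, "z": -0.005, "yaw": 0.01, "fingers": 0}
    - {"x": -0.144, "y": 0.002, "z": -0.005, "yaw": 0.01, "fingers": 0}

```text
time: 16.5
eef_pos: [0.4139, 0.3843, 0.1518]
tcp_rot: [0.656, -0.184, 0.704, 0.202]
contact_force: [-0.8, -0.3, -0.5]
opening: 0.999
finger_force: 0.0
```

```bash
python3 c.py .454 .365 .157 .079 0
python3 - <<'E'
from h import *
import cv2
s=ctrl.get_state();C=R.from_quat(s["tcp_rot"]).as_matrix()
g=np.array([.454,.365,.157])
ims=[]
for n,(x,y) in(("side",(180,180)),("top",(90,120))):
    i=ctrl.read_camera(n)[:,:,::-1];w=150;c=cv2.resize(i[y:y+w,x:x+w],(400,400),interpolation=cv2.INTER_CUBIC)
    def P(X,col):
        u=(proj(n,X)-[x,y])*400/w;cv2.circle(c,tuple(int(v) for v in u),3,col,-1)
    for k in(0,.04,.08):P(s["eef_pos"]+C[:,2]*k,(255,0,255))
    P([.454,.365,.25],(0,255,255));P([.454,.365,.08],(0,255,255))
    ims.append(c)
cv2.imwrite("pics/e.png",np.hstack(ims))
E
```

```text
t 16.5 q [ 1.013  0.559  1.976  4.668  1.628 -2.184] p [0.414 0.384 0.152] fk-p [-0.  0. -0.] el,az,roll [  4.2 -31.7 179.7] op 0.9992688921965538 ff 0.0 F [-0.761 -0.347 -0.451]
back 0.079 [ 0.002 -0.005 -0.015]
back 0.0 [ 0.002 -0.005  0.064]
yaw to roll180 0.005
```

View pics/e.png

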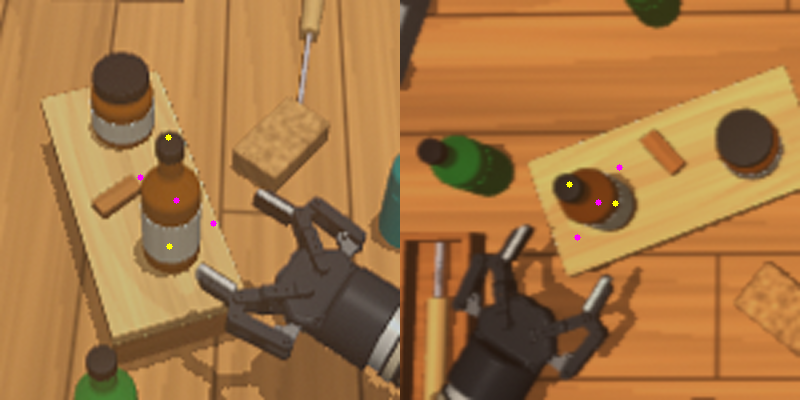

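Emit:
move_arm:
  plan:
    - {"x": 0.001, "y": -0.004, "z": 0.025, "yaw": 0, "fingers": 0}
    - {"x": 0.001, "y": -0.004, "z": 0.05, "yaw": 0, "fingers": 0}
    - {"x": 0.001, "y": -0.004, "z": 0.07, "yaw": 0, "fingers": 0}
    - {"x": 0.001, "y": -0.004, "z": 0.07, "yaw": 0, "fingers": 0}

```text
time: 17.0
eef_pos: [0.4777, 0.3537, 0.1661]
tcp_rot: [0.653, -0.19, 0.706, 0.198]
contact_force: [-0.4, 0.9, -0.0]
opening: 1.0
finger_force: 0.0
```

Emit:
move_arm:
  plan:
    - {"x": 0, "y": 0, "z": 0, "yaw": 0, "fingers": 0.3}
    - {"x": 0, "y": 0, "z": 0, "yaw": 0, "fingers": 0.6}
    - {"x": 0, "y": 0, "z": 0, "yaw": 0, "fingers": 1}
    - {"x": 0, "y": 0, "z": 0, "yaw": 0, "fingers": 1}
    - {"x": 0, "y": 0, "z": 0, "yaw": 0, "fingers": 1}
  force: 60

```text
time: 17.5
eef_pos: [0.4753, 0.3551, 0.1629]
tcp_rot: [0.654, -0.186, 0.706, 0.198]
contact_force: [-1.4, 0.5, 5.0]
opening: 0.612
finger_force: 63.9
```

Emit:
move_arm:
  plan:
    - {"x": 0, "y": 0, "z": 0, "yaw": 0, "fingers": 1}
    - {"x": 0, "y": 0, "z": 0, "yaw": 0, "fingers": 1}

```text
time: 17.7
eef_pos: [0.4754, 0.355, 0.1629]
tcp_rot: [0.654, -0.186, 0.706, 0.198]
contact_force: [-2.2, 1.5, 5.5]
opening: 0.617
finger_force: 64.0
```

```bash
python3 c.py .454 .365 .157 0
```

```text
t 17.7 q [ 0.889  0.536  1.984  4.562  1.557 -2.183] p [0.475 0.355 0.163] fk-p [-0.  0. -0.] el,az,roll [   4.4  -31.6 -179.8] op 0.6173895493072382 ff 63.96094333380461 F [-2.211  1.455  5.499]
back 0.0 [-0.004  0.003 -0.005]
yaw to roll180 -0.003
```

Emit:
move_arm:
  plan:
    - {"x": 0.015, "y": 0, "z": 0, "yaw": 0, "fingers": 1}
    - {"x": 0.05, "y": 0, "z": 0, "yaw": 0, "fingers": 1}
    - {"x": 0.1, "y": 0, "z": 0, "yaw": 0, "fingers": 1}
    - {"x": 0.15, "y": 0, "z": 0, "yaw": 0, "fingers": 1}
    - {"x": 0.2, "y": 0, "z": 0, "yaw": 0, "fingers": 1}

```text
time: 18.2
eef_pos: [0.4623, 0.3611, 0.3597]
tcp_rot: [0.657, -0.185, 0.703, 0.199]
contact_force: [0.6, 0.7, -2.5]
opening: 0.613
finger_force: 63.8
```

Emit:
move_arm:
  plan:
    - {"x": 0, "y": 0, "z": 0, "yaw": 0.1, "fingers": 1}
    - {"x": 0, "y": 0, "z": 0, "yaw": 0.24, "fingers": 1}
    - {"x": 0, "y": 0, "z": 0, "yaw": 0.38, "fingers": 1}
    - {"x": 0, "y": 0, "z": 0, "yaw": 0.52, "fingers": 1}
    - {"x": 0, "y": 0, "z": 0, "yaw": 0.66, "fingers": 1}

```text
time: 18.7
eef_pos: [0.4625, 0.3611, 0.3579]
tcp_rot: [0.56, -0.39, 0.73, -0.041]
contact_force: [0.5, 0.0, -2.5]
opening: 0.61
finger_force: 63.8
```

Emit:
move_arm:
  plan:
    - {"x": 0, "y": 0, "z": 0, "yaw": 0.14, "fingers": 1}
    - {"x": 0, "y": 0, "z": 0, "yaw": 0.28, "fingers": 1}
    - {"x": 0, "y": 0, "z": 0, "yaw": 0.42, "fingers": 1}
    - {"x": 0, "y": 0, "z": 0, "yaw": 0.56, "fingers": 1}
    - {"x": 0, "y": 0, "z": 0, "yaw": 0.7, "fingers": 1}

```text
time: 19.2
eef_pos: [0.4625, 0.3612, 0.3578]
tcp_rot: [0.393, -0.558, 0.671, -0.289]
contact_force: [0.0, 0.7, -2.3]
opening: 0.61
finger_force: 63.8
```

```bash
python3 c.py .454 .365 .357 0
```

```text
t 19.2 q [ 0.915  0.177  1.984  4.597  1.522 -1.181] p [0.462 0.361 0.358] fk-p [-0.  0. -0.] el,az,roll [   3.9  -31.6 -101.8] op 0.6103232184735803 ff 63.781184423714876 F [ 0.019  0.682 -2.282]
back 0.0 [0.001 0.    0.01 ]
yaw to roll180 -1.365
```

Emit:
move_arm:
  plan:
    - {"x": 0, "y": 0, "z": 0, "yaw": 0.14, "fingers": 1}
    - {"x": 0, "y": 0, "z": 0, "yaw": 0.28, "fingers": 1}
    - {"x": 0, "y": 0, "z": 0, "yaw": 0.42, "fingers": 1}
    - {"x": 0, "y": 0, "z": 0, "yaw": 0.56, "fingers": 1}
    - {"x": 0, "y": 0, "z": 0, "yaw": 0.7, "fingers": 1}

```text
time: 19.7
eef_pos: [0.4625, 0.3612, 0.3578]
tcp_rot: [-0.178, 0.659, -0.532, 0.502]
contact_force: [-0.3, -1.2, -3.2]
opening: 0.617
finger_force: 63.8
```

Emit:
move_arm:
  plan:
    - {"x": 0, "y": 0, "z": 0, "yaw": 0.14, "fingers": 1}
    - {"x": 0, "y": 0, "z": 0, "yaw": 0.28, "fingers": 1}
    - {"x": 0, "y": 0, "z": 0, "yaw": 0.42, "fingers": 1}
    - {"x": 0, "y": 0, "z": 0, "yaw": 0.56, "fingers": 1}
    - {"x": 0, "y": 0, "z": 0, "yaw": 0.7, "fingers": 1}

```text
time: 20.2
eef_pos: [0.4625, 0.3612, 0.3578]
tcp_rot: [0.059, 0.68, -0.327, 0.654]
contact_force: [-0.1, -0.3, -2.3]
opening: 0.615
finger_force: 63.8
```

Emit:
move_arm:
  plan:
    - {"x": 0, "y": 0, "z": 0, "yaw": 0.14, "fingers": 1}
    - {"x": 0, "y": 0, "z": 0, "yaw": 0.28, "fingers": 1}
    - {"x": 0, "y": 0, "z": 0, "yaw": 0.37, "fingers": 1}
    - {"x": 0, "y": 0, "z": 0, "yaw": 0.37, "fingers": 1}
    - {"x": 0, "y": 0, "z": 0, "yaw": 0.37, "fingers": 1}

```text
time: 20.7
eef_pos: [0.4626, 0.3613, 0.3592]
tcp_rot: [0.181, 0.657, -0.204, 0.703]
contact_force: [0.6, 0.1, -3.4]
opening: 0.615
finger_force: 63.8
```

```bash
python3 c.py .454 .365 .357 0
python3 - <<'E'
from plant import ctrl
import cv2,numpy as np
a=ctrl.read_camera("side")[:,:,::-1]
cv2.imwrite("pics/f.png",cv2.resize(a[120:310,150:340],(450,450),interpolation=cv2.INTER_CUBIC))
E
```

```text
t 20.7 q [0.915 0.177 1.983 4.595 1.524 0.582] p [0.463 0.361 0.359] fk-p [-0.  0. -0.] el,az,roll [  4.1 -31.6  -0.8] op 0.6151211094767269 ff 63.788493890315294 F [ 0.588  0.127 -3.423]
back 0.0 [ 0.001 -0.001  0.01 ]
yaw to roll180 -3.128
```

View pics/f.png

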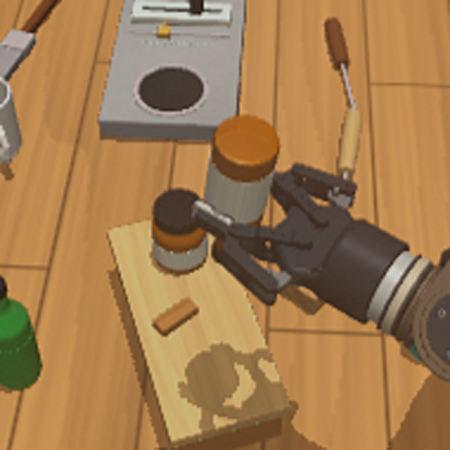

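Emit:
move_arm:
  plan:
    - {"x": 0, "y": 0, "z": 0, "yaw": 0, "fingers": 1}
    - {"x": 0, "y": 0, "z": 0, "yaw": 0, "fingers": 1}
    - {"x": 0, "y": 0, "z": 0, "yaw": 0, "fingers": 1}
    - {"x": 0, "y": 0, "z": 0, "yaw": 0, "fingers": 1}
    - {"x": 0, "y": 0, "z": 0, "yaw": 0, "fingers": 1}

```text
time: 21.25
eef_pos: [0.4628, 0.3615, 0.361]
tcp_rot: [0.182, 0.656, -0.203, 0.704]
contact_force: [0.5, 0.3, -2.8]
opening: 0.61
finger_force: 63.8
```

Emit:
move_arm:
  plan:
    - {"x": 0, "y": 0, "z": 0, "yaw": 0, "fingers": 1}
    - {"x": 0, "y": 0, "z": 0, "yaw": 0, "fingers": 1}
    - {"x": 0, "y": 0, "z": 0, "yaw": 0, "fingers": 1}
    - {"x": 0, "y": 0, "z": 0, "yaw": 0, "fingers": 1}
    - {"x": 0, "y": 0, "z": 0, "yaw": 0, "fingers": 1}

```text
time: 21.75
eef_pos: [0.4628, 0.3615, 0.361]
tcp_rot: [0.182, 0.656, -0.203, 0.704]
contact_force: [1.3, 0.2, -1.8]
opening: 0.615
finger_force: 63.8
```

Emit:
move_arm:
  plan:
    - {"x": 0, "y": 0, "z": 0, "yaw": 0, "fingers": 1}
    - {"x": 0, "y": 0, "z": 0, "yaw": 0, "fingers": 1}
    - {"x": 0, "y": 0, "z": 0, "yaw": 0, "fingers": 1}
    - {"x": 0, "y": 0, "z": 0, "yaw": 0, "fingers": 1}
    - {"x": 0, "y": 0, "z": 0, "yaw": 0, "fingers": 1}

```text
time: 22.25
eef_pos: [0.4628, 0.3615, 0.361]
tcp_rot: [0.182, 0.656, -0.203, 0.704]
contact_force: [-0.6, -0.1, -2.0]
opening: 0.617
finger_force: 63.8
```

Emit:
move_arm:
  plan:
    - {"x": 0, "y": 0, "z": 0, "yaw": 0, "fingers": 1}
    - {"x": 0, "y": 0, "z": 0, "yaw": 0, "fingers": 1}
    - {"x": 0, "y": 0, "z": 0, "yaw": 0, "fingers": 1}
    - {"x": 0, "y": 0, "z": 0, "yaw": 0, "fingers": 1}
    - {"x": 0, "y": 0, "z": 0, "yaw": 0, "fingers": 1}

```text
time: 22.75
eef_pos: [0.4628, 0.3615, 0.361]
tcp_rot: [0.182, 0.656, -0.203, 0.704]
contact_force: [0.6, 0.2, -2.4]
opening: 0.614
finger_force: 63.8
```

Emit:
move_arm:
  plan:
    - {"x": 0, "y": 0, "z": 0, "yaw": 0, "fingers": 1}
    - {"x": 0, "y": 0, "z": 0, "yaw": 0, "fingers": 1}
    - {"x": 0, "y": 0, "z": 0, "yaw": 0, "fingers": 1}
    - {"x": 0, "y": 0, "z": 0, "yaw": 0, "fingers": 1}
    - {"x": 0, "y": 0, "z": 0, "yaw": 0, "fingers": 1}

```text
time: 23.25
eef_pos: [0.4628, 0.3615, 0.361]
tcp_rot: [0.182, 0.656, -0.203, 0.704]
contact_force: [-0.5, -0.5, -2.7]
opening: 0.612
finger_force: 63.8
```

Emit:
move_arm:
  plan:
    - {"x": 0, "y": 0, "z": 0, "yaw": -0.1, "fingers": 1}
    - {"x": 0, "y": 0, "z": 0, "yaw": -0.24, "fingers": 1}
    - {"x": 0, "y": 0, "z": 0, "yaw": -0.38, "fingers": 1}
    - {"x": 0, "y": 0, "z": 0, "yaw": -0.52, "fingers": 1}
    - {"x": 0, "y": 0, "z": 0, "yaw": -0.66, "fingers": 1}

```text
time: 23.75
eef_pos: [0.4628, 0.3615, 0.361]
tcp_rot: [-0.042, 0.679, -0.422, 0.599]
contact_force: [1.1, 0.5, -2.2]
opening: 0.614
finger_force: 63.8
```

Emit:
move_arm:
  plan:
    - {"x": 0, "y": 0, "z": 0, "yaw": -0.14, "fingers": 1}
    - {"x": 0, "y": 0, "z": 0, "yaw": -0.28, "fingers": 1}
    - {"x": 0, "y": 0, "z": 0, "yaw": -0.42, "fingers": 1}
    - {"x": 0, "y": 0, "z": 0, "yaw": -0.56, "fingers": 1}
    - {"x": 0, "y": 0, "z": 0, "yaw": -0.7, "fingers": 1}

```text
time: 24.25
eef_pos: [0.4627, 0.3615, 0.361]
tcp_rot: [-0.272, 0.624, -0.602, 0.418]
contact_force: [0.1, -0.7, -2.7]
opening: 0.612
finger_force: 63.8
```

Emit:
move_arm:
  plan:
    - {"x": 0, "y": 0, "z": 0, "yaw": -0.14, "fingers": 1}
    - {"x": 0, "y": 0, "z": 0, "yaw": -0.28, "fingers": 1}
    - {"x": 0, "y": 0, "z": 0, "yaw": -0.42, "fingers": 1}
    - {"x": 0, "y": 0, "z": 0, "yaw": -0.56, "fingers": 1}
    - {"x": 0, "y": 0, "z": 0, "yaw": -0.7, "fingers": 1}

```text
time: 24.75
eef_pos: [0.4628, 0.3615, 0.361]
tcp_rot: [0.47, -0.493, 0.708, -0.186]
contact_force: [0.0, -0.8, -2.1]
opening: 0.617
finger_force: 63.8
```

Emit:
move_arm:
  plan:
    - {"x": 0, "y": 0, "z": 0, "yaw": -0.14, "fingers": 1}
    - {"x": 0, "y": 0, "z": 0, "yaw": -0.28, "fingers": 1}
    - {"x": 0, "y": 0, "z": 0, "yaw": -0.42, "fingers": 1}
    - {"x": 0, "y": 0, "z": 0, "yaw": -0.56, "fingers": 1}
    - {"x": 0, "y": 0, "z": 0, "yaw": -0.7, "fingers": 1}

```text
time: 25.25
eef_pos: [0.4628, 0.3615, 0.361]
tcp_rot: [0.61, -0.302, 0.729, 0.068]
contact_force: [-0.4, -0.2, -2.6]
opening: 0.612
finger_force: 63.8
```

Emit:
move_arm:
  plan:
    - {"x": 0, "y": 0, "z": 0, "yaw": -0.14, "fingers": 1}
    - {"x": 0, "y": 0, "z": 0, "yaw": -0.28, "fingers": 1}
    - {"x": 0, "y": 0, "z": 0, "yaw": -0.368, "fingers": 1}
    - {"x": 0, "y": 0, "z": 0, "yaw": -0.368, "fingers": 1}

```text
time: 25.65
eef_pos: [0.4628, 0.3615, 0.361]
tcp_rot: [0.654, -0.187, 0.705, 0.198]
contact_force: [-0.1, -0.1, -2.0]
opening: 0.612
finger_force: 63.8
```

```bash
python3 c.py .554 -.1 .26 0
cat > c2.py <<'E'
# where the bottle axis lies in the hand: measured against the cap seen in both views
from h import *
import cv2
s=ctrl.get_state();C=R.from_quat(s["tcp_rot"]).as_matrix();p=s["eef_pos"]
out=[]
for n in("side","top"):
    i=ctrl.read_camera(n)[:,:,::-1];u=proj(n,p+[0,0,.06]).astype(int);x,y=np.clip(u-55,0,[402,274]);w=110
    c=cv2.resize(i[y:y+w,x:x+w],(400,400),interpolation=cv2.INTER_CUBIC)
    for X in(p-.0*C[:,2],p-.019*C[:,2]+[0,0,.088],p-.019*C[:,2]-[0,0,.081]):
        cv2.circle(c,tuple(int(v) for v in (proj(n,X)-[x,y])*400/w),3,(255,0,255),-1)
    print(n,x,y,400/w);out.append(c)
cv2.imwrite("pics/g.png",np.hstack(out))
E
python3 c2.py
```

```text
t 25.65 q [ 0.915  0.176  1.981  4.594  1.525 -2.544] p [0.463 0.361 0.361] fk-p [-0.  0. -0.] el,az,roll [   4.2  -31.6 -179.7] op 0.6116208239729635 ff 63.78769721835852 F [-0.088 -0.138 -1.951]
back 0.0 [-0.122  0.346  0.331]
yaw to roll180 -0.005
side 183 121 3.6363636363636362
top 75 118 3.6363636363636362
```

View pics/g.png

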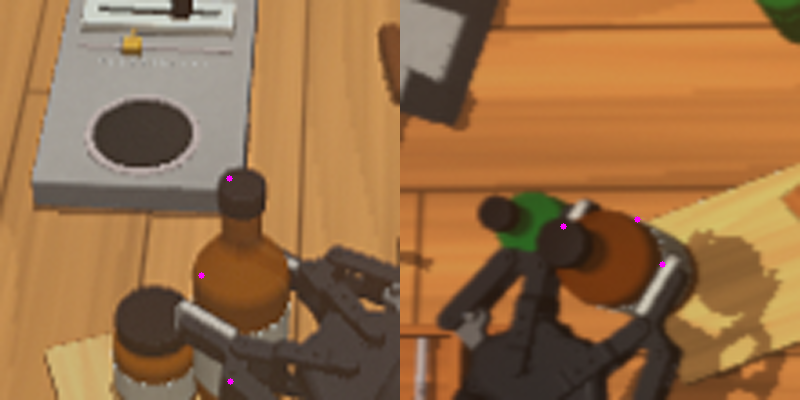

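Run:
```python
from h import *
s=ctrl.get_state();C=R.from_quat(s["tcp_rot"]).as_matrix();p=s["eef_pos"]
X,e=tri((249.3,170.8),(120.4,185.4));print(X,e,"in tool:",C.T@(X-p))
for n,u in(("side",(249.3,170.8)),("top",(120.4,185.4))):
    Y=onz(n,u,p[2]+.087);print(n,Y,C.T@(Y-p))
```

```text
[0.43899275 0.37111907 0.44556918] 0.0029303661396886363 in tool: [ 0.08621728  0.00371455 -0.01900348]
side [0.44033476 0.3733621  0.44800602] [ 0.08863337  0.00108556 -0.01885768]
top [0.43719792 0.3702371  0.44800602] [ 0.08873651  0.0053907  -0.0198875 ]
```

Emit:
move_arm:
  plan:
    - {"x": 0, "y": 0.015, "z": 0.015, "yaw": 0, "fingers": 1}
    - {"x": 0, "y": 0.045, "z": 0.042, "yaw": 0, "fingers": 1}
    - {"x": 0, "y": 0.075, "z": 0.07, "yaw": 0, "fingers": 1}
    - {"x": 0, "y": 0.105, "z": 0.1, "yaw": 0, "fingers": 1}
    - {"x": 0, "y": 0.135, "z": 0.13, "yaw": 0, "fingers": 1}

```text
time: 26.25
eef_pos: [0.5024, 0.1774, 0.3701]
tcp_rot: [0.654, -0.187, 0.706, 0.197]
contact_force: [1.6, -0.8, -1.9]
opening: 0.615
finger_force: 63.8
```

Emit:
move_arm:
  plan:
    - {"x": -0.01, "y": 0.03, "z": 0.03, "yaw": 0, "fingers": 1}
    - {"x": -0.02, "y": 0.06, "z": 0.06, "yaw": 0, "fingers": 1}
    - {"x": -0.03, "y": 0.09, "z": 0.09, "yaw": 0, "fingers": 1}
    - {"x": -0.04, "y": 0.12, "z": 0.12, "yaw": 0, "fingers": 1}
    - {"x": -0.05, "y": 0.15, "z": 0.145, "yaw": 0, "fingers": 1}

```text
time: 26.75
eef_pos: [0.5503, -0.0283, 0.3304]
tcp_rot: [0.654, -0.187, 0.706, 0.197]
contact_force: [0.4, 1.0, -1.8]
opening: 0.614
finger_force: 63.8
```

```bash
python3 c.py .5556 -.0974 .26 -.006; python3 -c "
from s3 import *
q=ctrl.get_state()['qpos'];q=to(q,np.array([.577,-.1105,.26]));q=to(q,np.array([.577,-.1105,.13]))"
```

```text
t 26.75 q [ 0.003 -0.247  2.457  3.89   0.88  -2.145] p [ 0.55  -0.028  0.33 ] fk-p [-0.  0. -0.] el,az,roll [   4.2  -31.6 -179.7] op 0.6138790771464023 ff 63.77448437735438 F [ 0.352  1.049 -1.785]
back -0.006 [-0.073  0.057  0.061]
yaw to roll180 -0.005
  call [-0.075  0.057  0.061] 0.0 -> [-0.226 -0.031  2.445  3.541  0.96  -1.827] [ 0.577 -0.11   0.26 ] el,az,roll [   4.2  -31.6 -179.7]
  call [-0.13   0.001 -0.01 ] 0.0 -> [-0.226  0.375  2.394  3.479  1.292 -1.686] [ 0.577 -0.111  0.13 ] el,az,roll [   4.2  -31.6 -179.7]
```

Emit:
move_arm:
  plan:
    - {"x": -0.015, "y": 0.012, "z": 0.013, "yaw": 0, "fingers": 1}
    - {"x": -0.035, "y": 0.027, "z": 0.029, "yaw": 0, "fingers": 1}
    - {"x": -0.055, "y": 0.042, "z": 0.045, "yaw": 0, "fingers": 1}
    - {"x": -0.07, "y": 0.053, "z": 0.057, "yaw": 0, "fingers": 1}
    - {"x": -0.075, "y": 0.057, "z": 0.061, "yaw": 0, "fingers": 1}

```text
time: 27.25
eef_pos: [0.5768, -0.1112, 0.2574]
tcp_rot: [0.656, -0.187, 0.704, 0.198]
contact_force: [-0.6, -0.3, -2.9]
opening: 0.612
finger_force: 63.9
```

Emit:
move_arm:
  plan:
    - {"x": -0.03, "y": 0, "z": -0.002, "yaw": 0, "fingers": 1}
    - {"x": -0.06, "y": 0, "z": -0.004, "yaw": 0, "fingers": 1}
    - {"x": -0.085, "y": 0, "z": -0.006, "yaw": 0, "fingers": 1}
    - {"x": -0.105, "y": 0, "z": -0.008, "yaw": 0, "fingers": 1}
    - {"x": -0.115, "y": 0, "z": -0.009, "yaw": 0, "fingers": 1}

```text
time: 27.75
eef_pos: [0.5769, -0.1083, 0.1424]
tcp_rot: [0.656, -0.186, 0.705, 0.197]
contact_force: [-0.5, 0.1, -2.2]
opening: 0.611
finger_force: 63.9
```

```bash
python3 c.py .5556 -.0974 .127 -.006
python3 - <<'E'
from h import *
import cv2
out=[]
for n,(x,y) in(("side",(170,90)),("top",(290,110))):
    i=ctrl.read_camera(n)[:,:,::-1];w=110
    c=cv2.resize(i[y:y+w,x:x+w],(400,400),interpolation=cv2.INTER_CUBIC);out.append(c)
    a=np.linspace(0,6.28,24)
    for t in a:
        for r,z,cc in((.046,.044,(255,0,255)),(.027,.044,(0,255,0))):
            X=[.554+r*np.cos(t),-.1+r*np.sin(t),z];cv2.circle(c,tuple(int(v) for v in (proj(n,X)-[x,y])*400/w),1,cc,-1)
cv2.imwrite("pics/i.png",np.hstack(out))
E
```

```text
t 27.75 q [-0.22   0.332  2.404  3.488  1.259 -1.701] p [ 0.577 -0.108  0.142] fk-p [-0.  0. -0.] el,az,roll [   4.1  -31.5 -179.8] op 0.610582456856441 ff 63.93709156662226 F [-0.478  0.061 -2.227]
back -0.006 [-0.014  0.002  0.   ]
yaw to roll180 -0.003
```

View pics/i.png

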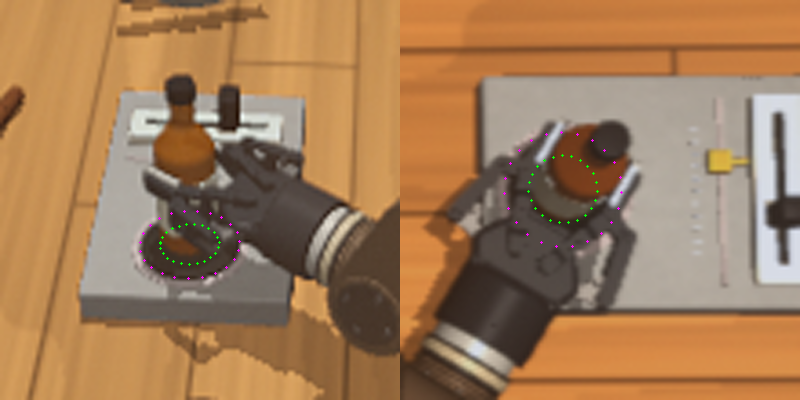

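Emit:
move_arm:
  plan:
    - {"x": -0.004, "y": 0.001, "z": 0, "yaw": 0, "fingers": 1}
    - {"x": -0.008, "y": 0.002, "z": 0, "yaw": 0, "fingers": 1}
    - {"x": -0.011, "y": 0.002, "z": 0, "yaw": 0, "fingers": 1}
    - {"x": -0.013, "y": 0.002, "z": 0, "yaw": 0, "fingers": 1}
    - {"x": -0.013, "y": 0.002, "z": 0, "yaw": 0, "fingers": 1}

```text
time: 28.35
eef_pos: [0.5766, -0.1113, 0.1312]
tcp_rot: [0.654, -0.187, 0.705, 0.198]
contact_force: [-0.0, -0.0, -2.3]
opening: 0.612
finger_force: 63.9
```

Emit:
move_arm:
  plan:
    - {"x": -0.001, "y": 0, "z": 0, "yaw": 0, "fingers": 1}
    - {"x": -0.002, "y": 0, "z": 0, "yaw": 0, "fingers": 1}
    - {"x": -0.002, "y": 0, "z": 0, "yaw": 0, "fingers": 1}

```text
time: 28.65
eef_pos: [0.5767, -0.1113, 0.1291]
tcp_rot: [0.655, -0.187, 0.705, 0.198]
contact_force: [-0.9, 1.1, -2.4]
opening: 0.612
finger_force: 63.9
```

Emit:
move_arm:
  plan:
    - {"x": -0.001, "y": 0, "z": 0, "yaw": 0, "fingers": 1}
    - {"x": -0.0015, "y": 0, "z": 0, "yaw": 0, "fingers": 1}
    - {"x": -0.0015, "y": 0, "z": 0, "yaw": 0, "fingers": 1}

```text
time: 28.95
eef_pos: [0.5768, -0.1114, 0.1276]
tcp_rot: [0.655, -0.187, 0.705, 0.198]
contact_force: [-0.4, 0.2, -2.3]
opening: 0.615
finger_force: 63.9
```

Emit:
move_arm:
  plan:
    - {"x": -0.001, "y": 0, "z": 0, "yaw": 0, "fingers": 1}
    - {"x": -0.001, "y": 0, "z": 0, "yaw": 0, "fingers": 1}

```text
time: 29.15
eef_pos: [0.577, -0.1114, 0.1269]
tcp_rot: [0.654, -0.187, 0.706, 0.198]
contact_force: [1.1, 0.7, -0.9]
opening: 0.616
finger_force: 63.9
```

Emit:
move_arm:
  plan:
    - {"x": -0.001, "y": 0, "z": 0, "yaw": 0, "fingers": 1}
    - {"x": -0.001, "y": 0, "z": 0, "yaw": 0, "fingers": 1}

```text
time: 29.35
eef_pos: [0.5772, -0.1115, 0.1269]
tcp_rot: [0.653, -0.187, 0.707, 0.198]
contact_force: [-2.3, 0.6, 2.7]
opening: 0.615
finger_force: 64.1
```

Emit:
move_arm:
  plan:
    - {"x": 0, "y": 0, "z": 0, "yaw": 0, "fingers": 0.32}
    - {"x": 0, "y": 0, "z": 0, "yaw": 0, "fingers": 0.26}
    - {"x": 0, "y": 0, "z": 0, "yaw": 0, "fingers": 0.15}
    - {"x": 0, "y": 0, "z": 0, "yaw": 0, "fingers": 0}
    - {"x": 0, "y": 0, "z": 0, "yaw": 0, "fingers": 0}

```text
time: 29.85
eef_pos: [0.5769, -0.1114, 0.1257]
tcp_rot: [0.655, -0.187, 0.705, 0.198]
contact_force: [0.7, 0.4, -0.3]
opening: 1.002
finger_force: 0.0
```

```bash
python3 c.py .5556 -.0974 .127 -.006
```

```text
t 29.85 q [-0.228  0.389  2.39   3.477  1.302 -1.684] p [ 0.577 -0.111  0.126] fk-p [-0.  0. -0.] el,az,roll [   4.2  -31.6 -179.7] op 1.0017051879329508 ff 0.0 F [ 0.673  0.354 -0.276]
back -0.006 [ 0.003 -0.001 -0.   ]
yaw to roll180 -0.005
```

Run:
```python
from s3 import *
q=ctrl.get_state()["qpos"];p=fkj(q)[0]
q=to(q,p+[0,0,.18]);q=to(q,np.array([.545,-.26,.33]));q=to(q,np.array([.525,-.335,.25]),math.pi/2);q=to(q,np.array([.525,-.335,.128]))
C=fkj(q)[1];print(C)
q=to(q,np.array([.534,-.321,.128]));q=to(q,np.array([.59,-.321,.128]))
```

```text
call [ 0.18  -0.001  0.013] 0.0 -> [-0.228 -0.153  2.438  3.581  0.842 -1.895] [ 0.577 -0.111  0.305] el,az,roll [   4.2  -31.6 -179.7]
  call [0.021 0.143 0.053] 0.0 -> [-0.657 -0.235  2.447  2.983  0.722 -1.439] [ 0.545 -0.26   0.33 ] el,az,roll [   4.2  -31.6 -179.7]
  call [-0.081  0.075  0.016] 0.74 -> [-0.851  0.017  2.425  2.779  0.979 -0.595] [ 0.525 -0.335  0.25 ] el,az,roll [   4.2  -31.6 -137.3]
  call [ 0.  0. -0.] 0.74 -> [-0.851  0.017  2.425  2.779  0.979  0.145] [ 0.525 -0.335  0.25 ] el,az,roll [  4.2 -31.6 -94.9]
  call [ 0. -0. -0.] 0.09 -> [-0.851  0.017  2.425  2.779  0.979  0.235] [ 0.525 -0.335  0.25 ] el,az,roll [  4.2 -31.6 -89.7]
  call [ 0.001  0.122 -0.009] 0.0 -> [-0.851  0.391  2.373  2.83   1.284  0.118] [ 0.525 -0.335  0.128] el,az,roll [  4.2 -31.6 -89.7]
[[-0.524  0.065  0.849]
 [-0.852 -0.035 -0.523]
 [-0.004 -0.997  0.073]]
  call [-0.017  0.     0.   ] 0.0 -> [-0.807  0.392  2.373  2.876  1.279  0.102] [ 0.534 -0.321  0.128] el,az,roll [  4.2 -31.6 -89.7]
  call [-0.029  0.004  0.048] 0.0 -> [-0.707  0.45   2.264  2.977  1.221  0.073] [ 0.59  -0.321  0.128] el,az,roll [  4.2 -31.6 -89.7]
```

Emit:
move_arm:
  plan:
    - {"x": 0.03, "y": -0.001, "z": 0.002, "yaw": 0, "fingers": 0}
    - {"x": 0.065, "y": -0.001, "z": 0.005, "yaw": 0, "fingers": 0}
    - {"x": 0.1, "y": -0.001, "z": 0.007, "yaw": 0, "fingers": 0}
    - {"x": 0.14, "y": -0.001, "z": 0.01, "yaw": 0, "fingers": 0}
    - {"x": 0.18, "y": -0.001, "z": 0.013, "yaw": 0, "fingers": 0}

```text
time: 30.35
eef_pos: [0.5763, -0.111, 0.3071]
tcp_rot: [0.655, -0.187, 0.705, 0.198]
contact_force: [0.5, -0.4, 0.2]
opening: 0.998
finger_force: 0.0
```

Emit:
move_arm:
  plan:
    - {"x": 0.01, "y": 0.03, "z": 0.01, "yaw": 0, "fingers": 0}
    - {"x": 0.018, "y": 0.07, "z": 0.025, "yaw": 0, "fingers": 0}
    - {"x": 0.02, "y": 0.11, "z": 0.04, "yaw": 0, "fingers": 0}
    - {"x": 0.02, "y": 0.143, "z": 0.053, "yaw": 0, "fingers": 0}

```text
time: 30.75
eef_pos: [0.5448, -0.2614, 0.3307]
tcp_rot: [0.654, -0.187, 0.706, 0.198]
contact_force: [0.6, 0.7, 0.0]
opening: 0.998
finger_force: 0.0
```

Emit:
move_arm:
  plan:
    - {"x": -0.016, "y": 0.015, "z": 0.003, "yaw": 0.15, "fingers": 0}
    - {"x": -0.032, "y": 0.03, "z": 0.006, "yaw": 0.3, "fingers": 0}
    - {"x": -0.048, "y": 0.045, "z": 0.009, "yaw": 0.45, "fingers": 0}
    - {"x": -0.064, "y": 0.06, "z": 0.012, "yaw": 0.6, "fingers": 0}
    - {"x": -0.08, "y": 0.075, "z": 0.016, "yaw": 0.75, "fingers": 0}

```text
time: 31.25
eef_pos: [0.5246, -0.3354, 0.2496]
tcp_rot: [0.539, -0.415, 0.729, -0.076]
contact_force: [0.4, -0.0, 0.0]
opening: 1.001
finger_force: 0.0
```

Emit:
move_arm:
  plan:
    - {"x": 0, "y": 0, "z": 0, "yaw": 0.15, "fingers": 0}
    - {"x": 0, "y": 0, "z": 0, "yaw": 0.3, "fingers": 0}
    - {"x": 0, "y": 0, "z": 0, "yaw": 0.45, "fingers": 0}
    - {"x": 0, "y": 0, "z": 0, "yaw": 0.6, "fingers": 0}
    - {"x": 0, "y": 0, "z": 0, "yaw": 0.75, "fingers": 0}

```text
time: 31.75
eef_pos: [0.5249, -0.3349, 0.2501]
tcp_rot: [0.35, -0.584, 0.65, -0.338]
contact_force: [-0.0, -0.4, -0.4]
opening: 1.002
finger_force: 0.0
```

```bash
cat > c3.py <<'E'
# shift in tool axes to a world TCP point
import sys
from s3 import *
s=ctrl.get_state();q=s["qpos"];p,C,_=fkj(q)
print("t",round(s["time"],2),"p",s["eef_pos"],"el,az,roll",elev(q),"F",s["contact_force"],"op",round(s["opening"],3))
for a in sys.argv[1:]:print(a,(C.T@(np.array(eval(a))-p)).round(4))
print("yaw to roll -90",math.radians(-90-elev(q)[2]).__round__(3))
E
python3 c3.py "(.525,-.335,.25)" "(.525,-.335,.128)"
python3 - <<'E'
# fader / pointer / bottle by colour in both views
from h import *
import cv2
np.set_printoptions(precision=4,suppress=True)
for n in("side","top"):
    i=ctrl.read_camera(n);cv2.imwrite(f"pics/{n}_j.png",i[:,:,::-1]);h=cv2.cvtColor(i,cv2.COLOR_RGB2HSV)
    u=proj(n,[.575,-.225,.05]).astype(int);r=14
    m=np.zeros(h.shape[:2],np.uint8);m[u[1]-r:u[1]+r,u[0]-r:u[0]+r]=1
    br=((h[...,0]>18)&(h[...,0]<32)&(h[...,1]>140)&(h[...,2]>90)&(m>0))
    y,x=np.nonzero(br);print(n,"brass n",len(x),"cols",x.min(),x.max(),"rows",y.min(),y.max(),"mean",x.mean(),y.mean(),[onz(n,(x.mean()+.5,y.mean()+.5),z) for z in(.046,.051)])
    u=proj(n,[.528,-.27,.085]).astype(int);r=16
    g=i[u[1]-r:u[1]+r,u[0]-r:u[0]+r].max(2);print(u-r);print("\n".join("".join("#" if v<75 else "." for v in row) for row in g))
E
```

```text
t 31.75 p [ 0.525 -0.335  0.25 ] el,az,roll [  4.2 -31.6 -93.4] F [-0.029 -0.415 -0.417] op 1.002
(.525,-.335,.25) [ 0. -0.  0.]
(.525,-.335,.128) [-0.007  0.121 -0.009]
yaw to roll -90 0.059Traceback (most recent call last):
  File "<stdin>", line 10, in <module>
    return umr_minimum(a, axis, None, out, keepdims, initial, where)
ValueError: zero-size array to reduction operation minimum which has no identity
```

```bash
cat > m.py <<'E'
# brass pointer and dark grip, by colour, in the pictures named side/top
from h import *
import cv2,sys
np.set_printoptions(precision=4,suppress=True)
def look(n,i,fx=.528,show=True):
    h=cv2.cvtColor(i,cv2.COLOR_RGB2HSV)
    u=proj(n,[.575,-.225,.05]).astype(int);r=14;m=np.zeros(h.shape[:2],np.uint8);m[u[1]-r:u[1]+r,u[0]-r:u[0]+r]=1
    y,x=np.nonzero((h[...,0]>15)&(h[...,0]<35)&(h[...,1]>120)&(h[...,2]>80)&(m>0))
    if len(x):print(n,"brass n",len(x),"cols",x.min(),x.max(),"rows",y.min(),y.max(),"mean",x.mean(),y.mean(),onz(n,(x.mean()+.5,y.mean()+.5),.049))
    u=proj(n,[fx,-.27,.08]).astype(int);r=15
    g=i[u[1]-r:u[1]+r,u[0]-r:u[0]+r].max(2);print("origin",u-r)
    if show:print("\n".join("%3d "%(u[1]-r+k)+" ".join("%3d"%v if v<110 else "  ." for v in row) for k,row in enumerate(g)))
if __name__=="__main__":
    for n in("side","top"):look(n,cv2.imread(sys.argv[1]%n)[:,:,::-1].copy())
E
python3 m.py pics/%s0.png
```

```text
side brass n 27 cols 217 221 rows 129 135 mean 219.0 132.74074074074073 [ 0.5744 -0.2177  0.049 ]
origin [218 102]
102   .   .   .   .   .   .   .   .   .   .   .   .   .   .   .   .   .   .   .   .   .   .   .   .   .   .   .   .   .   .
103   .   .   .   .   .   .   .   .   .   .   .   .   .   .   .   .   .   .   .   .   .   .   .   .   .   .   .   .   .   .
104   .   .   .   .   .   .   .   .   .   .   .   .   .   .   .   .   .   .   .   .   .   .   .   .   .   .   .   .   .   .
105   .   .   .   .   .   .   .   .   .   .   .   .   .   .   .   .   .   .   .   .   .   .   .   .   .   .   .   .   .   .
106   .   .   .   .   .   .   .   .   .   .   .   .   .   .   .   .   .   .   .   .   .   .   .   .   .   .   .   .   .   .
107   .   .   .   .   .   .   .   .   .   .   .   .   .   .   .   .   .   .   .   .   .   .   .   .   .   .   .   .   .   .
108   .   .   .   .   .   .   .   .   .   .   .   .   .   .   .   .   .   .   .   .   .   .   .   .   .   .   .   .   .   .
109   .   .   .   .   .   .   .   .   .   .   .   .   .   .   .   .   .   .   .   .   .   .   .   .   .   .   .   .  
[... 5880 characters left out ...]
   .  74   .   .   .   .   .   .   .   .   .   .   .   .   .   .   .   .   .   .
178   .   .   . 107   .   .   .   .   .   .   .  72   .   .   .   .   .   .   .   .   .   .   .   .   .   .   .   .   .   .
179   .   .   . 107   .   .   .   .   .   .   .  69 102   .   .   .   .   .   .   .   .   .   .   .   .   .   .   .   .   .
180   .   .   . 108   .   .   .   .   .   .   .  68  98   .   .   .   .   .   .   .   .   .   .   .   .   .   .   .   .   .
181   .   .   . 108   .   .   .   .   .   .   .  75  99   .   .   .   .   .   .   .   .   .   .   .   .   .   .   .   .   .
182   .   .   .   .   .   .   .   .   .   .   .   .   .   .   .   .   .   .   .   .   .   .   .   .   .   .   .   .   .   .
```

Run:
```python
from h import *
import cv2
np.set_printoptions(precision=4,suppress=True)
print("slot",onz("top",(395.1,140.5),.054),onz("top",(396.1,180.5),.054))
print("fader top: top",onz("top",(399.9,167.0),.0945),"side",onz("side",(232.8,116.3),.0945))
i=cv2.imread("pics/top0.png");g=cv2.cvtColor(i,cv2.COLOR_BGR2GRAY).astype(int)
for r in(138,142,150,178,181):print(r,g[r,388:402])
# deck edges left/right in the top view by gradient, sampled along x (rows) and y (cols)
for r in(136,145,180,190):print("row",r,"left edge",308+np.abs(np.diff(g[r,308:318])).argmax(),"right",412+np.abs(np.diff(g[r,412:424])).argmax())
for c in(320,330,360,370,408,414):print("col",c,"far",g[124:136,c],"near",g[190:202,c])
```

```text
slot [ 0.6132 -0.2708  0.054 ] [ 0.4979 -0.2689  0.054 ]
fader top: top [ 0.5294 -0.2666  0.0945] side [ 0.5292 -0.2573  0.0945]
138 [218 220 219 218 220 220 219 219 219 219 218 216 194 168]
142 [217 219 219 213 151  78  69 150 204 219 219 217 206 175]
150 [216 220 219 214 164  89  62 119 196 218 220 219 216 183]
178 [190 218 221 220 218 188 112  67 119 197 218 220 220 216]
181 [189 218 221 220 218 191 117  67  94 191 218 220 220 217]
row 136 left edge 312 right 414
row 145 left edge 312 right 415
row 180 left edge 312 right 416
row 190 left edge 310 right 416
col 320 far [107 126 133 134 134 131 116 150 166 167 167 166] near [169 170 170 167 142  78 106 155 162 161 156 147]
col 330 far [111 129 135 134 135 134 116 148 163 166 167 168] near [169 169 170 167 141  73  79 155 162 160 156 147]
col 360 far [127 137 139 139 140 138 118 151 165 166 166 165] near [172 172 172 170 146  84 109 157 161 152 146 146]
col 370 far [132 139 139 138 140 141 137 153 162 163 164 165] near [172 172 173 170 146  85 109 155 160 151 146 146]
col 408 far [138 142 141 141 140 139 115 150 157 158 159 160] near [164 166 167 164 144  82  87 145 146 144 145 147]
col 414 far [139 142 141 141 141 141 131 155 160 159 158 157] near [166 165 166 164 145  88 123 148 145 143 144 146]
```

Emit:
move_arm:
  plan:
    - {"x": -0.002, "y": 0.04, "z": -0.003, "yaw": 0.03, "fingers": 0}
    - {"x": -0.004, "y": 0.08, "z": -0.006, "yaw": 0.06, "fingers": 0}
    - {"x": -0.007, "y": 0.12, "z": -0.009, "yaw": 0.06, "fingers": 0}
    - {"x": -0.007, "y": 0.12, "z": -0.009, "yaw": 0.06, "fingers": 0}

```text
time: 32.2
eef_pos: [0.5231, -0.3344, 0.122]
tcp_rot: [0.335, -0.597, 0.637, -0.354]
contact_force: [-0.5, 1.2, 0.0]
opening: 1.004
finger_force: 0.0
```

```bash
python3 c3.py "(.534,-.321,.128)"
```

```text
t 32.2 p [ 0.523 -0.334  0.122] el,az,roll [  3.6 -31.6 -90.2] F [-0.542  1.225  0.006] op 1.004
(.534,-.321,.128) [-0.017 -0.006  0.003]
yaw to roll -90 0.003
```

Emit:
move_arm:
  plan:
    - {"x": -0.008, "y": -0.002, "z": 0.001, "yaw": 0, "fingers": 0}
    - {"x": -0.017, "y": -0.002, "z": 0.003, "yaw": 0, "fingers": 0}
    - {"x": -0.022, "y": -0.002, "z": 0.003, "yaw": 0, "fingers": 0}
    - {"x": -0.025, "y": -0.002, "z": 0.003, "yaw": 0, "fingers": 0}
    - {"x": -0.025, "y": -0.002, "z": 0.003, "yaw": 0, "fingers": 0}

```text
time: 32.7
eef_pos: [0.5408, -0.3152, 0.1342]
tcp_rot: [0.334, -0.592, 0.642, -0.356]
contact_force: [0.1, -0.8, -0.0]
opening: 0.996
finger_force: 0.0
```

Emit:
move_arm:
  plan:
    - {"x": -0.003, "y": 0, "z": 0, "yaw": 0, "fingers": 0}
    - {"x": -0.005, "y": 0, "z": 0, "yaw": 0, "fingers": 0}
    - {"x": -0.005, "y": 0, "z": 0, "yaw": 0, "fingers": 0}

```text
time: 33.0
eef_pos: [0.5432, -0.3116, 0.1338]
tcp_rot: [0.333, -0.591, 0.642, -0.356]
contact_force: [-1.4, 1.9, 6.2]
opening: 1.0
finger_force: 0.0
```

```bash
python3 c3.py "(.534,-.321,.128)"
cat > m2.py <<'E'
from m import *
for n in("side","top"):
    i=ctrl.read_camera(n);cv2.imwrite("pics/%s_%d.png"%(n,int(ctrl.get_state()["time"]*100)),i[:,:,::-1])
    print(n);look(n,i,float(sys.argv[1]),n in sys.argv[2])
E
python3 m2.py .53 top
```

```text
t 33.0 p [ 0.543 -0.312  0.134] el,az,roll [  4.5 -31.6 -90.4] F [-1.426  1.916  6.176] op 1.0
(.534,-.321,.128) [ 0.013  0.005 -0.003]
yaw to roll -90 0.007
side
origin [217 102]
top
top brass n 47 cols 375 385 rows 151 157 mean 378.2340425531915 153.87234042553192 [ 0.5744 -0.2245  0.049 ]
origin [384 152]
152   .   .   .   .   .   .   .   .   .   .  69 102   .   .   .   .   .   .   .   .   .   .   .   .   .   .   .   .   .   .
153   .   .   .   .   .   .   .   .   .   .  70 102   .   .   .   .   .   .   .   .   .   .   .   .   .   .   .   .   .   .
154   .   .   .   .   .   .   .   .   .   .  73 102   .   .   .   .   .   .   .   .   .   .   .   .   .   .   .   .   .   .
155   .   .   .   .   .   .   .   .   .   .  74 102   .   .   .   .   .   .   .   .   .   .   .   .   .   .   .   .   .   .
156   .   .   .   .   .   .   .   .   .   .  73 100   .   .   .   .   .   .   .   .   .   .   .   .   .   .   .   .   .   .
157   .   .   .   .   .   .   .   .   .   .  71  88   .   .   .   .   .   .   .   .   .   .   .   .   .   .   .   .   .   .
158   .   .   .   .   .   .   .   .   .   .  7
[... 2229 characters left out ...]
  94  68   .   .   .   .   .   .   .  90  69  58  55  56  56  57  66  66  56  52
177   .   .   . 109   .   .   .   .   .   .   .  64 103   .   .   .   . 109  72  58  55  55  54  55  55  57  61  56  52  51
178   .   .   . 109   .   .   .   .   .   .   .  62  98   .   .   .   .  68  54  54  56  57  57  54  54  57  54  51  52  52
179   .   .   .   .   .   .   .   .   .   .  98  58  81   .   .  99  68  52  52  54  56  57  54  52  54  53  51  51  52  57
180   .   .   .   .   .   .   .   .   .   .  96  57  71  98  80  58  51  51  52  53  54  52  51  52  53  52  52  52  53  68
181   .   .   .   .   .   .   .   .   .   .  98  64  65  61  54  51  52  52  52  51  51  49  52  55  54  53  55  54  62  79
```

Emit:
move_arm:
  plan:
    - {"x": 0, "y": 0, "z": 0, "yaw": 0, "fingers": 0}
    - {"x": 0, "y": 0, "z": 0, "yaw": 0, "fingers": 0}

```text
time: 33.3
eef_pos: [0.5432, -0.3116, 0.1338]
tcp_rot: [0.333, -0.591, 0.642, -0.357]
contact_force: [-0.3, 1.8, 6.5]
opening: 1.001
finger_force: 0.0
```

Emit:
move_arm:
  plan:
    - {"x": 0.006, "y": 0, "z": 0, "yaw": 0, "fingers": 0}
    - {"x": 0.006, "y": 0, "z": 0, "yaw": 0, "fingers": 0}
    - {"x": 0.006, "y": 0, "z": 0, "yaw": 0, "fingers": 0}

```text
time: 33.6
eef_pos: [0.54, -0.3176, 0.1338]
tcp_rot: [0.333, -0.592, 0.642, -0.356]
contact_force: [-0.1, -0.1, 4.7]
opening: 1.002
finger_force: 0.0
```

Emit:
move_arm:
  plan:
    - {"x": 0, "y": -0.004, "z": 0, "yaw": 0, "fingers": 0}
    - {"x": 0, "y": -0.008, "z": 0, "yaw": 0, "fingers": 0}
    - {"x": 0, "y": -0.008, "z": 0, "yaw": 0, "fingers": 0}

```text
time: 33.9
eef_pos: [0.5389, -0.3162, 0.14]
tcp_rot: [0.334, -0.593, 0.64, -0.355]
contact_force: [0.2, 0.0, 0.0]
opening: 1.002
finger_force: 0.0
```

Emit:
move_arm:
  plan:
    - {"x": -0.004, "y": 0, "z": 0, "yaw": 0, "fingers": 0}
    - {"x": -0.008, "y": 0, "z": 0, "yaw": 0, "fingers": 0}
    - {"x": -0.008, "y": 0, "z": 0, "yaw": 0, "fingers": 0}

```text
time: 34.2
eef_pos: [0.5434, -0.3088, 0.1395]
tcp_rot: [0.334, -0.593, 0.64, -0.355]
contact_force: [0.8, 0.6, -0.2]
opening: 1.001
finger_force: 0.0
```

```bash
python3 c3.py "(.534,-.321,.128)"
```

```text
t 34.2 p [ 0.543 -0.309  0.139] el,az,roll [  4.2 -31.6 -90.4] F [ 0.772  0.572 -0.176] op 1.001
(.534,-.321,.128) [ 0.015  0.011 -0.002]
yaw to roll -90 0.007
```

Emit:
move_arm:
  plan:
    - {"x": -0.004, "y": 0.0005, "z": 0.006, "yaw": 0, "fingers": 0}
    - {"x": -0.008, "y": 0.001, "z": 0.013, "yaw": 0, "fingers": 0}
    - {"x": -0.012, "y": 0.0015, "z": 0.019, "yaw": 0, "fingers": 0}
    - {"x": -0.016, "y": 0.002, "z": 0.0255, "yaw": 0, "fingers": 0}
    - {"x": -0.016, "y": 0.002, "z": 0.0255, "yaw": 0, "fingers": 0}

```text
time: 34.7
eef_pos: [0.5745, -0.3097, 0.1401]
tcp_rot: [0.334, -0.593, 0.641, -0.356]
contact_force: [0.2, -2.3, -0.7]
opening: 1.0
finger_force: 0.8
```

```bash
python3 c3.py "(.6,-.3088,.139)"; python3 m2.py .545 top | cut -c1-130
```

```text
t 34.7 p [ 0.575 -0.31   0.14 ] el,az,roll [  4.3 -31.6 -90.4] F [ 0.151 -2.276 -0.69 ] op 1.0
(.6,-.3088,.139) [-0.014  0.002  0.021]
yaw to roll -90 0.007
side
origin [213 102]
top
top brass n 47 cols 375 385 rows 151 157 mean 378.2340425531915 153.87234042553192 [ 0.5744 -0.2245  0.049 ]
origin [384 147]
147   .   .   .   .   .   .   .   .   .  87  70   .   .   .   .   .   .   .   .   .   .   .   .   .   .   .   .   .   .   .
148   .   .   .   .   .   .   .   .   . 100  72   .   .   .   .   .   .   .   .   .   .   .   .   .   .   .   .   .   .   .
149   .   .   .   .   .   .   .   .   . 101  72   .   .   .   .   .   .   .   .   .   .   .   .   .   .   .   .   .   .   .
150   .   .   .   .   .   .   .   .   . 101  71   .   .   .   .   .   .   .   .   .   .   .   .   .   .   .   .   .   .   .
151   .   .   .   .   .   .   .   .   . 103  67 105   .   .   .   .   .   .   .   .   .   .   .   .   .   .   .   .   .   .
152   .   .   .   .   .   .   .   .   .   .  68 102   .   .   .   .   .   .   .   .   .   .   .   .   .   .   .   .   .   .
153   .   .   .   .   .   .   .   .   .   .  69
[... 2228 characters left out ...]
  77  53  49  48  49  52  51  52  50  51  54  53  53  53  53  53  67  82  85  77
172   .   .   .   .   .   .   .   .   .   .  76  51  49  50  51  52  50  49  49  53  53  52  54  57  54  61  79  86  87  85
173   .   .   . 108   .   .   .   .   .   .  77  51  48  50  51  50  50  49  51  52  51  51  52  53  54  75  85  87  87  86
174   .   .   . 101   .   .   .   .   .   .  76  51  49  50  49  51  51  52  52  51  49  50  52  52  66  81  86  86  87  86
175   .   .   . 100   .   .   .   .   .   .  72  52  51  50  49  51  53  54  53  50  49  51  50  57  77  85  86  85  85  85
176   .   . 108  97   .   .   .   .   .   .  62  50  50  49  50  54  53  51  50  49  50  51  54  73  84  85  81  68  73  74
```

Emit:
move_arm:
  plan:
    - {"x": -0.003, "y": 0.0005, "z": 0.005, "yaw": 0, "fingers": 0}
    - {"x": -0.006, "y": 0.001, "z": 0.01, "yaw": 0, "fingers": 0}
    - {"x": -0.009, "y": 0.001, "z": 0.015, "yaw": 0, "fingers": 0}
    - {"x": -0.01, "y": 0.001, "z": 0.016, "yaw": 0, "fingers": 0}
    - {"x": -0.01, "y": 0.001, "z": 0.016, "yaw": 0, "fingers": 0}

```text
time: 35.3
eef_pos: [0.5926, -0.3095, 0.1398]
tcp_rot: [0.334, -0.593, 0.641, -0.355]
contact_force: [0.9, -3.0, -0.3]
opening: 1.001
finger_force: 1.1
```

```bash
python3 c3.py "(.6,-.3088,.139)"
python3 - <<'E'
from h import *
print(onz("top",(399.9,167.15),.0945),onz("top",(399.9,158.35),.0945),onz("top",(399.9,151.),.0945),proj("top",[.574,-.267,.0945]))
E
python3 m2.py .56 top | cut -c1-90|head -26
```

```text
t 35.3 p [ 0.593 -0.309  0.14 ] el,az,roll [  4.2 -31.6 -90.4] F [ 0.87  -3.003 -0.27 ] op 1.001
(.6,-.3088,.139) [-0.004  0.001  0.006]
yaw to roll -90 0.007
[ 0.5289725  -0.26654831  0.0945    ] [ 0.55335847 -0.26756921  0.0945    ] [ 0.57381397 -0.26842557  0.0945    ] [399.37242113 150.9377468 ]
side
origin [209 102]
top
top brass n 47 cols 375 385 rows 151 157 mean 378.2340425531915 153.87234042553192 [ 0.574
origin [383 142]
142   .   .   .   .   .   .   .   .   .   .  89  79   .   .   .   .   .   .   .   .   .   
143   .   .   .   .   .   .   .   .   .   .  89  72   .   .   .   .   .   .   .   .   .   
144   .   .   .   .   .   .   .   .   .   .  88  71   .   .   .   .   .   .   .   .   .   
145   .   .   .   .   .   .   .   .   .   .  88  70   .   .   .   .   .   .   .   .   .   
146   .   .   .   .   .   .   .   .   .   .  85  70   .   .   .   .   .   .   .   .   .   
147   .   .   .   .   .   .   .   .   .   .  87  70   .   .   .   .   .   .   .   .   .   
148   .   .   . 109   .   .   .   .   .   . 100  69   .   .   .   .   .   .   .   .   .   
149   .   .   .   .   .   . 
[... 545 characters left out ...]
   .   .  56  49  49  49  53  54  54  53  54  53  54  58  63  6
156   .   .   .   .   .   .   .   .  59  49  49  49  49  49  49  50  53  58  72  94  82  6
157   .   .   .   .   .   .   .   .  95  72  57  50  50  59  63  68  94 108   . 102  78  6
158   .   .   .   .   .   .   .   .   .   . 108  61  62   .   .   .   .   .   .  94  81  6
159   .   .   .   .   .   .   .   .   .   .   .  66  72   .   .   .   .   .  83  64  59  5
160   .   .   .   .   .   .   .   .   .   .   .  63  70   .   .   .   .  84  58  55  55  5
161   .   .   .   .   .   .   .   .   .   .   .  60  69   .   .   . 101  62  53  53  56  5
162   .   .   .   .   .   .   .   .   .   .   .  64  63   . 100  73  59  52  52  52  52  5
```

Run:
```python
from h import *
import cv2
i=cv2.imread("pics/top0.png").astype(int);b=i[...,2]-i[...,0]  # R-B
print("R-B top cols 372..392");print("\n".join("%3d "%r+" ".join("%3d"%v for v in b[r,372:392]) for r in range(148,161)))
i=cv2.imread("pics/side0.png").astype(int);b=i[...,2]-i[...,0]
print("side cols 213..226");print("\n".join("%3d "%r+" ".join("%3d"%v for v in b[r,213:227]) for r in range(126,139)))
for n,uvs in(("top",[(380,153.5),(380,154.),(380,154.5)]),("side",[(219,129),(219.5,129),(220,129)])):
    for u in uvs:print(n,u,[onz(n,u,z)[0].round(4) for z in(.0455,.051)])
```

```text
R-B top cols 372..392
148  18  20  20  20  20  25  26  23  20  20  20  19  20  19  14  -1  -8 -10 -10  -9
149  17  19  19  20  21  25  26  23  20  20  19  20  20  19  14   0  -8 -10 -10  -8
150  19  20  21  25  28  32  33  31  27  22  19  20  20  19  14   1  -8 -10 -10  -9
151  19  21  32  86 104 108 108 107  99  46  22  19  21  18  16   4  -7 -10 -10  -8
152  15  24  42 120 145 148 148 148 133  59  25  24  25  23  17   7  -6 -10 -11 -10
153  20  26  42 122 146 150 150 150 141  91  65  66  76  61  31  16  -4 -11 -11 -11
154  20  25  40 122 147 150 150 150 145 132 127 126 124  88  40  20  -3 -11 -11 -10
155  14  24  40 122 146 149 150 150 143  90  57  51  49  34  24  22  -3 -11 -11 -11
156  18  19  34 116 140 143 144 144 132  65  26  20  21  18  20  24  -2 -11 -11 -11
157  19  19  26  52  61  65  63  62  54  29  20  20  20  19  22  28  -1 -11 -11 -11
158  15  19  19  21  21  24  28  24  22  20  20  20  19  18  21  28  -2 -11 -12 -11
159   8  16  18  19  19  22  27  22  20  19  19  20  20  19  21  25  -5 -12 -12 -12
160  18  18  18  19  20  22  27  23  19  20  19  19  20  20  21  23  -
[... 458 characters left out ...]
16  15  13  36 138 145 140 146 134  14  13  15  13  15
134  15  15  13  40  99 103 103 105  95  15  15  17  16  18
135  13  13  11  35  71  74  73  71  64  11  12  13  13  14
136  14  13  12  14  28  29  28  30  40  12  11  12  12  13
137   9  12  14   7  14  14   9  13  16   6  12  12   8  12
138   7  14  12   6  12  12   7  13  13   6  12  14   7  13
top (380, 153.5) [np.float64(0.5777), np.float64(0.5765)]
top (380, 154.0) [np.float64(0.5762), np.float64(0.575)]
top (380, 154.5) [np.float64(0.5747), np.float64(0.5736)]
side (219, 129) [np.float64(0.5791), np.float64(0.5781)]
side (219.5, 129) [np.float64(0.5773), np.float64(0.5764)]
side (220, 129) [np.float64(0.5755), np.float64(0.5746)]
```

Emit:
move_arm:
  plan:
    - {"x": -0.0013, "y": 0, "z": 0.0021, "yaw": 0, "fingers": 0}
    - {"x": -0.0013, "y": 0, "z": 0.0021, "yaw": 0, "fingers": 0}
    - {"x": -0.0013, "y": 0, "z": 0.0021, "yaw": 0, "fingers": 0}

```text
time: 35.7
eef_pos: [0.5947, -0.3094, 0.1399]
tcp_rot: [0.334, -0.593, 0.641, -0.355]
contact_force: [-0.6, -2.9, 0.4]
opening: 0.999
finger_force: 1.3
```

```bash
python3 c3.py "(.6,-.3088,.139)"
cat > fit.py <<'E'
# fit the grip's place along the track: box silhouette against the dark mask, per view
from h import *
import cv2,sys
from scipy.optimize import minimize_scalar
def mask(n,i,x,yt,S=8,l=.02,w=.028,z0=.0545,z1=.0945,a=-.012):
    c,s=np.cos(a),np.sin(a);P=[]
    for dx in(-l/2,l/2):
        for dy in(-w/2,w/2):
            for z in(z0,z1):P.append(proj(n,[x+c*dx-s*dy,yt+s*dx+c*dy,z]))
    return np.array(P)
def fit(n,img,x0,off):
    u=proj(n,[x0,-.268,.08]).astype(int);r=14;x1,y1=u-r
    g=img[y1:y1+2*r,x1:x1+2*r].max(2).astype(float);d=np.clip((170-g)/(170-60),0,1)
    S=8;best=[]
    for x in np.arange(x0-.015,x0+.015,.0005):
        for yt in(-.272,-.27,-.268,-.266,-.264,-.262):
            h=cv2.convexHull(((mask(n,img,x,yt)-[x1,y1]+off)*S).astype(np.float32)).astype(np.int32)
            m=np.zeros((2*r*S,2*r*S),np.uint8);cv2.fillPoly(m,[h],1);m=cv2.resize(m.astype(np.float32),(2*r,2*r),interpolation=cv2.INTER_AREA)
            k=cv2.dilate(m,np.ones((3,3)))>0   # compare near the box only
            if n=="top":k[:, :]=k
            best.append((np.abs(m-d)[k].sum(),round(x,4),yt))
    return sorted(best)[:3]
if __name__=="__main__":
    for n in sys.argv[3:]:
        img=cv2.imread(sys.argv[1]%n)[:,:,::-1]
        for off in(0,.5):print(n,"off",off,fit(n,img,float(sys.argv[2]),off))
E
python3 fit.py pics/%s0.png .529 side top; ls pics | tail -8
```

```text
t 35.7 p [ 0.595 -0.309  0.14 ] el,az,roll [  4.2 -31.6 -90.4] F [-0.596 -2.875  0.366] op 0.999
(.6,-.3088,.139) [-0.003  0.001  0.004]
yaw to roll -90 0.007
side off 0 [(np.float64(19.507670454545455), np.float64(0.53), -0.266), (np.float64(19.603125), np.float64(0.5305), -0.266), (np.float64(19.918465909090912), np.float64(0.53), -0.264)]
side off 0.5 [(np.float64(19.071875), np.float64(0.5325), -0.268), (np.float64(19.55625), np.float64(0.532), -0.27), (np.float64(19.714204545454546), np.float64(0.5325), -0.27)]
top off 0 [(np.float64(33.99857954545455), np.float64(0.53), -0.268), (np.float64(34.078125), np.float64(0.5295), -0.268), (np.float64(34.62073863636364), np.float64(0.53), -0.266)]
top off 0.5 [(np.float64(33.703125), np.float64(0.531), -0.266), (np.float64(34.065625), np.float64(0.53), -0.266), (np.float64(34.309090909090905), np.float64(0.5315), -0.266)]
side_3304.png
side_3475.png
side_3535.png
side_j.png
top0.png
top_3310.png
top_3479.png
top_3540.png
```

Emit:
move_arm:
  plan:
    - {"x": 0.012, "y": 0, "z": -0.01, "yaw": 0, "fingers": 0}
    - {"x": 0.03, "y": 0, "z": -0.01, "yaw": 0, "fingers": 0}
    - {"x": 0.045, "y": -0.03, "z": -0.01, "yaw": 0, "fingers": 0}
    - {"x": 0.05, "y": -0.07, "z": -0.01, "yaw": 0, "fingers": 0}
    - {"x": 0.05, "y": -0.12, "z": -0.01, "yaw": 0, "fingers": 0}

```text
time: 36.2
eef_pos: [0.552, -0.3412, 0.2575]
tcp_rot: [0.335, -0.595, 0.639, -0.355]
contact_force: [1.3, -1.0, -0.2]
opening: 1.0
finger_force: 0.0
```

```bash
python3 c3.py "(.58,-.305,.14)"
python3 - <<'E'
from plant import ctrl
import cv2
for n in("side","top"):cv2.imwrite(f"pics/{n}_k.png",ctrl.read_camera(n)[:,:,::-1])
E
python3 fit.py pics/%s_k.png .572 side top; python3 m.py pics/%s_k.png | grep brass; python3 -c "
import cv2
i=cv2.imread('pics/side_k.png').max(2)
print('\n'.join('%3d '%r+' '.join('%3d'%v for v in i[r,205:240]) for r in range(108,130,2)))"
```

```text
t 36.2 p [ 0.552 -0.341  0.257] el,az,roll [  3.9 -31.6 -90.3] F [ 1.333 -0.969 -0.229] op 1.0
(.58,-.305,.14) [-0.046  0.117 -0.003]
yaw to roll -90 0.005
side off 0 [(np.float64(27.875284090909094), np.float64(0.5735), -0.262), (np.float64(28.375000000000004), np.float64(0.574), -0.262), (np.float64(28.53011363636364), np.float64(0.5745), -0.262)]
side off 0.5 [(np.float64(26.978977272727278), np.float64(0.5755), -0.264), (np.float64(27.581250000000004), np.float64(0.576), -0.264), (np.float64(27.876988636363635), np.float64(0.5765), -0.264)]
top off 0 [(np.float64(32.523295454545455), np.float64(0.5725), -0.266), (np.float64(32.63210227272727), np.float64(0.5715), -0.266), (np.float64(32.95227272727273), np.float64(0.5735), -0.266)]
top off 0.5 [(np.float64(32.90710227272727), np.float64(0.574), -0.266), (np.float64(33.16761363636364), np.float64(0.5735), -0.266), (np.float64(33.257670454545455), np.float64(0.575), -0.266)]
top brass n 47 cols 375 385 rows 151 157 mean 378.2340425531915 153.87234042553192 [ 0.5744 -0.2245  0.049 ]
108 203 210 213 214 213 214 211 211 204 196 192 19
[... 833 characters left out ...]
 209 209 198 197 198 201 166  70  51  52  55  56  56  54  55 179 179 180 172 133 129  97 110 112 113 112 113 113 116 116 115
122 166 201 217 218 220 179 176 176 199 202 208 132  65  62  52  53  76  69 101 227 227 224 224 224 225 225 225 224 224 223 223 224 213 213 172
124 163 217 218 217 219 202 203 204 169 164 168 147 101  98 104 105 103  97  94  99  69  73  75  78  77  82  82  65  84  86  88  88  88  88 115
126 192 202 221 221 222 221 222 221 222 224 228 185 110 104 109 110 108 103 121 204 223 222 220 220 220 220 220 220 219 219 219 219 220 213 212
128 151 134 133 134 135 133 132 132 133 131 128 123 114 112 113 114 114 119 123 137 155 165 168 168 168 168 165 164 165 165 165 166 166 165 167
```

Run:
```python
import cv2,numpy as np
a=cv2.imread('pics/top0.png').max(2).astype(int);b=cv2.imread('pics/top_k.png').max(2).astype(int)
print("t0",a[160:176,396:403].mean(1).round(0));print("tk",b[142:162,396:403].mean(1).round(0))
s=cv2.imread('pics/side0.png').max(2).astype(int);k=cv2.imread('pics/side_k.png').max(2).astype(int)
print("s0 230",s[116:119,224:244].mean(0).round(0));print("sk",k[116:119,208:230].mean(0).round(0));print("sk 120-121",k[120:122,208:230].mean(0).round(0));print("s0 120-121",s[120:122,224:244].mean(0).round(0))
from h import *
for r in(152,150,148):print(r,onz("top",(399.5,r),.0945))
```

```text
t0 [209. 207. 207. 162.  75.  62.  64.  67.  69.  67.  58.  72. 124. 196.
 203. 205.]
tk [206. 205. 205. 206. 206. 199.  88.  59.  60.  62.  65.  65.  54.  59.
  97. 163. 206. 209. 209. 207.]
s0 230 [163. 162. 163. 164. 166. 143.  72.  62.  66.  66.  65.  51. 172. 173.
 170. 169. 168. 172. 171. 170.]
sk [168. 168. 168. 168. 167. 169. 172. 126.  65.  60.  63.  63.  64.  65.
  59.  72. 171. 172. 144. 124. 121. 122.]
sk 120-121 [214. 214. 215. 208. 208. 208. 211. 194.  92.  52.  52.  55.  56.  55.
  52.  68. 198. 196. 196. 192. 170. 168.]
s0 120-121 [186. 187. 188. 189. 174. 143.  70.  57.  58.  61.  58.  50. 186. 180.
 176. 176. 176. 176. 176. 177.]
152 [ 0.57103554 -0.26722283  0.0945    ]
150 [ 0.57661273 -0.26745573  0.0945    ]
148 [ 0.58219586 -0.26768888  0.0945    ]
```

Run:
```python
from h import *
import cv2
np.set_printoptions(precision=4,suppress=True)
for n in("side","top"):
    i=cv2.imread(f"pics/{n}_k.png");h=cv2.cvtColor(i,cv2.COLOR_BGR2HSV)
    u=proj(n,[.554,-.1,.13]).astype(int);r=26;y0,x0=u[1]-r,u[0]-r
    w=h[y0:y0+2*r,x0:x0+2*r];m=(w[...,0]<18)&(w[...,1]>150)&(w[...,2]>60)
    y,x=np.nonzero(m);print(n,"amber",len(x),"cols",x.min()+x0,x.max()+x0,"rows",y.min()+y0,y.max()+y0,"mean",x.mean()+x0,y.mean()+y0)
    print("  expect cap",proj(n,[.554,-.1,.214]),"shoulder",proj(n,[.554,-.1,.149]),"base",proj(n,[.554,-.1,.044]))
    v=w[...,2]; d=(v<70)&(w[...,1]<120)
    c=proj(n,[.554,-.1,.207]).astype(int);ww=i[c[1]-9:c[1]+9,c[0]-9:c[0]+9].max(2)
    print("\n".join("%3d "%(c[1]-9+k)+"".join("#" if t<90 else "." for t in row) for k,row in enumerate(ww)),c-9)
```

```text
side amber 389 cols 194 243 rows 111 162 mean 217.66838046272494 135.2185089974293
  expect cap [219.6659 115.7423] shoulder [220.6971 132.5024] base [222.2125 157.1328]
108 ..................
109 ..................
110 ..................
111 ..................
112 ..................
113 .........##.......
114 ........#####.....
115 ........#####.....
116 ......########....
117 ......########....
118 ......########....
119 ......########....
120 ......########....
121 .......#######....
122 .......######.....
123 .##...##.....#....
124 ...............###
125 .................. [210 108]
top amber 304 cols 314 365 rows 129 164 mean 338.8618421052632 150.26644736842104
  expect cap [348.0501 148.9497] shoulder [342.4822 154.4886] base [334.8611 162.07  ]
140 ..................
141 ..................
142 ..................
143 ..................
144 ..................
145 .......#####......
146 .....########.....
147 ....##########....
148 ....##########....
149 ...###########....
150 ..############....
151 ..############....
152 ..###########.....
153 ..###########.....
154 ..##########......
155 ...#######........
156 ....####..........
157 .................. [338 140]
```

Emit:
move_arm:
  plan:
    - {"x": 0, "y": 0, "z": 0, "yaw": 0, "fingers": 0}
    - {"x": 0, "y": 0, "z": 0, "yaw": 0, "fingers": 0}
    - {"x": 0, "y": 0, "z": 0, "yaw": 0, "fingers": 0}

```text
time: 36.6
eef_pos: [0.5526, -0.3406, 0.2562]
tcp_rot: [0.335, -0.595, 0.639, -0.355]
contact_force: [-0.4, 0.6, -0.3]
opening: 1.0
finger_force: 0.0
```

```bash
python3 -c "
from plant import ctrl
print(ctrl.get_state()['contact_force'],ctrl.get_state()['time']);print(ctrl.sign_off())"
```

```text
[-0.35185327  0.57124248 -0.3488183 ] 36.6
the job is handed in; nothing more can be done
None
```

Handed in at 36.6 s: the bottle was held inverted (cap about 8° off straight down) for about 2.7 s, then set upright on the pad and released, and the grip was slid level with the brass pointer to within about 1 mm (measured in the top camera only, since the bottle hides it in the side view); the jar was not touched. Moves alone cannot tilt the tool, so I got it horizontal by pushing against the joint limits.

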